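Pack spare batteries lid-down in a hasped chest

ROBOT

A 6-joint arm with a two-finger parallel gripper is mounted at the origin on a cart in front of the work surface, level with it; the furniture and walls round the work are solid. World frame = base frame: x ahead of the robot, y to its left, z up, the work surface at z = 0. Lengths are in m, angles in rad, forces in N, time in s.
With the tool pointing down it reaches from about 0.3 to 1 m from the base axis. Payload 5.1 kg.
Tool frame: the origin (TCP) lies at the very end of the fingers, on their centre line; the grasp point (between the pads) lies 19 mm behind it; z points along the fingers, y is the line along which they close (so a half turn about z gives the same grasp; the last joint's range is limited). The gripper opens to 95 mm and grips with 3 to 60 N. Pads are 20 mm wide; open, the fingers measure 119 mm over their backs; the gripper's body (75 mm by 180 mm) begins 59 mm behind the grasp point.
Start: joints at [1.199, 0.124, 1.65, -0, 1.367, -0.083], TCP at [0.185, 0.623, 0.181] pointing down, gripper open.
Joint ranges: [-2.61, 2.61], [-1.02, 2.33], [0.03, 2.71], [-1.35, 4.49], [0.32, 2.68], [-2.91, 2.91]. Speed limits (rad/s): [2.57, 2.57, 3.14, 3.14, 3.14, 3.14].

INTERFACE

Orientations are given as a unit quaternion [x, y, z, w].
In Python, from station import robot gives the robot as it stands.
- The arm moves only by the tool move_arm, never from a script. Its argument "commands" is a list of rows, each an object of numbers: "x", "y", "z": the shift along the tool's x, y, z in units of 25 mm (1.0 is 25 mm); "ax", "ay", "az": the turn, a rotation vector about the tool's x, y, z in units of 6 degrees (1.0 is 6 degrees). A call has exactly 10 rows; each row shifts and turns the commanded pose from where the row before left it, along the tool's axes as they then stand; what a row does not reach is not made up. A row lasts 1/10 s, in which the tool goes at most 50 mm and 8.59 degrees, less where a joint would pass 70% of its speed; a pose out of reach is approached as far as the arm can. A call is refused whole if a number of a shift passes 1 or a number of a turn 1, either way. A call with a gripper value outside its range is refused whole. "jaw" is the opening, from 0 (shut) to 1 (fully open), set as the call begins (left out, the last holds). The fingers move at their own pace and stop on an object; the grip force is fixed at half the most. Time passes only in rows, so rows that do not move let the fingers close, or fill a call up. It gives the time, the measured TCP pose, the force, the opening and the grip force at its end, in the units of the state.
- robot.get_state(): the state, without advancing time (a new reading comes with each control period).
- robot.read_camera(name): name is "side" or "top"; returns (picture, depth): 400x640x3 uint8, red, green, blue; 400x640 float32, m along the optical axis (not along the pixel's ray), 0 where there is no reading.
- robot.camera_model(name): a dict with "fx", "fy", "cx", "cy" (pixels), "dist" ([k1, k2, p1, p2, k3] as OpenCV has them; the pictures are not rectified), "pose" (4x4, takes a point from camera to world coordinates). Camera axes: x right, y up, looking along -z (the intrinsics and any distortion apply to the point x, -y, -z); pixel columns grow to the right and rows downward; lengths in m; the calibration is good to about 2 mm. A picture is of the moment at which its call begins. camera_model takes no time and is no camera call.
- robot.hand_in(): hands the job in; it is judged then, once.
Trained networks look in the newest picture that a camera, given by its name, has taken for a name from the list of things; names that differ only in an ending like _2 or _b are one class to them, and where a whole thing is asked for, a point or a joint stands for the part that bears it (a point fixed in the world has none). Each returns a list of dicts, best first, with "confidence" (0 to 1); they miss things now and then, are a little off and sometimes report something else, mostly with a low value. They report only what shows in the picture. A call takes as long as a camera call.
- robot.look_for(thing, camera): "location" ([column, row] in pixels, amid what is visible of it).
- robot.landmark_of(thing, camera): "location" ([column, row] in pixels: a listed point, or the origin of a listed thing).
The state is a dict: "clock": time; "joints": joint angles; "qvel": joint speeds; "joint_torque": joint torques, N m; "position": TCP position; "tool_rot": TCP orientation; "ft_force": force on the tool from outside, world axes, zero at the start; "wrist_torque": the same for the moment, N m; "finger_gap": finger opening in m; "grasp_force": force on a finger pad.
Only numpy, scipy, OpenCV 4.12 (cv2) and the standard library are available. Lean on these libraries where they do the work, as an engineer would, in place of code of your own. Each camera call takes 0.05 s, during which the arm holds its last target. There are 200 camera calls.

TASK

Put every loose battery into the small tin, put its loose lid on, and turn the tin over, keeping the lid pinched shut, so that it stands upside down on its lid with all its contents still inside. Stand it like that in the wooden chest, then close the chest's lid and swing the hasp up flat against the front over the catch. Never tip the tin without its lid on, and leave the other things on the worktop alone.

Things in the scene. Friction and masses are not known exactly. Their poses are not given: they have to be found in the camera images.
- tin: Oblong open-topped tin of plain metal, 66 (x) by 60 mm (y) outside, 22 mm high, walls and floor 3 mm (inside 60 x 54 mm), about 130 g, loose. Origin at the centre of its underside, z towards its mouth. It starts upright, empty and open; its pose lets its turning over be followed.
- tin_center (a point): Centre of the tin, 11 mm above its underside, axes as the tin.
- lid_center (a point): Centre of the tin's loose, hollow wooden lid (70 g): 66 (x) by 60 (y) by 24 mm, open below (-z), flush with the tin's sides when on. Below it stands a lip 4 mm deep, 56 x 50 mm, which enters the tin's mouth with 2 mm play a side, so only a grip holds it on when the tin is turned. It starts lying on its lip, this point 16 mm up. It fits either way round.
- tin_mouth (a point): Centre of the tin's mouth, 22 mm above its underside, axes as the tin. Seated, the lid's centre lies 12 mm beyond it; tin and lid are then 46 mm high together and the seam is 24 mm from the lid's outer face. Fingers closed across two opposite sides over the seam hold tin and lid together.
- cell_0_center (a point): Centre of a loose battery lying on the worktop, 17 mm thick, 50 mm long, long axis = its y axis, 23 g; it can roll. 1 to 3 of these are there, the others absent. Three fit into the tin lying side by side along its x; with the lid on it is 33 mm high inside.
- cell_1_center (a point): Centre of a loose battery lying on the worktop, 17 mm thick, 50 mm long, long axis = its y axis, 23 g; it can roll. 1 to 3 of these are there, the others absent. Three fit into the tin lying side by side along its x; with the lid on it is 33 mm high inside.
- cell_2_center (a point): Centre of a loose battery lying on the worktop, 17 mm thick, 50 mm long, long axis = its y axis, 23 g; it can roll. 1 to 3 of these are there, the others absent. Three fit into the tin lying side by side along its x; with the lid on it is 33 mm high inside.
- chest: Low wooden chest, fixed to the worktop, 136 mm (x, front to back) by 156 mm (y), walls 8 mm and 40 mm high, inner floor 8 mm up (inside 120 x 140 mm). Origin at the centre of its underside, -x is its front, z up.
- chest_lid (a joint): Hinge of the chest's deep hood-like lid, rad: 0 shut, about 1.6 standing open. The axis is level along the chest's y, at x = +68 mm, z = +40 mm in the chest's frame. The lid is 136 x 156 x 60 mm, its top 100 mm above the worktop when shut. Its stiff hinge (about 0.28 N m) lets it stay where it is left.
- lid_edge (a point): Middle of the lid's outer front top edge: shut, it lies at x = -68, z = 100 mm in the chest's frame; open, it is the upper rear edge, 149 mm from the hinge.
- chest_hasp (a joint): Hinge of the steel hasp strap at the middle of the chest's front, rad: 0 = upright, flat against the lid's front over the catch (a small staple); it starts leaning out to the front by about 0.4 to 0.7. Axis level along the chest's y at x = -74.5 mm, z = 34 mm in the chest's frame. Light friction (0.03 N m): stays where it is left. Strap 58 mm long, 26 mm wide, 4 mm thick.
- hasp_tip (a point): Free end of the hasp strap, 58 mm from its hinge.
- apple: Bystander, apple, 72 mm, to be left alone. Origin at its underside.
- tea_light: Bystander, tea light, 38 mm across, to be left alone. Origin at its underside.

How it is judged:
By the outcome, as a careful person would: the job done as asked, in the order asked, and still so for the second after the job is handed in, with the robot touching nothing.
Of cell_0, cell_1, cell_2 only 1 to 3 are there at a start; the rules pass over those that are not, and their reading is None.
At some moment in a run one of cell_0, cell_1, cell_2 may be knocked a few centimetres aside while the robot is not near it.
It also fails if it takes over 200 s, if anything falls off the work surface, if the arm or the gripper's body presses on something with over 40 N, if the wrist force passes 120 N, or if a joint passes its speed limit or range.

## Working session

There is one attempt and no reset: what is moved stays moved. The work goes in short steps, Python scripts to look and compute and a tool call to move; the robot and the scene stay as the last step left them, time stands still between calls to the robot, and variables do not carry over. Pictures are saved under pics/ and viewed, at most 14 in all, crops included, and the job is handed in when it is done.

Besides the shell and the picture viewer there is one more tool, called as a command line: name --argument value ..., lists and objects as JSON in quotes. move_arm: Moves the arm, as the interface text tells. Its arguments: {"type":"object","properties":{"commands":{"type":"array"},"jaw":{"type":"number"}},"required":["commands"]}

```bash
mkdir -p pics; ls; cat > h.py <<'E'
import numpy as np, cv2
from station import robot
from scipy.spatial.transform import Rotation as R
def cam(n):
    m=robot.camera_model(n); K=np.array([[m['fx'],0,m['cx']],[0,m['fy'],m['cy']],[0,0,1]]); return m,K,np.array(m['dist']),np.array(m['pose'])
def ray(n,px):
    m,K,d,P=cam(n); u=cv2.undistortPoints(np.array([[px]],float),K,d)[0,0]
    return P[:3,3],P[:3,:3]@np.array([u[0],-u[1],-1.0])
def atz(n,px,z):
    o,r=ray(n,px); return o+r*(z-o[2])/r[2]
def cloud(n,D):
    m,K,d,P=cam(n); v,u=np.mgrid[0:400,0:640]
    q=cv2.undistortPoints(np.stack([u.ravel(),v.ravel()],-1)[:,None].astype(float),K,d)[:,0]
    dd=D.ravel(); c=np.stack([q[:,0]*dd,-q[:,1]*dd,-dd],-1)
    W=c@P[:3,:3].T+P[:3,3]; W[dd<=0]=np.nan
    return W.reshape(400,640,3)
def shot(n,f=None):
    I,D=robot.read_camera(n)
    if f: cv2.imwrite('pics/'+f,I[:,:,::-1])
    return I,cloud(n,D)
def rel(W,u,v,w=2):
    return np.nanmedian(W[v-w:v+w+1,u-w:u+w+1].reshape(-1,3),0)
E
python3 - <<'E'
from h import *
names=['tin','tin_center','lid_center','tin_mouth','cell_0_center','chest','lid_edge','chest_hasp','hasp_tip','apple','tea_light']
s=robot.get_state();print(s)
for n in ('side','top'):
    I,W=shot(n,n+'0.png'); np.save(n+'0.npy',W); print(n,cam(n)[3].round(3).tolist())
    for t in names:
        for k in robot.landmark_of(t,n)[:4]:
            u,v=[int(round(a)) for a in k['location']]
            if 0<=u<640 and 0<=v<400: print(t,u,v,round(k['confidence'],2),rel(W,u,v).round(3))
E
```

```text
pics
{'clock': 0.0, 'joints': array([ 1.19938215e+00,  1.24468738e-01,  1.65165373e+00, -1.48988992e-05,
        1.36745713e+00, -8.26124051e-02]), 'qvel': array([ 1.85067799e-04,  2.77007240e-04, -9.20665235e-04,  7.37419290e-06,
       -5.89470739e-04, -2.50547542e-04]), 'joint_torque': array([-4.57527467e-04, -4.17585611e+01, -3.59943581e+01,  7.74983014e-02,
        4.86752868e-02, -1.51248578e-04]), 'position': array([0.1849115 , 0.62242404, 0.18022261]), 'tool_rot': array([ 1.43898011e-01,  9.89592025e-01, -9.69625546e-04, -2.16492197e-04]), 'ft_force': array([ 0.59158427,  0.34126156, -0.00302304]), 'wrist_torque': array([ 0.0355774 , -0.01523574, -0.06339131]), 'grasp_force': 0.0, 'finger_gap': 0.09499556500364187}
side [[0.981, 0.119, -0.156, 0.386], [-0.196, 0.565, -0.801, -0.549], [-0.007, 0.816, 0.578, 0.623], [0.0, 0.0, 0.0, 1.0]]
tin 293 311 0.72 [ 0.43  -0.03   0.007]
tin_center 296 309 0.82 [ 0.436 -0.027  0.007]
lid_center 301 248 0.86 [0.467 0.106 0.029]
lid_center 228 177 0.67 [ 0.244  1.808 -0.858]
tin_mouth 294 303 0.56 [ 0.434 -0.013  0.008]
cell_0_center 390 304 0.71 [ 0.6   -0.056  0.016]
cell_0_center 345 228 0.41 [0.573 0.169 0.01 ]
chest 277 191 0.68 [0.444 0.346 0.009]
chest 343 226 0.17 [0.571 0.184 0.009]
lid_edge 317 115 0.61 [0.556 0.397 0.179]Traceback (most recent call last):
  File "<stdin>", line 7, in <module>
ValueError: it knows: apple, cell_0_center, cell_1_center, cell_2_center, chest, hasp_tip, lid_center, lid_edge, tea_light, tin, tin_center, tin_mouth
```

```bash
python3 - <<'E'
from h import *
names=['tin','lid_center','cell_0_center','chest','lid_edge','hasp_tip','apple','tea_light']
for n in ('top','side'):
    I,W=shot(n,n+'0.png'); np.save(n+'0.npy',W); print(n,cam(n)[3].round(3).tolist())
    for t in names:
        if n=='side' and t in names[:5]: continue
        for k in robot.landmark_of(t,n)[:4]:
            u,v=[int(round(a)) for a in k['location']]
            if 0<=u<640 and 0<=v<400: print(t,u,v,round(k['confidence'],2),rel(W,u,v).round(3))
E
```

```text
top [[-0.022, 0.997, -0.08, 0.425], [-1.0, -0.023, -0.01, 0.171], [-0.012, 0.08, 0.997, 1.212], [0.0, 0.0, 0.0, 1.0]]
tin 398 232 0.55 [ 0.435 -0.019  0.006]
lid_center 344 221 0.86 [0.464 0.116 0.028]
lid_center 402 231 0.35 [ 0.437 -0.029  0.006]
cell_0_center 405 163 0.49 [ 0.606 -0.041  0.014]
chest 247 230 0.93 [0.448 0.357 0.009]
lid_edge 224 176 0.63 [0.562 0.384 0.178]
lid_edge 299 159 0.19 [0.616 0.222 0.056]
hasp_tip 253 275 0.42 [0.339 0.336 0.076]
apple 300 160 0.64 [0.614 0.22  0.056]
tea_light 312 176 0.69 [0.58  0.192 0.006]
side [[0.981, 0.119, -0.156, 0.386], [-0.196, 0.565, -0.801, -0.549], [-0.007, 0.816, 0.578, 0.623], [0.0, 0.0, 0.0, 1.0]]
hasp_tip 226 176 0.41 [ 0.232  1.842 -0.857]
apple 357 216 0.85 [0.604 0.186 0.027]
tea_light 343 227 0.49 [0.57  0.172 0.01 ]
```

View pics/top0.png

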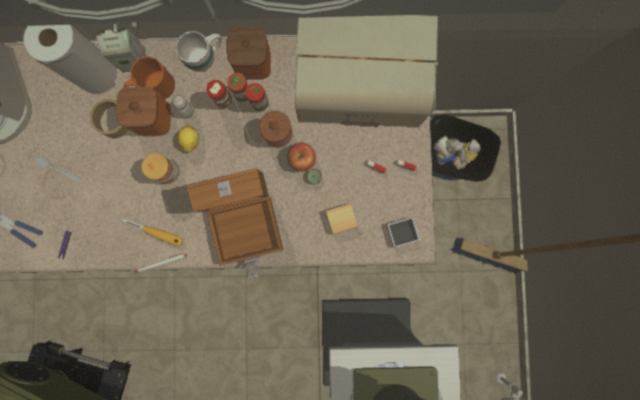

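View pics/side0.png

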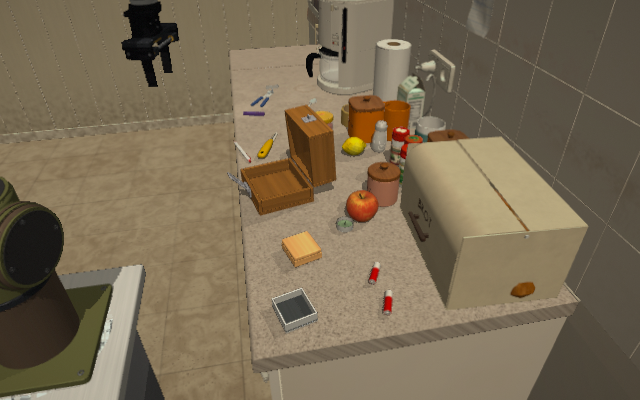

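Two batteries show: top (376,167) and (405,163); tin at (403,233), lid (342,219), chest (245,230) with its lid open to the rear, hasp (251,268). I'll now measure poses from the depth.

```bash
cat >> h.py <<'E'
def rect(W,c,r,zlo,zhi):
    m=(np.hypot(W[...,0]-c[0],W[...,1]-c[1])<r)&(W[...,2]>zlo)&(W[...,2]<zhi)
    p=W[m]
    (cx,cy),(a,b),t=cv2.minAreaRect(p[:,:2].astype(np.float32)*1000)
    return len(p),p.mean(0).round(4),(round(cx,1),round(cy,1)),(round(a,1),round(b,1)),round(t,1),np.percentile(p[:,2],[5,50,95]).round(4)
E
python3 - <<'E'
from h import *
for n in ('top','side'):
    W=np.load(n+'0.npy')
    print(n,'table',np.nanmedian(W[(abs(W[...,0]-.5)<.04)&(abs(W[...,1]-.03)<.04)],0))
    print('tin',rect(W,(.435,-.025),.06,.012,.04))
    print('lid',rect(W,(.465,.115),.06,.014,.05))
    print('c0',rect(W,(.606,-.035),.04,.007,.03))
    print('c1',rect(W,(.597,.033),.04,.007,.03))
    print('chest',rect(W,(.44,.35),.11,.03,.05))
    print('chestlid',rect(W,(.54,.38),.11,.15,.25))
    print('hasp',rect(W,(.345,.335),.05,.05,.11))
    print('apple',rect(W,(.61,.22),.05,.03,.1))
    print('tea',rect(W,(.58,.19),.03,.006,.03))
# bigger crops
I=cv2.imread('pics/top0.png');a=cv2.resize(I[140:280,190:430],None,fx=3.3,fy=3.3,interpolation=cv2.INTER_CUBIC)
cv2.imwrite('pics/crop1.png',a)
E
```

```text
top table [ 4.99276646e-01  2.99934468e-02 -3.26033269e-04]
tin (150, array([ 0.4325, -0.0301,  0.0208]), (433.5, -29.4), (60.1, 67.0), 14.6, array([0.0139, 0.0212, 0.025 ]))
lid (652, array([0.4704, 0.1219, 0.0276]), (470.3, 121.7), (59.8, 65.5), 17.0, array([0.0239, 0.0276, 0.0314]))
c0 (111, array([ 0.6012, -0.0454,  0.0137]), (601.9, -46.2), (49.5, 14.5), 69.5, array([0.0089, 0.0141, 0.0172]))
c1 (114, array([0.5985, 0.0303, 0.0135]), (598.8, 30.0), (49.2, 14.3), 61.6, array([0.0092, 0.0135, 0.0184]))
chest (1002, array([0.4458, 0.3607, 0.0402]), (439.2, 358.4), (164.7, 156.7), 12.7, array([0.0345, 0.0399, 0.048 ]))
chestlid (2040, array([0.5321, 0.3777, 0.1775]), (532.2, 379.2), (60.5, 156.8), 12.6, array([0.1736, 0.1777, 0.1815]))
hasp (106, array([0.3486, 0.3381, 0.0664]), (351.0, 338.4), (31.9, 25.1), 10.0, array([0.051 , 0.0673, 0.08  ]))
apple (658, array([0.6214, 0.2173, 0.0529]), (623.3, 218.1), (69.3, 68.6), 88.8, array([0.039 , 0.0549, 0.0605]))
tea (154, array([0.5785, 0.1874, 0.01  ]), (579.8, 188.4), (41.0, 37.1), 26.0, array([0.0064, 0.0089, 0.0168]))
side table [0.
[... 356 characters left out ...]
.0147, 0.0173]))
c1 (158, array([0.5965, 0.0256, 0.0143]), (597.0, 28.0), (51.3, 14.3), 61.9, array([0.0095, 0.0148, 0.0174]))
chest (1083, array([0.4527, 0.3536, 0.0396]), (446.1, 358.5), (180.2, 159.8), 12.5, array([0.0312, 0.04  , 0.0492]))
chestlid (1152, array([0.5325, 0.3562, 0.1745]), (528.8, 377.6), (61.8, 161.8), 13.6, array([0.1547, 0.1779, 0.1812]))
hasp (71, array([0.3468, 0.3348, 0.0665]), (347.3, 336.9), (28.3, 27.9), 13.4, array([0.0527, 0.0657, 0.0799]))
apple (667, array([0.6181, 0.2028, 0.0497]), (622.9, 211.3), (69.6, 62.6), 12.9, array([0.0328, 0.0525, 0.0599]))
tea (261, array([0.5811, 0.1897, 0.0132]), (579.7, 188.9), (49.1, 39.9), 34.3, array([0.0072, 0.0111, 0.0268]))
```

View pics/crop1.png

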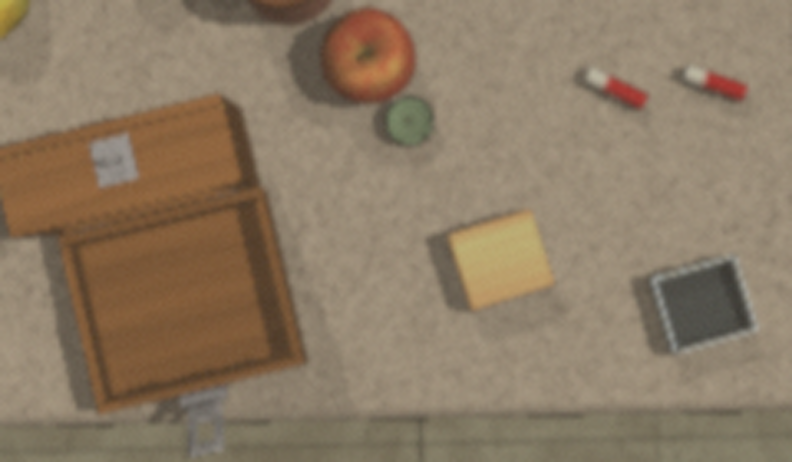

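Crop shows batteries, tin and lid clearly, all with similar yaw; the cardboard box behind the batteries is a possible clearance issue. I'll check it, and the gripper body extents.

```bash
cat >> h.py <<'E'
def plan(tgt,yawy=None,n=10,Rt=None,s=None):
    """identical rows taking the present pose to tgt (tool down, tool y at yawy deg)"""
    s=s or robot.get_state(); p=np.array(s['position']); R0=R.from_quat(s['tool_rot'])
    if Rt is None:
        if yawy is None: Rt=R0
        else: Rt=down(yawy)
    w=(R0.inv()*Rt).as_rotvec()/n; Rr=R.from_rotvec(w).as_matrix()
    S=sum(np.linalg.matrix_power(Rr,k) for k in range(n))
    t=np.linalg.solve(S,R0.inv().apply(np.array(tgt)-p))
    print('n',n,'xyz',(t/.025).round(3),'a',(np.degrees(w)/6).round(3))
    return dict(position=np.array(tgt,float),tool_rot=Rt.as_quat())
def down(yawy):
    a=np.radians(yawy); y=np.array([np.cos(a),np.sin(a),0]); z=np.array([0,0,-1.]); x=np.cross(y,z)
    return R.from_matrix(np.stack([x,y,z],1))
def st():
    s=robot.get_state(); r=R.from_quat(s['tool_rot']).as_matrix()
    print('t',round(s['clock'],1),'p',s['position'].round(4),'yawy',np.degrees(np.arctan2(r[1,1],r[0,1])).round(1),'z',r[:,2].round(3),'F',s['ft_force'].round(1),'gap',round(s['finger_gap'],4),'g',round(s['grasp_force'],1),'q',s['joints'].round(2)); return s
E
python3 - <<'E'
from h import *
for n in ('top','side'):
    W=np.load(n+'0.npy')
    for y in (-.05,0,.05,.1,.15):
        m=(abs(W[...,1]-y)<.01)&(W[...,2]>.05)&(W[...,0]>.5)&(W[...,0]<1.2)&(W[...,2]<.5); p=W[m]
        if len(p): print(n,y,p[:,0].min().round(3),[ (z,p[abs(p[:,2]-z)<.02][:,0].min().round(3)) for z in (.07,.1,.15,.2,.25) if (abs(p[:,2]-z)<.02).any()],p[:,2].max().round(3))
s=st(); R0=R.from_quat(s['tool_rot'])
for n in ('top','side'):
    W=np.load(n+'0.npy').reshape(-1,3); q=R0.inv().apply(W-s['position'])
    for lo,hi in((-.06,.0),(-.13,-.075),(-.2,-.13)):
        m=(q[:,2]>lo)&(q[:,2]<hi)&(np.hypot(q[:,0],q[:,1])<.2)
        if m.sum()>5: print(n,lo,hi,q[m].min(0).round(3),q[m].max(0).round(3))
print('c0 above'); a=plan((.6,-.047,.15),-21.5,26,s=dict(position=s['position']+[0,0,.1],tool_rot=s['tool_rot']))
E
```

```text
top -0.05 0.697 [(0.07, np.float64(0.697)), (0.1, np.float64(0.697)), (0.15, np.float64(0.698)), (0.2, np.float64(0.818))] 0.18
top 0 0.7 [(0.07, np.float64(0.7)), (0.1, np.float64(0.701)), (0.15, np.float64(0.701)), (0.2, np.float64(0.751))] 0.181
top 0.05 0.687 [(0.07, np.float64(0.687)), (0.1, np.float64(0.687)), (0.15, np.float64(0.705)), (0.2, np.float64(0.786))] 0.181
top 0.1 0.691 [(0.07, np.float64(0.691)), (0.1, np.float64(0.691)), (0.15, np.float64(0.709)), (0.2, np.float64(0.754))] 0.182
top 0.15 0.711 [(0.07, np.float64(0.711)), (0.1, np.float64(0.711)), (0.15, np.float64(0.711)), (0.2, np.float64(0.773))] 0.182
side -0.05 0.696 [(0.07, np.float64(0.696)), (0.1, np.float64(0.696)), (0.15, np.float64(0.696)), (0.2, np.float64(0.947)), (0.25, np.float64(0.946))] 0.407
side 0 0.699 [(0.07, np.float64(0.699)), (0.1, np.float64(0.699)), (0.15, np.float64(0.699)), (0.2, np.float64(0.947)), (0.25, np.float64(0.947))] 0.495
side 0.05 0.685 [(0.07, np.float64(0.685)), (0.1, np.float64(0.686)), (0.15, np.float64(0.703)), (0.2, np.float64(0.947)), (0.25, np.float64(0.947))] 0.488
si
[... 176 characters left out ...]
 np.float64(0.71)), (0.1, np.float64(0.71)), (0.15, np.float64(0.709)), (0.2, np.float64(0.946)), (0.25, np.float64(0.947))] 0.468
t 1.1 p [0.1851 0.6231 0.1815] yawy 73.5 z [-0. -0. -1.] F [ 0.2 -0.4  0.5] gap 0.0951 g 0.0 q [ 1.2   0.12  1.65  0.    1.37 -0.08]
top -0.06 0.0 [-0.013 -0.054 -0.059] [ 0.01   0.054 -0.032]
top -0.13 -0.075 [-0.038 -0.083 -0.13 ] [ 0.029  0.081 -0.081]
top -0.2 -0.13 [-0.038 -0.091 -0.2  ] [ 0.023  0.092 -0.13 ]
side -0.06 0.0 [-0.013 -0.06  -0.06 ] [ 0.014  0.057 -0.034]
side -0.13 -0.075 [-0.036 -0.088 -0.13 ] [ 0.036  0.081 -0.076]
side -0.2 -0.13 [-0.034 -0.095 -0.2  ] [ 0.036  0.09  -0.13 ]
c0 above
n 26 xyz [-1.36   0.094  0.202] a [-0.     0.     0.609]
```

```bash
python3 - <<'E'
from h import *
s=st(); a=plan((.598,.029,.12),61.8,30); 
# worktop edges: right end and front
W=np.load('top0.npy'); m=abs(W[...,2])<.012
for x in (.38,.42,.46,.5): 
    k=m&(abs(W[...,0]-x)<.006)&(W[...,1]<0); print('right edge at x',x,W[k][:,1].min().round(3))
for y in (-.08,-.03,.05,.15,.25):
    k=m&(abs(W[...,1]-y)<.006); print('front edge at y',y,W[k][:,0].min().round(3))
E
```

```text
t 1.1 p [0.1851 0.6231 0.1815] yawy 73.5 z [-0. -0. -1.] F [ 0.2 -0.4  0.5] gap 0.0951 g 0.0 q [ 1.2   0.12  1.65  0.    1.37 -0.08]
n 30 xyz [-0.81  -0.527  0.082] a [-0.    -0.     0.065]
right edge at x 0.38 -0.112
right edge at x 0.42 -0.111
right edge at x 0.46 -0.109
right edge at x 0.5 -0.111
front edge at y -0.08 0.028
front edge at y -0.03 0.055
front edge at y 0.05 0.041
front edge at y 0.15 0.03
front edge at y 0.25 0.353
```

move_arm --commands '[{"x": -0.81,"y": -0.527,"z": 0.082,"az": 0.065},{"x": -0.81,"y": -0.527,"z": 0.082,"az": 0.065},{"x": -0.81,"y": -0.527,"z": 0.082,"az": 0.065},{"x": -0.81,"y": -0.527,"z": 0.082,"az": 0.065},{"x": -0.81,"y": -0.527,"z": 0.082,"az": 0.065},{"x": -0.81,"y": -0.527,"z": 0.082,"az": 0.065},{"x": -0.81,"y": -0.527,"z": 0.082,"az": 0.065},{"x": -0.81,"y": -0.527,"z": 0.082,"az": 0.065},{"x": -0.81,"y": -0.527,"z": 0.082,"az": 0.065},{"x": -0.81,"y": -0.527,"z": 0.082,"az": 0.065}]' --jaw 1

```text
$.commands[0]: bad value
```

move_arm --commands '[{"x": -0.81,"y": -0.527,"z": 0.082,"az": 0.065},{"x": -0.81,"y": -0.527,"z": 0.082,"az": 0.065},{"x": -0.81,"y": -0.527,"z": 0.082,"az": 0.065},{"x": -0.81,"y": -0.527,"z": 0.082,"az": 0.065},{"x": -0.81,"y": -0.527,"z": 0.082,"az": 0.065},{"x": -0.81,"y": -0.527,"z": 0.082,"az": 0.065},{"x": -0.81,"y": -0.527,"z": 0.082,"az": 0.065},{"x": -0.81,"y": -0.527,"z": 0.082,"az": 0.065},{"x": -0.81,"y": -0.527,"z": 0.082,"az": 0.065},{"x": -0.81,"y": -0.527,"z": 0.082,"az": 0.065}]'

```text
$.commands[0]: bad value
```

move_arm --commands '[{"x": -0.81,"y": -0.527,"z": 0.082,"az": 0.065},{"x": -0.81,"y": -0.527,"z": 0.082,"az": 0.065},{"x": -0.81,"y": -0.527,"z": 0.082,"az": 0.065},{"x": -0.81,"y": -0.527,"z": 0.082,"az": 0.065},{"x": -0.81,"y": -0.527,"z": 0.082,"az": 0.065},{"x": -0.81,"y": -0.527,"z": 0.082,"az": 0.065},{"x": -0.81,"y": -0.527,"z": 0.082,"az": 0.065},{"x": -0.81,"y": -0.527,"z": 0.082,"az": 0.065},{"x": -0.81,"y": -0.527,"z": 0.082,"az": 0.065},{"x": -0.81,"y": -0.527,"z": 0.082,"az": 0.065}]'

```text
$.commands[0]: bad value
```

move_arm --commands '[{"x": -0.81,"y": -0.53,"z": 0.08,"ax": 0,"ay": 0,"az": 0.07},{"x": -0.81,"y": -0.53,"z": 0.08,"ax": 0,"ay": 0,"az": 0.07},{"x": -0.81,"y": -0.53,"z": 0.08,"ax": 0,"ay": 0,"az": 0.07},{"x": -0.81,"y": -0.53,"z": 0.08,"ax": 0,"ay": 0,"az": 0.07},{"x": -0.81,"y": -0.53,"z": 0.08,"ax": 0,"ay": 0,"az": 0.07},{"x": -0.81,"y": -0.53,"z": 0.08,"ax": 0,"ay": 0,"az": 0.07},{"x": -0.81,"y": -0.53,"z": 0.08,"ax": 0,"ay": 0,"az": 0.07},{"x": -0.81,"y": -0.53,"z": 0.08,"ax": 0,"ay": 0,"az": 0.07},{"x": -0.81,"y": -0.53,"z": 0.08,"ax": 0,"ay": 0,"az": 0.07},{"x": -0.81,"y": -0.53,"z": 0.08,"ax": 0,"ay": 0,"az": 0.07}]' --jaw 1

```text
clock: 2.05
position: [0.3359, 0.4326, 0.1615]
tool_rot: [0.18, 0.984, 0.0, 0.0]
ft_force: [0.2, -0.2, 0.3]
finger_gap: 0.095
grasp_force: 0.0
```

move_arm --commands '[{"x": -0.81,"y": -0.53,"z": 0.08,"ax": 0,"ay": 0,"az": 0.06},{"x": -0.81,"y": -0.53,"z": 0.08,"ax": 0,"ay": 0,"az": 0.06},{"x": -0.81,"y": -0.53,"z": 0.08,"ax": 0,"ay": 0,"az": 0.06},{"x": -0.81,"y": -0.53,"z": 0.08,"ax": 0,"ay": 0,"az": 0.06},{"x": -0.81,"y": -0.53,"z": 0.08,"ax": 0,"ay": 0,"az": 0.06},{"x": -0.81,"y": -0.53,"z": 0.08,"ax": 0,"ay": 0,"az": 0.06},{"x": -0.81,"y": -0.53,"z": 0.08,"ax": 0,"ay": 0,"az": 0.06},{"x": -0.81,"y": -0.53,"z": 0.08,"ax": 0,"ay": 0,"az": 0.06},{"x": -0.81,"y": -0.53,"z": 0.08,"ax": 0,"ay": 0,"az": 0.06},{"x": -0.81,"y": -0.53,"z": 0.08,"ax": 0,"ay": 0,"az": 0.06}]'

```text
clock: 3.05
position: [0.4727, 0.2329, 0.1416]
tool_rot: [0.211, 0.977, 0.0, 0.0]
ft_force: [-0.2, -0.3, -0.0]
finger_gap: 0.095
grasp_force: 0.0
```

move_arm --commands '[{"x": -0.81,"y": -0.53,"z": 0.08,"ax": 0,"ay": 0,"az": 0.06},{"x": -0.81,"y": -0.53,"z": 0.08,"ax": 0,"ay": 0,"az": 0.06},{"x": -0.81,"y": -0.53,"z": 0.08,"ax": 0,"ay": 0,"az": 0.06},{"x": -0.81,"y": -0.53,"z": 0.08,"ax": 0,"ay": 0,"az": 0.06},{"x": -0.81,"y": -0.53,"z": 0.08,"ax": 0,"ay": 0,"az": 0.06},{"x": -0.81,"y": -0.53,"z": 0.08,"ax": 0,"ay": 0,"az": 0.06},{"x": -0.81,"y": -0.53,"z": 0.08,"ax": 0,"ay": 0,"az": 0.06},{"x": -0.81,"y": -0.53,"z": 0.08,"ax": 0,"ay": 0,"az": 0.06},{"x": -0.81,"y": -0.53,"z": 0.08,"ax": 0,"ay": 0,"az": 0.06},{"x": 0,"y": 0,"z": 0,"ax": 0,"ay": 0,"az": 0.06}]'

```text
clock: 4.05
position: [0.5852, 0.0451, 0.1232]
tool_rot: [0.243, 0.97, -0.0, 0.0]
ft_force: [-0.6, 0.1, -0.1]
finger_gap: 0.095
grasp_force: 0.0
```

```bash
python3 - <<'E'
from h import *
s=st()
I,W=shot('side'); np.save('w.npy',W)
for n,c in(('c0',(.601,-.047)),('c1',(.598,.029))): print(n,rect(W,c,.045,.006,.03))
plan((.598,.029,.09),61.8,10); plan((.598,.029,.005),61.8,10)
E
```

```text
t 4.0 p [0.5852 0.0451 0.1232] yawy 61.9 z [ 0.    -0.001 -1.   ] F [-0.6  0.1 -0.1] gap 0.095 g 0.0 q [-0.01  0.03  1.85 -0.    1.26 -1.09]
c0 (194, array([ 0.599 , -0.0499,  0.0141]), (600.2, -47.1), (51.5, 14.5), 68.0, array([0.0087, 0.0146, 0.0173]))
c1 (158, array([0.5963, 0.0255, 0.0142]), (597.6, 28.9), (52.0, 14.4), 61.3, array([0.0093, 0.0149, 0.0176]))
n 10 xyz [-0.08  -0.036  0.133] a [ 0.    -0.     0.002]
n 10 xyz [-0.08  -0.036  0.473] a [ 0.    -0.     0.002]
```

move_arm --commands '[{"x": -0.4,"y": -0.18,"z": 0.3,"ax": 0,"ay": 0,"az": 0},{"x": -0.4,"y": -0.18,"z": 0.3,"ax": 0,"ay": 0,"az": 0},{"x": 0,"y": 0,"z": 0.7,"ax": 0,"ay": 0,"az": 0},{"x": 0,"y": 0,"z": 0.7,"ax": 0,"ay": 0,"az": 0},{"x": 0,"y": 0,"z": 0.7,"ax": 0,"ay": 0,"az": 0},{"x": 0,"y": 0,"z": 0.7,"ax": 0,"ay": 0,"az": 0},{"x": 0,"y": 0,"z": 0.6,"ax": 0,"ay": 0,"az": 0},{"x": 0,"y": 0,"z": 0.5,"ax": 0,"ay": 0,"az": 0},{"x": 0,"y": 0,"z": 0.25,"ax": 0,"ay": 0,"az": 0},{"x": 0,"y": 0,"z": 0,"ax": 0,"ay": 0,"az": 0}]'

```text
clock: 5.1
position: [0.597, 0.0299, 0.0035]
tool_rot: [0.241, 0.97, -0.0, -0.001]
ft_force: [-0.4, -0.7, -0.1]
finger_gap: 0.0954
grasp_force: 0.0
```

move_arm --commands '[{"x": 0,"y": 0,"z": 0,"ax": 0,"ay": 0,"az": 0},{"x": 0,"y": 0,"z": 0,"ax": 0,"ay": 0,"az": 0},{"x": 0,"y": 0,"z": 0,"ax": 0,"ay": 0,"az": 0},{"x": 0,"y": 0,"z": 0,"ax": 0,"ay": 0,"az": 0},{"x": 0,"y": 0,"z": 0,"ax": 0,"ay": 0,"az": 0},{"x": 0,"y": 0,"z": 0,"ax": 0,"ay": 0,"az": 0},{"x": 0,"y": 0,"z": 0,"ax": 0,"ay": 0,"az": 0},{"x": 0,"y": 0,"z": 0,"ax": 0,"ay": 0,"az": 0},{"x": 0,"y": 0,"z": 0,"ax": 0,"ay": 0,"az": 0},{"x": 0,"y": 0,"z": 0,"ax": 0,"ay": 0,"az": 0}]' --jaw 0.4

```text
clock: 6.1
position: [0.5978, 0.0298, 0.0047]
tool_rot: [0.241, 0.97, -0.0, -0.0]
ft_force: [-0.7, 1.0, 0.1]
finger_gap: 0.0381
grasp_force: 0.0
```

```bash
python3 - <<'E'
from h import *
s=st()
E
```

```text
t 6.1 p [0.5978 0.0298 0.0047] yawy 62.1 z [-0.  0. -1.] F [-0.7  1.   0.1] gap 0.0381 g 0.0 q [-0.04  0.18  1.9   0.    1.06 -1.12]
```

```bash
python3 - <<'E'
from h import *
I,W=shot('side')
cv2.imwrite('pics/s1.png',cv2.resize(I[220:340,300:460,::-1],None,fx=5,fy=5,interpolation=cv2.INTER_CUBIC))
E
```

```text
(no output)
```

View pics/s1.png

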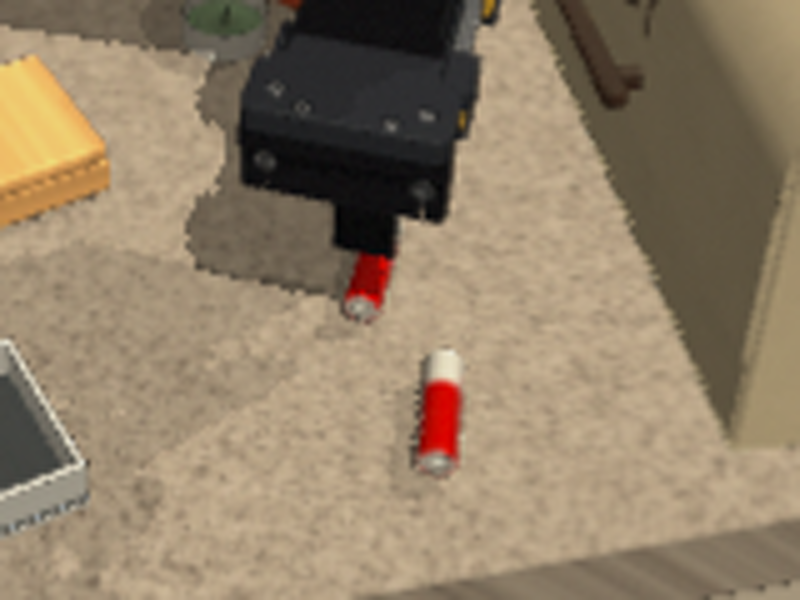

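The near finger at crop (365,225) is beside the battery (360,285), which has slipped out sideways: the end grip isn't stable. I'll lift and re-measure, then grip across the diameter.

move_arm --commands '[{"x": 0,"y": 0,"z": -0.5,"ax": 0,"ay": 0,"az": 0},{"x": 0,"y": 0,"z": -0.8,"ax": 0,"ay": 0,"az": 0},{"x": 0,"y": 0,"z": -0.8,"ax": 0,"ay": 0,"az": 0},{"x": 0,"y": 0,"z": -0.8,"ax": 0,"ay": 0,"az": 0},{"x": 0,"y": 0.8,"z": -0.8,"ax": 0,"ay": 0,"az": 0},{"x": 0,"y": 0.8,"z": 0,"ax": 0,"ay": 0,"az": 0},{"x": 0,"y": 0.8,"z": 0,"ax": 0,"ay": 0,"az": 0},{"x": 0,"y": 0.8,"z": 0,"ax": 0,"ay": 0,"az": 0},{"x": 0,"y": 0,"z": 0,"ax": 0,"ay": 0,"az": 0},{"x": 0,"y": 0,"z": 0,"ax": 0,"ay": 0,"az": 0}]'

```text
clock: 7.15
position: [0.6346, 0.1012, 0.0955]
tool_rot: [0.241, 0.971, -0.001, -0.001]
ft_force: [0.5, 0.2, 0.4]
finger_gap: 0.038
grasp_force: 0.0
```

```bash
python3 - <<'E'
from h import *
s=st()
I,W=shot('side'); np.save('w.npy',W)
for n,c in(('c0',(.601,-.047)),('c1',(.598,.029))): print(n,rect(W,c,.042,.006,.03))
I,W=shot('top')
for n,c in(('c0',(.601,-.047)),('c1',(.598,.029))): print(n,rect(W,c,.042,.006,.03))
E
```

```text
t 7.2 p [0.6346 0.1012 0.0955] yawy 62.1 z [-0.003 -0.001 -1.   ] F [0.5 0.2 0.4] gap 0.038 g 0.0 q [ 0.07  0.18  1.74 -0.    1.23 -1.01]
c0 (192, array([ 0.599 , -0.0498,  0.0142]), (600.2, -47.2), (52.2, 14.5), 68.0, array([0.0096, 0.0148, 0.017 ]))
c1 (159, array([0.5964, 0.0255, 0.0143]), (597.1, 28.0), (50.0, 14.6), 62.2, array([0.0096, 0.0147, 0.0177]))
c0 (34, array([ 0.595 , -0.0613,  0.0146]), (595.8, -61.9), (13.6, 15.6), 88.3, array([0.0104, 0.0146, 0.0189]))h.py:27: RuntimeWarning: Mean of empty slice.
  return len(p),p.mean(0).round(4),(round(cx,1),round(cy,1)),(round(a,1),round(b,1)),round(t,1),np.percentile(p[:,2],[5,50,95]).round(4)
  ret = um.true_divide(
Traceback (most recent call last):
  File "h.py", line 27, in rect
    return len(p),p.mean(0).round(4),(round(cx,1),round(cy,1)),(round(a,1),round(b,1)),round(t,1),np.percentile(p[:,2],[5,50,95]).round(4)
                                                                                                  ~~~~~~~~~~~~~^^^^^^^^^^^^^^^^^^
IndexError: index -1 is out of bounds for axis 0 with size 0
```

```bash
python3 - <<'E'
from h import *
s=st(); R0=R.from_quat(s['tool_rot'])
I,W=shot('side'); q=R0.inv().apply(W.reshape(-1,3)-s['position'])
for lo in np.arange(-.10,.03,.01):
    m=(q[:,2]>lo)&(q[:,2]<lo+.01)&(abs(q[:,0])<.06)&(abs(q[:,1])<.1)
    if m.sum(): print(lo.round(3),m.sum(),q[m].min(0).round(3),q[m].max(0).round(3))
cv2.imwrite('pics/s2.png',cv2.resize(I[120:270,300:500,::-1],None,fx=4,fy=4,interpolation=cv2.INTER_CUBIC))
m,K,d,P=cam('side')
c=P[:3,:3].T@(s['position']-P[:3,3]); print(cv2.projectPoints(np.array([[c[0],-c[1],-c[2]]]),np.zeros(3),np.zeros(3),K,d)[0])
E
```

```text
t 7.2 p [0.6346 0.1004 0.0961] yawy 62.1 z [-0.002 -0.    -1.   ] F [ 0.   0.8 -0. ] gap 0.0379 g 0.0 q [ 0.07  0.17  1.74 -0.    1.23 -1.01]
-0.08 47 [-0.06  -0.032 -0.077] [ 0.013  0.098 -0.07 ]
-0.07 104 [-0.06  -0.031 -0.07 ] [ 0.013  0.099 -0.06 ]
-0.06 125 [-0.06  -0.031 -0.06 ] [ 0.012  0.1   -0.05 ]
-0.05 109 [-0.06  -0.029 -0.05 ] [ 0.011  0.1   -0.04 ]
-0.04 87 [-0.06  -0.027 -0.04 ] [ 0.011  0.1   -0.03 ]
-0.03 45 [-0.059  0.043 -0.03 ] [-0.036  0.099 -0.02 ]
-0.02 47 [-0.06   0.041 -0.02 ] [-0.035  0.099 -0.01 ]
-0.01 41 [-0.06   0.041 -0.009] [-0.036  0.1   -0.   ]
-0.0 45 [-0.058  0.048  0.   ] [-0.035  0.1    0.01 ]
0.01 108 [-0.06  -0.001  0.01 ] [-0.036  0.1    0.02 ]
0.02 37 [-0.06   0.031  0.02 ] [-0.035  0.1    0.029]
[[[384.70438272 212.86585304]]]
```

View pics/s2.png

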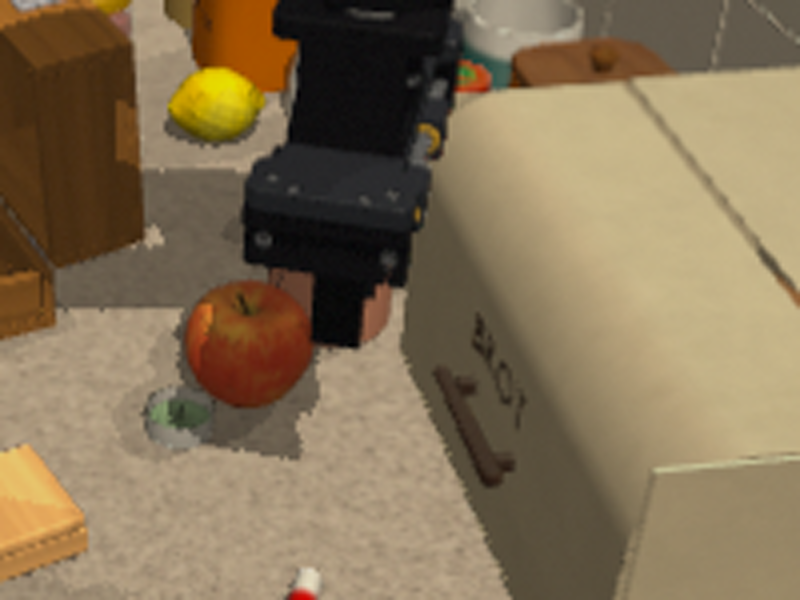

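```bash
python3 - <<'E'
from h import *
R0=R.from_quat([.1439,.98959,0,0]); p=np.array([.185,.623,.181])
for n in ('top','side'):
    q=R0.inv().apply(np.load(n+'0.npy').reshape(-1,3)-p)
    for lo in np.arange(-.17,.03,.01):
        m=(q[:,2]>lo)&(q[:,2]<lo+.01)&(abs(q[:,0])<.06)&(abs(q[:,1])<.12)
        if m.sum(): print(n,lo.round(3),m.sum(),q[m].min(0).round(3)[:2],q[m].max(0).round(3)[:2])
E
```

```text
top -0.17 165 [-0.028 -0.049] [0.011 0.017]
top -0.16 1238 [-0.037 -0.091] [0.021 0.092]
top -0.15 176 [-0.037 -0.09 ] [0.017 0.091]
top -0.14 296 [-0.038 -0.089] [0.022 0.089]
top -0.13 266 [-0.038 -0.083] [-0.006  0.082]
top -0.12 58 [-0.036 -0.083] [0.029 0.08 ]
top -0.11 5 [-0.014  0.048] [-0.     0.049]
top -0.1 9 [-0.014  0.048] [0.003 0.053]
top -0.09 6 [-0.011  0.046] [-0.005  0.049]
top -0.08 5 [-0.014  0.048] [-0.003  0.054]
top -0.07 13 [-0.013  0.047] [0.002 0.055]
top -0.06 19 [-0.013 -0.054] [0.003 0.054]
top -0.05 21 [-0.013 -0.053] [0.009 0.053]
top -0.04 15 [-0.013 -0.052] [0.009 0.051]
side -0.17 140 [-0.026 -0.055] [0.024 0.015]
side -0.16 385 [-0.034 -0.095] [0.036 0.09 ]
side -0.15 208 [-0.034 -0.095] [0.035 0.085]
side -0.14 232 [-0.035 -0.092] [0.034 0.086]
side -0.13 239 [-0.036 -0.088] [0.036 0.076]
side -0.12 124 [-0.035 -0.086] [0.036 0.081]
side -0.11 49 [-0.013 -0.063] [0.016 0.056]
side -0.1 85 [-0.012 -0.064] [0.015 0.053]
side -0.09 76 [-0.011 -0.062] [0.014 0.057]
side -0.08 82 [-0.011 -0.062] [0.013 0.055]
side -0.07 76 [-0.011 -0.061] [0.013 0.051]
side -0.06 68 [-0.013 -0.06 ] [0.014 0.057]
side -0.05 66 [-0.01  -0.058] [0.014 0.051]
side -0.04 39 [-0.012 -0.057] [0.014 0.051]
```

The whole gripper sits 33 mm further back along the tool axis than the reported TCP (tips and body both, in both cameras), which is why the fingers closed above the battery. I'll correct for this offset.

```bash
python3 - <<'E'
s=open('h.py').read()
s=s.replace("p=np.array(s['position']); R0=R.from_quat(s['tool_rot'])\n","R0=R.from_quat(s['tool_rot']); p=np.array(s['position'])-OFF*R0.as_matrix()[:,2]\n",1)
s=s.replace("S=sum(","tgt=np.array(tgt)+OFF*Rt.as_matrix()[:,2]; p=p+OFF*R0.as_matrix()[:,2]; S=sum(")
s=s.replace("'p',s['position'].round(4)","'tip',(s['position']-OFF*r[:,2]).round(4)").replace("def plan","OFF=.033\ndef plan",1)
open('h.py','w').write(s)
E
python3 - <<'E'
from h import *
st(); plan((.5975,.0285,.055),62,10); plan((.5975,.0285,.006),62,10)
E
```

```text
t 7.3 tip [0.6348 0.1002 0.1294] yawy 62.0 z [-0.001 -0.    -1.   ] F [ 0.2 -0.3  0.4] gap 0.0383 g 0.0 q [ 0.07  0.17  1.74 -0.    1.23 -1.01]
n 10 xyz [-0.003 -0.323  0.298] a [-0.001 -0.001  0.001]
n 10 xyz [-0.003 -0.323  0.494] a [-0.001 -0.001  0.001]
```

Open fully and move above, then descend, then close.

move_arm --commands '[{"x": 0,"y": -0.8,"z": 0,"ax": 0,"ay": 0,"az": 0},{"x": 0,"y": -0.8,"z": 0,"ax": 0,"ay": 0,"az": 0},{"x": 0,"y": -0.8,"z": 0.3,"ax": 0,"ay": 0,"az": 0},{"x": 0,"y": -0.8,"z": 0.6,"ax": 0,"ay": 0,"az": 0},{"x": 0,"y": -0.03,"z": 0.8,"ax": 0,"ay": 0,"az": 0},{"x": 0,"y": 0,"z": 0.8,"ax": 0,"ay": 0,"az": 0},{"x": 0,"y": 0,"z": 0.8,"ax": 0,"ay": 0,"az": 0},{"x": 0,"y": 0,"z": 0.8,"ax": 0,"ay": 0,"az": 0},{"x": 0,"y": 0,"z": 0.5,"ax": 0,"ay": 0,"az": 0},{"x": 0,"y": 0,"z": 0.3,"ax": 0,"ay": 0,"az": 0}]' --jaw 1

```text
clock: 8.3
position: [0.5962, 0.0281, -0.0264]
tool_rot: [0.242, 0.97, -0.0, -0.001]
ft_force: [0.1, -0.0, 0.4]
finger_gap: 0.0949
grasp_force: 0.0
```

move_arm --commands '[{"x": 0,"y": 0,"z": 0,"ax": 0,"ay": 0,"az": 0},{"x": 0,"y": 0,"z": 0,"ax": 0,"ay": 0,"az": 0},{"x": 0,"y": 0,"z": 0,"ax": 0,"ay": 0,"az": 0},{"x": 0,"y": 0,"z": 0,"ax": 0,"ay": 0,"az": 0},{"x": 0,"y": 0,"z": 0,"ax": 0,"ay": 0,"az": 0},{"x": 0,"y": 0,"z": 0,"ax": 0,"ay": 0,"az": 0},{"x": 0,"y": 0,"z": 0,"ax": 0,"ay": 0,"az": 0},{"x": 0,"y": 0,"z": 0,"ax": 0,"ay": 0,"az": 0},{"x": 0,"y": 0,"z": 0,"ax": 0,"ay": 0,"az": 0},{"x": 0,"y": 0,"z": 0,"ax": 0,"ay": 0,"az": 0}]' --jaw 0.4

```text
clock: 9.3
position: [0.5976, 0.0293, -0.025]
tool_rot: [0.241, 0.97, 0.0, 0.0]
ft_force: [-1.1, 1.7, 1.3]
finger_gap: 0.0497
grasp_force: 30.0
```

```bash
python3 - <<'E'
from h import *
s=st(); 
a=plan((.5975,.0285,.07),62,3)
r=np.array([np.cos(np.radians(104.6)),np.sin(np.radians(104.6))]); n=np.array([np.cos(np.radians(14.6)),np.sin(np.radians(14.6))])
c=np.array([.4328,-.0305])
print('drop +y',c+.013*n,'drop -y',c-.013*n)
a=plan((*(c+.013*n),.06),104.6,10,s=dict(position=s['position']+[0,0,.064],tool_rot=s['tool_rot']))
E
```

```text
t 9.3 tip [0.5976 0.0293 0.008 ] yawy 62.1 z [ 0.  0. -1.] F [-1.1  1.7  1.3] gap 0.0497 g 30.0 q [-0.04  0.22  1.91  0.    1.01 -1.12]
n 3 xyz [-0.003 -0.01  -0.827] a [0.001 0.001 0.003]
drop +y [ 0.44538022 -0.0272231 ] drop -y [ 0.42021978 -0.0337769 ]
n 10 xyz [ 0.58  -0.324  0.048] a [ 0.     0.    -0.709]
```

move_arm --commands '[{"x": 0,"y": 0,"z": -0.4,"ax": 0,"ay": 0,"az": 0},{"x": 0,"y": 0,"z": -0.7,"ax": 0,"ay": 0,"az": 0},{"x": 0,"y": 0,"z": -0.8,"ax": 0,"ay": 0,"az": 0},{"x": 0,"y": 0,"z": -0.6,"ax": 0,"ay": 0,"az": 0},{"x": 0,"y": 0,"z": 0,"ax": 0,"ay": 0,"az": 0},{"x": 0.58,"y": -0.32,"z": 0.05,"ax": 0,"ay": 0,"az": -0.71},{"x": 0.58,"y": -0.32,"z": 0.05,"ax": 0,"ay": 0,"az": -0.71},{"x": 0.58,"y": -0.32,"z": 0.05,"ax": 0,"ay": 0,"az": -0.71},{"x": 0.58,"y": -0.32,"z": 0.05,"ax": 0,"ay": 0,"az": -0.71},{"x": 0.58,"y": -0.32,"z": 0.05,"ax": 0,"ay": 0,"az": -0.71}]'

```text
clock: 10.3
position: [0.5147, 0.0157, 0.0298]
tool_rot: [0.056, 0.998, -0.0, -0.001]
ft_force: [-0.7, -0.3, 0.1]
finger_gap: 0.0498
grasp_force: 30.0
```

move_arm --commands '[{"x": 0.58,"y": -0.32,"z": 0.05,"ax": 0,"ay": 0,"az": -0.71},{"x": 0.58,"y": -0.32,"z": 0.05,"ax": 0,"ay": 0,"az": -0.71},{"x": 0.58,"y": -0.32,"z": 0.05,"ax": 0,"ay": 0,"az": -0.71},{"x": 0.58,"y": -0.32,"z": 0.05,"ax": 0,"ay": 0,"az": -0.71},{"x": 0.58,"y": -0.32,"z": 0.05,"ax": 0,"ay": 0,"az": -0.71},{"x": 0,"y": 0,"z": 0,"ax": 0,"ay": 0,"az": 0},{"x": 0,"y": 0,"z": 0,"ax": 0,"ay": 0,"az": 0},{"x": 0,"y": 0,"z": 0,"ax": 0,"ay": 0,"az": 0},{"x": 0,"y": 0,"z": 0,"ax": 0,"ay": 0,"az": 0},{"x": 0,"y": 0,"z": 0,"ax": 0,"ay": 0,"az": 0}]'

```text
clock: 11.3
position: [0.4458, -0.0262, 0.0247]
tool_rot: [-0.128, 0.992, 0.0, 0.0]
ft_force: [-0.5, 0.2, 0.1]
finger_gap: 0.0498
grasp_force: 30.0
```

```bash
python3 - <<'E'
from h import *
s=st(); I,W=shot('side'); np.save('w.npy',W)
q=W[(np.hypot(W[...,0]-.4454,W[...,1]+.027)<.05)&(W[...,2]>.028)&(W[...,2]<.1)]
print('tin now',rect(W,(.4328,-.0305),.05,.012,.026))
print('lowest held pts',np.percentile(q[:,2],[1,5,20]).round(4),q[q[:,2]<.065].mean(0))
plan((.4454,-.0272,.029),104.6,10)
cv2.imwrite('pics/s3.png',cv2.resize(I[220:350,220:380,::-1],None,fx=4,fy=4,interpolation=cv2.INTER_CUBIC))
E
```

```text
t 11.3 tip [ 0.4458 -0.0262  0.0577] yawy 104.7 z [ 0.  0. -1.] F [-0.5  0.2  0.1] gap 0.0498 g 30.0 q [-0.18 -0.18  2.23  0.    1.1  -2.01]
tin now (431, array([ 0.429 , -0.0374,  0.019 ]), (431.6, -31.0), (60.9, 68.4), 15.5, array([0.0128, 0.0194, 0.0238]))
lowest held pts [0.0582 0.0596 0.062 ] [ 0.44314761 -0.03615542  0.06206221]
n 10 xyz [ 0.002 -0.003  0.115] a [ 0.    -0.     0.001]
```

View pics/s3.png

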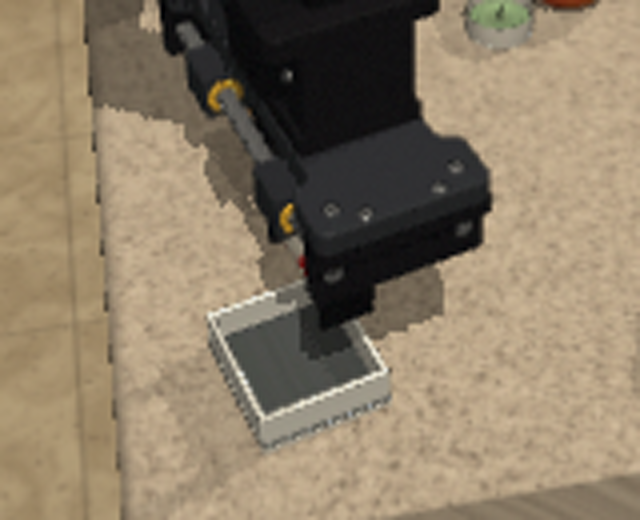

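move_arm --commands '[{"x": 0,"y": 0,"z": 0.3,"ax": 0,"ay": 0,"az": 0},{"x": 0,"y": 0,"z": 0.3,"ax": 0,"ay": 0,"az": 0},{"x": 0,"y": 0,"z": 0.3,"ax": 0,"ay": 0,"az": 0},{"x": 0,"y": 0,"z": 0.2,"ax": 0,"ay": 0,"az": 0},{"x": 0,"y": 0,"z": 0.1,"ax": 0,"ay": 0,"az": 0},{"x": 0,"y": 0,"z": 0,"ax": 0,"ay": 0,"az": 0},{"x": 0,"y": 0,"z": 0,"ax": 0,"ay": 0,"az": 0},{"x": 0,"y": 0,"z": 0,"ax": 0,"ay": 0,"az": 0},{"x": 0,"y": 0,"z": 0,"ax": 0,"ay": 0,"az": 0},{"x": 0,"y": 0,"z": 0,"ax": 0,"ay": 0,"az": 0}]'

```text
clock: 12.35
position: [0.4457, -0.0265, -0.005]
tool_rot: [-0.128, 0.992, -0.0, 0.0]
ft_force: [0.7, -0.2, -0.5]
finger_gap: 0.0497
grasp_force: 30.0
```

move_arm --commands '[{"x": 0,"y": 0,"z": 0,"ax": 0,"ay": 0,"az": 0},{"x": 0,"y": 0,"z": 0,"ax": 0,"ay": 0,"az": 0},{"x": 0,"y": 0,"z": 0,"ax": 0,"ay": 0,"az": 0},{"x": 0,"y": 0,"z": 0,"ax": 0,"ay": 0,"az": 0},{"x": 0,"y": 0,"z": -0.3,"ax": 0,"ay": 0,"az": 0},{"x": 0,"y": 0,"z": -0.5,"ax": 0,"ay": 0,"az": 0},{"x": 0,"y": 0,"z": -0.7,"ax": 0,"ay": 0,"az": 0},{"x": 0,"y": 0,"z": -0.8,"ax": 0,"ay": 0,"az": 0},{"x": 0,"y": 0,"z": -0.7,"ax": 0,"ay": 0,"az": 0},{"x": 0,"y": 0,"z": 0,"ax": 0,"ay": 0,"az": 0}]' --jaw 1

```text
clock: 13.35
position: [0.4482, -0.0269, 0.0737]
tool_rot: [-0.128, 0.992, -0.001, 0.003]
ft_force: [0.6, -0.3, 0.1]
finger_gap: 0.0949
grasp_force: 0.0
```

```bash
python3 - <<'E'
from h import *
s=st(); I,W=shot('side'); np.save('w.npy',W)
try: print('c0',rect(W,(.601,-.047),.05,.006,.03))
except Exception as e: print('c0 gone')
red=(I[...,0].astype(int)>120)&(I[...,1]<70)
for l in range(1,1+cv2.connectedComponents(red.astype(np.uint8))[0]-1):
    k=cv2.connectedComponents(red.astype(np.uint8))[1]==l
    if k.sum()>25: v,u=np.nonzero(k); print(k.sum(),u.mean(),v.mean(),np.nanmedian(W[k],0).round(3))
print('tin',rect(W,(.4328,-.0305),.05,.017,.026))
plan((.6005,-.047,.06),68.3,10); 
cv2.imwrite('pics/s4.png',cv2.resize(I[220:350,220:420,::-1],None,fx=4,fy=4,interpolation=cv2.INTER_CUBIC))
E
```

```text
t 13.3 tip [ 0.448  -0.0269  0.1067] yawy 104.7 z [ 0.007 -0.001 -1.   ] F [ 0.6 -0.3  0.1] gap 0.0949 g 0.0 q [-0.18 -0.25  2.19 -0.    1.19 -2.01]
c0 (194, array([ 0.599 , -0.0499,  0.014 ]), (600.4, -46.6), (51.1, 14.4), 68.0, array([0.0086, 0.0145, 0.017 ]))
41 385.4634146341463 115.07317073170732 [0.788 0.564 0.079]
34 353.29411764705884 123.0 [0.693 0.569 0.065]
216 401.7361111111111 139.17592592592592 [0.767 0.395 0.105]
228 361.6535087719298 211.78070175438597 [0.613 0.188 0.034]
96 387.6145833333333 303.4583333333333 [ 0.597 -0.054  0.015]
111 301.8288288288288 307.65765765765764 [ 0.445 -0.035  0.018]
tin (475, array([ 0.4354, -0.0316,  0.0205]), (431.9, -31.3), (60.5, 69.0), 14.9, array([0.0174, 0.0205, 0.0238]))
n 10 xyz [-0.626 -0.064  0.181] a [-0.001  0.004  0.606]
```

View pics/s4.png

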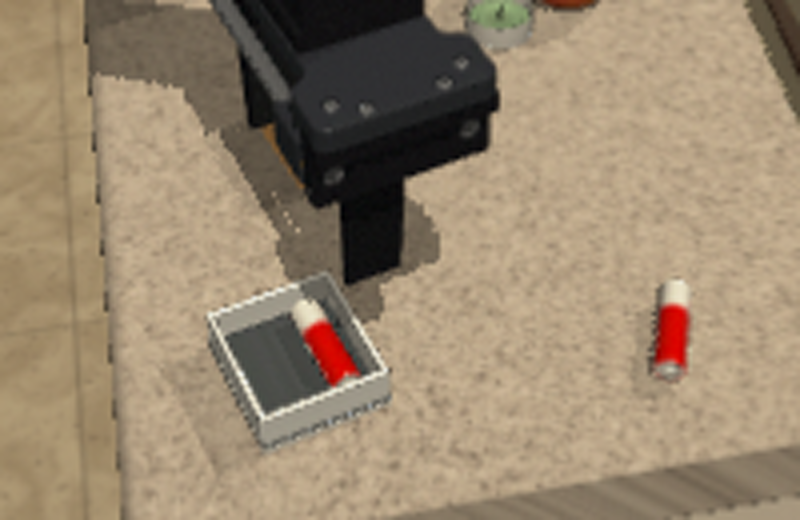

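Battery 1 lies in the tin at crop (325,340). Second one is unchanged at crop (672,330); fetching it.

move_arm --commands '[{"x": -0.63,"y": -0.06,"z": 0.1,"ax": 0,"ay": 0,"az": 0.61},{"x": -0.63,"y": -0.06,"z": 0.1,"ax": 0,"ay": 0,"az": 0.61},{"x": -0.63,"y": -0.06,"z": 0.1,"ax": 0,"ay": 0,"az": 0.61},{"x": -0.63,"y": -0.06,"z": 0.1,"ax": 0,"ay": 0,"az": 0.61},{"x": -0.63,"y": -0.06,"z": 0.1,"ax": 0,"ay": 0,"az": 0.61},{"x": -0.63,"y": -0.06,"z": 0.1,"ax": 0,"ay": 0,"az": 0.61},{"x": -0.63,"y": -0.06,"z": 0.1,"ax": 0,"ay": 0,"az": 0.61},{"x": -0.63,"y": -0.06,"z": 0.1,"ax": 0,"ay": 0,"az": 0.61},{"x": -0.63,"y": -0.06,"z": 0.1,"ax": 0,"ay": 0,"az": 0.61},{"x": -0.63,"y": -0.06,"z": 0.1,"ax": 0,"ay": 0,"az": 0.61}]'

```text
clock: 14.4
position: [0.5994, -0.0461, 0.0432]
tool_rot: [0.192, 0.981, -0.0, -0.001]
ft_force: [-0.5, 0.4, -0.4]
finger_gap: 0.0951
grasp_force: 0.0
```

```bash
python3 - <<'E'
from h import *
s=st(); I,W=shot('side'); print('c0',rect(W,(.601,-.047),.05,.006,.03)); plan((.6005,-.047,.005),68.3,10)
E
```

```text
t 14.4 tip [ 0.5995 -0.0461  0.0762] yawy 67.9 z [-0.002  0.    -1.   ] F [-0.5  0.4 -0.4] gap 0.0951 g 0.0 q [-0.17  0.14  1.87  0.    1.13 -1.35]
c0 (123, array([ 0.5957, -0.0585,  0.0139]), (597.3, -54.5), (34.6, 14.5), 68.0, array([0.009 , 0.0144, 0.0169]))
n 10 xyz [ 0.003 -0.001  0.285] a [-0.    -0.    -0.009]
```

move_arm --commands '[{"x": 0,"y": 0,"z": 0.5,"ax": 0,"ay": 0,"az": 0},{"x": 0,"y": 0,"z": 0.6,"ax": 0,"ay": 0,"az": 0},{"x": 0,"y": 0,"z": 0.6,"ax": 0,"ay": 0,"az": 0},{"x": 0,"y": 0,"z": 0.5,"ax": 0,"ay": 0,"az": 0},{"x": 0,"y": 0,"z": 0.4,"ax": 0,"ay": 0,"az": 0},{"x": 0,"y": 0,"z": 0.25,"ax": 0,"ay": 0,"az": 0},{"x": 0,"y": 0,"z": 0,"ax": 0,"ay": 0,"az": 0},{"x": 0,"y": 0,"z": 0,"ax": 0,"ay": 0,"az": 0},{"x": 0,"y": 0,"z": 0,"ax": 0,"ay": 0,"az": 0},{"x": 0,"y": 0,"z": 0,"ax": 0,"ay": 0,"az": 0}]'

```text
clock: 15.45
position: [0.6005, -0.0463, -0.0257]
tool_rot: [0.19, 0.982, 0.0, 0.001]
ft_force: [1.3, 0.2, 1.2]
finger_gap: 0.0952
grasp_force: 0.0
```

move_arm --commands '[{"x": 0,"y": 0,"z": 0,"ax": 0,"ay": 0,"az": 0},{"x": 0,"y": 0,"z": 0,"ax": 0,"ay": 0,"az": 0},{"x": 0,"y": 0,"z": 0,"ax": 0,"ay": 0,"az": 0},{"x": 0,"y": 0,"z": 0,"ax": 0,"ay": 0,"az": 0},{"x": 0,"y": 0,"z": 0,"ax": 0,"ay": 0,"az": 0},{"x": 0,"y": 0,"z": 0,"ax": 0,"ay": 0,"az": 0},{"x": 0,"y": 0,"z": -0.4,"ax": 0,"ay": 0,"az": 0},{"x": 0,"y": 0,"z": -0.7,"ax": 0,"ay": 0,"az": 0},{"x": 0,"y": 0,"z": -0.7,"ax": 0,"ay": 0,"az": 0},{"x": 0,"y": 0,"z": -0.5,"ax": 0,"ay": 0,"az": 0}]' --jaw 0.4

```text
clock: 16.45
position: [0.6006, -0.0462, 0.033]
tool_rot: [0.19, 0.982, 0.0, 0.001]
ft_force: [1.0, 0.8, -0.4]
finger_gap: 0.0496
grasp_force: 30.0
```

```bash
python3 - <<'E'
from h import *
s=st(); I,W=shot('side')
red=((I[...,0].astype(int)>120)&(I[...,1]<70)).astype(np.uint8)[280:330,260:330]
v,u=np.nonzero(red); print('red in tin',len(u),u.mean()+260,v.mean()+280)
plan((.419,-.0345,.06),104.8,14)
E
```

```text
t 16.4 tip [ 0.6005 -0.0462  0.066 ] yawy 68.1 z [ 0.002 -0.    -1.   ] F [ 1.   0.8 -0.4] gap 0.0496 g 30.0 q [-0.17  0.15  1.88 -0.    1.11 -1.35]
red in tin 111 301.8288288288288 307.65765765765764
n 14 xyz [ 0.533 -0.011  0.022] a [-0.     0.004 -0.437]
```

move_arm --commands '[{"x": 0.53,"y": -0.01,"z": 0.02,"ax": 0,"ay": 0,"az": -0.44},{"x": 0.53,"y": -0.01,"z": 0.02,"ax": 0,"ay": 0,"az": -0.44},{"x": 0.53,"y": -0.01,"z": 0.02,"ax": 0,"ay": 0,"az": -0.44},{"x": 0.53,"y": -0.01,"z": 0.02,"ax": 0,"ay": 0,"az": -0.44},{"x": 0.53,"y": -0.01,"z": 0.02,"ax": 0,"ay": 0,"az": -0.44},{"x": 0.53,"y": -0.01,"z": 0.02,"ax": 0,"ay": 0,"az": -0.44},{"x": 0.53,"y": -0.01,"z": 0.02,"ax": 0,"ay": 0,"az": -0.44},{"x": 0.53,"y": -0.01,"z": 0.02,"ax": 0,"ay": 0,"az": -0.44},{"x": 0.53,"y": -0.01,"z": 0.02,"ax": 0,"ay": 0,"az": -0.44},{"x": 0.53,"y": -0.01,"z": 0.02,"ax": 0,"ay": 0,"az": -0.44}]'

```text
clock: 17.5
position: [0.4693, -0.0255, 0.0258]
tool_rot: [-0.04, 0.999, 0.0, -0.0]
ft_force: [0.2, 0.3, -0.4]
finger_gap: 0.0497
grasp_force: 30.0
```

move_arm --commands '[{"x": 0.53,"y": -0.01,"z": 0.02,"ax": 0,"ay": 0,"az": -0.44},{"x": 0.53,"y": -0.01,"z": 0.02,"ax": 0,"ay": 0,"az": -0.44},{"x": 0.53,"y": -0.01,"z": 0.02,"ax": 0,"ay": 0,"az": -0.44},{"x": 0.53,"y": -0.01,"z": 0.02,"ax": 0,"ay": 0,"az": -0.44},{"x": 0,"y": 0,"z": 0,"ax": 0,"ay": 0,"az": 0},{"x": 0,"y": 0,"z": 0,"ax": 0,"ay": 0,"az": 0},{"x": 0,"y": 0,"z": 0,"ax": 0,"ay": 0,"az": 0},{"x": 0,"y": 0,"z": 0,"ax": 0,"ay": 0,"az": 0},{"x": 0,"y": 0,"z": 0,"ax": 0,"ay": 0,"az": 0},{"x": 0,"y": 0,"z": 0,"ax": 0,"ay": 0,"az": 0}]'

```text
clock: 18.5
position: [0.418, -0.0343, 0.024]
tool_rot: [-0.131, 0.991, 0.0, -0.0]
ft_force: [0.8, -0.2, 0.1]
finger_gap: 0.0499
grasp_force: 30.0
```

```bash
python3 - <<'E'
from h import *
s=st();plan((.419,-.0345,.028),104.8,5)
E
```

```text
t 18.5 tip [ 0.418  -0.0343  0.057 ] yawy 105.0 z [-0.  0. -1.] F [ 0.8 -0.2  0.1] gap 0.0499 g 30.0 q [-0.21 -0.25  2.29  0.    1.11 -2.04]
n 5 xyz [-0.007 -0.004  0.232] a [ 0.    -0.     0.007]
```

move_arm --commands '[{"x": 0,"y": 0,"z": 0.3,"ax": 0,"ay": 0,"az": 0},{"x": 0,"y": 0,"z": 0.4,"ax": 0,"ay": 0,"az": 0},{"x": -0.02,"y": 0,"z": 0.3,"ax": 0,"ay": 0,"az": 0},{"x": -0.02,"y": 0,"z": 0.17,"ax": 0,"ay": 0,"az": 0},{"x": 0,"y": 0,"z": 0,"ax": 0,"ay": 0,"az": 0},{"x": 0,"y": 0,"z": 0,"ax": 0,"ay": 0,"az": 0},{"x": 0,"y": 0,"z": 0,"ax": 0,"ay": 0,"az": 0},{"x": 0,"y": 0,"z": 0,"ax": 0,"ay": 0,"az": 0},{"x": 0,"y": 0,"z": 0,"ax": 0,"ay": 0,"az": 0},{"x": 0,"y": 0,"z": 0,"ax": 0,"ay": 0,"az": 0}]'

```text
clock: 19.5
position: [0.4189, -0.0341, -0.0051]
tool_rot: [-0.131, 0.991, -0.0, 0.0]
ft_force: [0.2, 0.1, 0.1]
finger_gap: 0.0498
grasp_force: 30.0
```

move_arm --commands '[{"x": 0,"y": 0,"z": 0,"ax": 0,"ay": 0,"az": 0},{"x": 0,"y": 0,"z": 0,"ax": 0,"ay": 0,"az": 0},{"x": 0,"y": 0,"z": 0,"ax": 0,"ay": 0,"az": 0},{"x": 0,"y": 0,"z": 0,"ax": 0,"ay": 0,"az": 0},{"x": 0,"y": 0,"z": -0.3,"ax": 0,"ay": 0,"az": 0},{"x": 0,"y": 0,"z": -0.5,"ax": 0,"ay": 0,"az": 0},{"x": 0,"y": 0,"z": -0.7,"ax": 0,"ay": 0,"az": 0},{"x": 0,"y": 0,"z": -0.8,"ax": 0,"ay": 0,"az": 0},{"x": 0,"y": 0,"z": -0.7,"ax": 0,"ay": 0,"az": 0},{"x": 0,"y": 0,"z": 0,"ax": 0,"ay": 0,"az": 0}]' --jaw 1

```text
clock: 20.5
position: [0.4215, -0.0346, 0.0737]
tool_rot: [-0.131, 0.991, -0.001, 0.003]
ft_force: [-0.1, -0.5, -0.2]
finger_gap: 0.0953
grasp_force: 0.0
```

```bash
python3 - <<'E'
from h import *
s=st(); I,W=shot('side')
print('tin',rect(W,(.4328,-.0305),.05,.017,.026)); print('lid',rect(W,(.469,.1205),.06,.02,.035))
plan((.4695,.1207,.08),17,16)
cv2.imwrite('pics/s5.png',cv2.resize(I[220:350,220:420,::-1],None,fx=4,fy=4,interpolation=cv2.INTER_CUBIC))
E
```

```text
t 20.5 tip [ 0.4213 -0.0346  0.1067] yawy 105.0 z [ 0.007 -0.002 -1.   ] F [-0.1 -0.5 -0.2] gap 0.0953 g 0.0 q [-0.21 -0.32  2.25 -0.    1.21 -2.04]
tin (549, array([ 0.4307, -0.0359,  0.0201]), (431.8, -31.1), (61.1, 68.1), 14.4, array([0.0174, 0.0198, 0.0234]))h.py:27: RuntimeWarning: Mean of empty slice.
  return len(p),p.mean(0).round(4),(round(cx,1),round(cy,1)),(round(a,1),round(b,1)),round(t,1),np.percentile(p[:,2],[5,50,95]).round(4)
  ret = um.true_divide(
Traceback (most recent call last):
  File "h.py", line 27, in rect
    return len(p),p.mean(0).round(4),(round(cx,1),round(cy,1)),(round(a,1),round(b,1)),round(t,1),np.percentile(p[:,2],[5,50,95]).round(4)
                                                                                                  ~~~~~~~~~~~~~^^^^^^^^^^^^^^^^^^
IndexError: index -1 is out of bounds for axis 0 with size 0
```

```bash
sed -i 's/    p=W\[m\]$/    p=W[m]\n    if len(p)<10: return "none"/' h.py; python3 - <<'E'
from h import *
s=st(); I,W=shot('side')
red=((I[...,0].astype(int)>120)&(I[...,1]<70)).astype(np.uint8)[280:330,260:330]
n,l,a,c=cv2.connectedComponentsWithStats(red); print(a[1:,4],(c[1:]+[260,280]).round(1))
m=(np.hypot(W[...,0]-.432,W[...,1]+.031)<.028); print('tin contents z',np.percentile(W[m][:,2],[50,90,99]).round(4))
plan((.4695,.1207,.08),107,10)
E
```

```text
t 20.6 tip [ 0.4202 -0.0344  0.1049] yawy 105.0 z [ 0.004 -0.001 -1.   ] F [ 0.6  0.7 -0.3] gap 0.0953 g 0.0 q [-0.21 -0.32  2.25 -0.    1.21 -2.04]
[107 113] [[302.1 307.8]
 [287.8 313.2]]
tin contents z [0.3206 0.4363 0.4371]
n 10 xyz [-0.363  0.541  0.094] a [-0.001  0.001 -0.033]
```

Both batteries show side by side in the tin (red blobs at (302,308), (288,313)). On to the lid.

move_arm --commands '[{"x": -0.36,"y": 0.54,"z": 0.06,"ax": 0,"ay": 0,"az": -0.03},{"x": -0.36,"y": 0.54,"z": 0.06,"ax": 0,"ay": 0,"az": -0.03},{"x": -0.36,"y": 0.54,"z": 0.06,"ax": 0,"ay": 0,"az": -0.03},{"x": -0.36,"y": 0.54,"z": 0.06,"ax": 0,"ay": 0,"az": -0.03},{"x": -0.36,"y": 0.54,"z": 0.06,"ax": 0,"ay": 0,"az": -0.03},{"x": -0.36,"y": 0.54,"z": 0.06,"ax": 0,"ay": 0,"az": -0.03},{"x": -0.36,"y": 0.54,"z": 0.06,"ax": 0,"ay": 0,"az": -0.03},{"x": -0.36,"y": 0.54,"z": 0.06,"ax": 0,"ay": 0,"az": -0.03},{"x": -0.36,"y": 0.54,"z": 0.06,"ax": 0,"ay": 0,"az": -0.03},{"x": -0.36,"y": 0.54,"z": 0.06,"ax": 0,"ay": 0,"az": -0.03}]'

```text
clock: 21.6
position: [0.4676, 0.1208, 0.0531]
tool_rot: [-0.146, 0.989, -0.0, -0.001]
ft_force: [1.0, -0.2, 0.3]
finger_gap: 0.0952
grasp_force: 0.0
```

```bash
python3 - <<'E'
from h import *
s=st(); I,W=shot('side'); 
m=(np.hypot(W[...,0]-.43,W[...,1]+.03)<.05)&(W[...,2]>.012)&(W[...,2]<.05)
print('lid',rect(W,(.469,.1205),.06,.012,.035)); print('tin',rect(W,(.4328,-.0305),.05,.017,.026))
m=(np.hypot(W[...,0]-.432,W[...,1]+.031)<.022); print('tin contents z',np.percentile(W[m][:,2],[50,90,99]).round(4))
I,W=shot('top'); print('tin top',rect(W,(.4328,-.0305),.05,.012,.035))
plan((.4695,.1207,.009),107,10)
E
```

```text
t 21.6 tip [0.4676 0.1209 0.0861] yawy 106.8 z [-0.003 -0.    -1.   ] F [ 1.  -0.2  0.3] gap 0.0952 g 0.0 q [ 0.14 -0.13  2.13 -0.    1.15 -1.72]
lid (805, array([0.4669, 0.1114, 0.0264]), (468.4, 120.2), (60.8, 69.4), 16.0, array([0.0152, 0.0284, 0.0304]))
tin (606, array([ 0.432 , -0.0325,  0.0202]), (431.6, -30.8), (60.9, 68.8), 14.1, array([0.0174, 0.0197, 0.0237]))
tin contents z [0.0163 0.0197 0.0211]
tin top (331, array([ 0.4346, -0.034 ,  0.0179]), (434.1, -32.4), (59.9, 60.9), 14.6, array([0.0128, 0.0179, 0.0231]))
n 10 xyz [-0.007 -0.005  0.309] a [ 0.001 -0.002 -0.001]
```

move_arm --commands '[{"x": -0.07,"y": 0,"z": 0.4,"ax": 0,"ay": 0,"az": 0},{"x": 0,"y": 0,"z": 0.6,"ax": 0,"ay": 0,"az": 0},{"x": 0,"y": 0,"z": 0.6,"ax": 0,"ay": 0,"az": 0},{"x": 0,"y": 0,"z": 0.6,"ax": 0,"ay": 0,"az": 0},{"x": 0,"y": 0,"z": 0.5,"ax": 0,"ay": 0,"az": 0},{"x": 0,"y": 0,"z": 0.28,"ax": 0,"ay": 0,"az": 0},{"x": 0,"y": 0,"z": 0.1,"ax": 0,"ay": 0,"az": 0},{"x": 0,"y": 0,"z": 0,"ax": 0,"ay": 0,"az": 0},{"x": 0,"y": 0,"z": 0,"ax": 0,"ay": 0,"az": 0},{"x": 0,"y": 0,"z": 0,"ax": 0,"ay": 0,"az": 0}]'

```text
clock: 22.7
position: [0.471, 0.121, -0.0215]
tool_rot: [-0.146, 0.989, -0.0, 0.001]
ft_force: [0.1, -0.2, -0.1]
finger_gap: 0.0951
grasp_force: 0.0
```

move_arm --commands '[{"x": 0,"y": 0,"z": 0,"ax": 0,"ay": 0,"az": 0},{"x": 0,"y": 0,"z": 0,"ax": 0,"ay": 0,"az": 0},{"x": 0,"y": 0,"z": 0,"ax": 0,"ay": 0,"az": 0},{"x": 0,"y": 0,"z": 0,"ax": 0,"ay": 0,"az": 0},{"x": 0,"y": 0,"z": 0,"ax": 0,"ay": 0,"az": 0},{"x": 0,"y": 0,"z": 0,"ax": 0,"ay": 0,"az": 0},{"x": 0,"y": 0,"z": -0.4,"ax": 0,"ay": 0,"az": 0},{"x": 0,"y": 0,"z": -0.7,"ax": 0,"ay": 0,"az": 0},{"x": 0,"y": 0,"z": -0.7,"ax": 0,"ay": 0,"az": 0},{"x": 0,"y": 0,"z": -0.4,"ax": 0,"ay": 0,"az": 0}]' --jaw 0.5

```text
clock: 23.7
position: [0.4712, 0.121, 0.0347]
tool_rot: [-0.146, 0.989, -0.0, 0.001]
ft_force: [-0.2, -0.5, -0.4]
finger_gap: 0.0656
grasp_force: 30.0
```

```bash
python3 - <<'E'
from h import *
s=st(); I,W=shot('side'); 
print('lid',rect(W,(.469,.1205),.05,.062,.09))
t=R.from_quat(s['tool_rot'])
# lid centre in tool axes along x (y is centred by the grip)
p=s['position'];x=t.as_matrix()[:,0]; off=((np.array([.4693,.1208])-p[:2])@x[:2]); print('lid off along tool x mm',1e3*off)
T=down(104.5).as_matrix(); tgt=np.array([.4326,-.0302])-off*T[:2,0]; print('tip target',tgt)
plan((*tgt,.06),104.5,10)
E
```

```text
t 23.7 tip [0.4712 0.121  0.0677] yawy 106.8 z [ 0.003  0.    -1.   ] F [-0.2 -0.5 -0.4] gap 0.0656 g 30.0 q [ 0.14 -0.1   2.14 -0.    1.1  -1.72]
lid (691, array([0.4627, 0.105 , 0.0804]), (469.9, 118.3), (60.5, 80.5), 17.4, array([0.0651, 0.0845, 0.0872]))
lid off along tool x mm 1.9113890916484704
tip target [ 0.43445051 -0.02972143]
n 10 xyz [ 0.31  -0.54   0.035] a [-0.001  0.004  0.039]
```

move_arm --commands '[{"x": 0.31,"y": -0.54,"z": 0.03,"ax": 0,"ay": 0,"az": 0.04},{"x": 0.31,"y": -0.54,"z": 0.03,"ax": 0,"ay": 0,"az": 0.04},{"x": 0.31,"y": -0.54,"z": 0.03,"ax": 0,"ay": 0,"az": 0.04},{"x": 0.31,"y": -0.54,"z": 0.03,"ax": 0,"ay": 0,"az": 0.04},{"x": 0.31,"y": -0.54,"z": 0.03,"ax": 0,"ay": 0,"az": 0.04},{"x": 0.31,"y": -0.54,"z": 0.03,"ax": 0,"ay": 0,"az": 0.04},{"x": 0.31,"y": -0.54,"z": 0.03,"ax": 0,"ay": 0,"az": 0.04},{"x": 0.31,"y": -0.54,"z": 0.03,"ax": 0,"ay": 0,"az": 0.04},{"x": 0.31,"y": -0.54,"z": 0.03,"ax": 0,"ay": 0,"az": 0.04},{"x": 0.31,"y": -0.54,"z": 0.03,"ax": 0,"ay": 0,"az": 0.04}]'

```text
clock: 24.75
position: [0.4316, -0.0306, 0.0248]
tool_rot: [-0.125, 0.992, 0.0, -0.0]
ft_force: [0.3, -0.5, -1.1]
finger_gap: 0.0659
grasp_force: 30.0
```

move_arm --commands '[{"x": 0,"y": 0,"z": 0,"ax": 0,"ay": 0,"az": 0},{"x": 0,"y": 0,"z": 0,"ax": 0,"ay": 0,"az": 0},{"x": 0,"y": 0,"z": 0,"ax": 0,"ay": 0,"az": 0},{"x": 0,"y": 0,"z": 0,"ax": 0,"ay": 0,"az": 0},{"x": 0,"y": 0,"z": 0,"ax": 0,"ay": 0,"az": 0},{"x": 0,"y": 0,"z": 0,"ax": 0,"ay": 0,"az": 0},{"x": 0,"y": 0,"z": 0,"ax": 0,"ay": 0,"az": 0},{"x": 0,"y": 0,"z": 0,"ax": 0,"ay": 0,"az": 0},{"x": 0,"y": 0,"z": 0,"ax": 0,"ay": 0,"az": 0},{"x": 0,"y": 0,"z": 0,"ax": 0,"ay": 0,"az": 0}]'

```text
clock: 25.75
position: [0.4322, -0.0301, 0.0252]
tool_rot: [-0.125, 0.992, -0.0, -0.0]
ft_force: [0.1, -0.4, -0.7]
finger_gap: 0.0661
grasp_force: 30.0
```

```bash
python3 - <<'E'
from h import *
s=st(); I,W=shot('side'); 
print('lid',rect(W,(.432,-.031),.055,.056,.09)); print('tin',rect(W,(.4326,-.0302),.05,.012,.026))
plan((.4345,-.0297,.031),104.5,5)
E
```

```text
t 25.8 tip [ 0.4322 -0.0301  0.0582] yawy 104.4 z [-0. -0. -1.] F [ 0.1 -0.4 -0.7] gap 0.0661 g 30.0 q [-0.19 -0.22  2.26 -0.    1.1  -2.02]
lid (682, array([ 0.423 , -0.0516,  0.072 ]), (419.7, -42.5), (52.1, 88.2), 45.3, array([0.0584, 0.0746, 0.0834]))
tin (468, array([ 0.4317, -0.0491,  0.0186]), (431.9, -31.8), (60.7, 67.5), 14.7, array([0.0134, 0.0187, 0.0234]))
n 5 xyz [-0.018 -0.001  0.218] a [-0.    -0.    -0.003]
```

move_arm --commands '[{"x": -0.09,"y": 0,"z": 0,"ax": 0,"ay": 0,"az": 0},{"x": 0,"y": 0,"z": 0.2,"ax": 0,"ay": 0,"az": 0},{"x": 0,"y": 0,"z": 0.2,"ax": 0,"ay": 0,"az": 0},{"x": 0,"y": 0,"z": 0.2,"ax": 0,"ay": 0,"az": 0},{"x": 0,"y": 0,"z": 0.15,"ax": 0,"ay": 0,"az": 0},{"x": 0,"y": 0,"z": 0.1,"ax": 0,"ay": 0,"az": 0},{"x": 0,"y": 0,"z": 0.1,"ax": 0,"ay": 0,"az": 0},{"x": 0,"y": 0,"z": 0.1,"ax": 0,"ay": 0,"az": 0},{"x": 0,"y": 0,"z": 0,"ax": 0,"ay": 0,"az": 0},{"x": 0,"y": 0,"z": 0,"ax": 0,"ay": 0,"az": 0}]'

```text
clock: 26.8
position: [0.4345, -0.0295, -0.001]
tool_rot: [-0.125, 0.992, 0.0, 0.0]
ft_force: [-0.6, -0.2, -0.9]
finger_gap: 0.0659
grasp_force: 30.0
```

```bash
python3 - <<'E'
from h import *
s=st(); I,W=shot('side'); 
m=(np.hypot(W[...,0]-.432,W[...,1]+.031)<.05)&(W[...,2]>.035)&(W[...,2]<.08)
print(np.histogram(W[m][:,2],12))
E
```

```text
t 26.8 tip [ 0.4345 -0.0295  0.032 ] yawy 104.4 z [ 0.  0. -1.] F [-0.6 -0.2 -0.9] gap 0.0659 g 30.0 q [-0.19 -0.17  2.27  0.    1.04 -2.01]
(array([ 67,  55,  57, 181, 132,  20,  16,   3,   3,   1,   3,   3]), array([0.03510445, 0.03880415, 0.04250385, 0.04620355, 0.04990325,
       0.05360295, 0.05730265, 0.06100235, 0.06470205, 0.06840175,
       0.07210145, 0.07580115, 0.07950086]))
```

move_arm --commands '[{"x": 0,"y": 0,"z": 0.04,"ax": 0,"ay": 0,"az": 0},{"x": 0,"y": 0,"z": 0.03,"ax": 0,"ay": 0,"az": 0},{"x": 0,"y": 0,"z": 0.02,"ax": 0,"ay": 0,"az": 0},{"x": 0,"y": 0,"z": 0.02,"ax": 0,"ay": 0,"az": 0},{"x": 0,"y": 0,"z": 0,"ax": 0,"ay": 0,"az": 0},{"x": 0,"y": 0,"z": 0,"ax": 0,"ay": 0,"az": 0},{"x": 0,"y": 0,"z": 0,"ax": 0,"ay": 0,"az": 0},{"x": 0,"y": 0,"z": 0,"ax": 0,"ay": 0,"az": 0},{"x": 0,"y": 0,"z": 0,"ax": 0,"ay": 0,"az": 0},{"x": 0,"y": 0,"z": 0,"ax": 0,"ay": 0,"az": 0}]'

```text
clock: 27.85
position: [0.4344, -0.0295, -0.0038]
tool_rot: [-0.125, 0.992, -0.0, 0.0]
ft_force: [-0.4, -0.5, -0.4]
finger_gap: 0.0657
grasp_force: 30.0
```

```bash
python3 - <<'E'
from h import *
s=st(); I,W=shot('side'); 
m=(np.hypot(W[...,0]-.432,W[...,1]+.031)<.05)&(W[...,2]>.035)&(W[...,2]<.08)
print(np.histogram(W[m][:,2],12))
E
```

```text
t 27.9 tip [ 0.4344 -0.0295  0.0292] yawy 104.4 z [ 0. -0. -1.] F [-0.4 -0.5 -0.4] gap 0.0657 g 30.0 q [-0.19 -0.17  2.27 -0.    1.04 -2.01]
(array([ 65,  42,  97, 231,  16,  19,   5,   2,   2,   2,   2,   4]), array([0.0350564 , 0.03873543, 0.04241446, 0.04609349, 0.04977252,
       0.05345156, 0.05713059, 0.06080962, 0.06448865, 0.06816768,
       0.07184672, 0.07552575, 0.07920478]))
```

move_arm --commands '[{"x": 0,"y": 0,"z": 0,"ax": 0,"ay": 0,"az": 0},{"x": 0,"y": 0,"z": 0,"ax": 0,"ay": 0,"az": 0},{"x": 0,"y": 0,"z": 0,"ax": 0,"ay": 0,"az": 0},{"x": 0,"y": 0,"z": 0,"ax": 0,"ay": 0,"az": 0},{"x": 0,"y": 0,"z": -0.4,"ax": 0,"ay": 0,"az": 0},{"x": 0,"y": 0,"z": -0.8,"ax": 0,"ay": 0,"az": 0},{"x": 0,"y": 0,"z": -0.8,"ax": 0,"ay": 0,"az": 0},{"x": 0,"y": 0,"z": -0.8,"ax": 0,"ay": 0,"az": 0},{"x": 0,"y": 0,"z": 0,"ax": 0,"ay": 0,"az": 0},{"x": 0,"y": 0,"z": 0,"ax": 0,"ay": 0,"az": 0}]' --jaw 0.95

```text
clock: 28.9
position: [0.4347, -0.0296, 0.0666]
tool_rot: [-0.125, 0.992, -0.0, 0.001]
ft_force: [-0.4, 0.4, -0.3]
finger_gap: 0.0904
grasp_force: 0.0
```

```bash
python3 - <<'E'
from h import *
s=st(); I,W=shot('side'); 
print('lid',rect(W,(.432,-.031),.055,.038,.055));print('all',rect(W,(.432,-.031),.055,.01,.055))
m=(np.hypot(W[...,0]-.432,W[...,1]+.031)<.025)&(W[...,2]<.08); p=W[m]; A=np.c_[p[:,:2]-[.432,-.031],np.ones(len(p))]; print('top plane',np.linalg.lstsq(A,p[:,2],rcond=None)[0])
cv2.imwrite('pics/s5.png',cv2.resize(I[240:350,240:360,::-1],None,fx=5,fy=5,interpolation=cv2.INTER_CUBIC))
E
```

```text
t 28.9 tip [ 0.4347 -0.0296  0.0996] yawy 104.4 z [ 0.001 -0.    -1.   ] F [-0.4  0.4 -0.3] gap 0.0904 g 0.0 q [-0.19 -0.27  2.22 -0.    1.19 -2.01]
lid (963, array([ 0.4296, -0.0384,  0.0462]), (432.6, -31.3), (60.1, 67.2), 14.4, array([0.0414, 0.0466, 0.0483]))
all (1466, array([ 0.4296, -0.0444,  0.0387]), (431.9, -31.5), (61.0, 67.9), 15.0, array([0.0146, 0.0457, 0.0481]))
top plane [0.0072398  0.00189349 0.04684389]
```

View pics/s5.png

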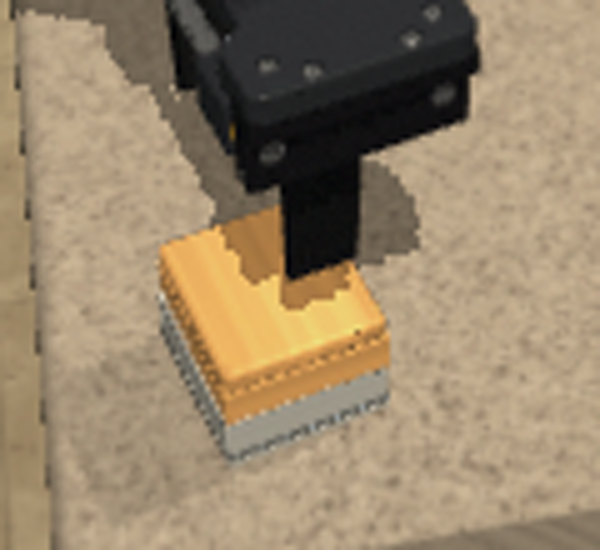

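Lid is seated flush (top at 46.8 mm). I'll pinch over the seam, carry it near the right edge squared up (room for the gripper's body beyond the edge during the horizontal flip).

move_arm --commands '[{"x": 0,"y": 0,"z": 0.5,"ax": 0,"ay": 0,"az": 0},{"x": 0,"y": 0,"z": 0.6,"ax": 0,"ay": 0,"az": 0},{"x": 0,"y": 0,"z": 0.6,"ax": 0,"ay": 0,"az": 0},{"x": 0,"y": 0,"z": 0.6,"ax": 0,"ay": 0,"az": 0},{"x": 0,"y": 0,"z": 0.5,"ax": 0,"ay": 0,"az": 0},{"x": 0,"y": 0,"z": 0.4,"ax": 0,"ay": 0,"az": 0},{"x": 0,"y": 0,"z": 0.3,"ax": 0,"ay": 0,"az": 0},{"x": 0,"y": 0,"z": 0.2,"ax": 0,"ay": 0,"az": 0},{"x": 0,"y": 0,"z": 0,"ax": 0,"ay": 0,"az": 0},{"x": 0,"y": 0,"z": 0,"ax": 0,"ay": 0,"az": 0}]'

```text
clock: 29.95
position: [0.4348, -0.0296, -0.0259]
tool_rot: [-0.125, 0.992, -0.0, 0.0]
ft_force: [0.4, -0.1, -0.2]
finger_gap: 0.0903
grasp_force: 0.0
```

move_arm --commands '[{"x": 0,"y": 0,"z": 0,"ax": 0,"ay": 0,"az": 0},{"x": 0,"y": 0,"z": 0,"ax": 0,"ay": 0,"az": 0},{"x": 0,"y": 0,"z": 0,"ax": 0,"ay": 0,"az": 0},{"x": 0,"y": 0,"z": 0,"ax": 0,"ay": 0,"az": 0},{"x": 0,"y": 0,"z": 0,"ax": 0,"ay": 0,"az": 0},{"x": 0,"y": 0,"z": 0,"ax": 0,"ay": 0,"az": 0},{"x": 0,"y": 0,"z": 0,"ax": 0,"ay": 0,"az": 0},{"x": 0,"y": 0,"z": 0,"ax": 0,"ay": 0,"az": 0},{"x": 0,"y": 0,"z": 0,"ax": 0,"ay": 0,"az": 0},{"x": 0,"y": 0,"z": 0,"ax": 0,"ay": 0,"az": 0}]' --jaw 0.5

```text
clock: 30.95
position: [0.4346, -0.0295, -0.026]
tool_rot: [-0.125, 0.992, -0.0, 0.0]
ft_force: [-2.0, 1.4, 5.3]
finger_gap: 0.0659
grasp_force: 30.0
```

```bash
cat >> h.py <<'E'
import json
def log():
    s=robot.get_state(); open('log.txt','a').write(json.dumps([s['joints'].tolist(),s['position'].tolist(),s['tool_rot'].tolist()])+'\n')
E
python3 - <<'E'
from h import *
s=st();log(); plan((.45,-.055,.04),90,10,s=dict(position=s['position']+[0,0,.03],tool_rot=s['tool_rot']))
E
```

```text
t 30.9 tip [ 0.4346 -0.0295  0.007 ] yawy 104.4 z [ 0.  0. -1.] F [-2.   1.4  5.3] gap 0.0659 g 30.0 q [-0.19 -0.13  2.28  0.    0.99 -2.01]
n 10 xyz [-0.047 -0.11  -0.012] a [-0.    0.    0.24]
```

move_arm --commands '[{"x": 0,"y": 0,"z": -0.2,"ax": 0,"ay": 0,"az": 0},{"x": 0,"y": 0,"z": -0.4,"ax": 0,"ay": 0,"az": 0},{"x": 0,"y": 0,"z": -0.4,"ax": 0,"ay": 0,"az": 0},{"x": -0.07,"y": -0.16,"z": 0,"ax": 0,"ay": 0,"az": 0.34},{"x": -0.07,"y": -0.16,"z": 0,"ax": 0,"ay": 0,"az": 0.34},{"x": -0.07,"y": -0.16,"z": 0,"ax": 0,"ay": 0,"az": 0.34},{"x": -0.07,"y": -0.16,"z": 0,"ax": 0,"ay": 0,"az": 0.34},{"x": -0.07,"y": -0.16,"z": 0,"ax": 0,"ay": 0,"az": 0.34},{"x": -0.07,"y": -0.16,"z": 0,"ax": 0,"ay": 0,"az": 0.34},{"x": -0.07,"y": -0.16,"z": 0,"ax": 0,"ay": 0,"az": 0.34}]'

```text
clock: 31.95
position: [0.4506, -0.0558, -0.0015]
tool_rot: [0.0, 1.0, 0.0, -0.0]
ft_force: [-0.5, -0.1, -2.0]
finger_gap: 0.0663
grasp_force: 30.0
```

```bash
python3 - <<'E'
from h import *
s=st();log(); plan((.45,-.055,.008),90,5)
E
```

```text
t 31.9 tip [ 0.4506 -0.0558  0.0315] yawy 90.0 z [-0.  0. -1.] F [-0.5 -0.1 -2. ] gap 0.0663 g 30.0 q [-0.24 -0.12  2.23 -0.    1.04 -1.81]
n 5 xyz [0.005 0.006 0.188] a [ 0.    -0.001 -0.001]
```

move_arm --commands '[{"x": 0,"y": 0,"z": 0.25,"ax": 0,"ay": 0,"az": 0},{"x": 0,"y": 0,"z": 0.25,"ax": 0,"ay": 0,"az": 0},{"x": 0,"y": 0,"z": 0.2,"ax": 0,"ay": 0,"az": 0},{"x": 0,"y": 0,"z": 0.12,"ax": 0,"ay": 0,"az": 0},{"x": 0,"y": 0,"z": 0.08,"ax": 0,"ay": 0,"az": 0},{"x": 0,"y": 0,"z": 0.06,"ax": 0,"ay": 0,"az": 0},{"x": 0,"y": 0,"z": 0,"ax": 0,"ay": 0,"az": 0},{"x": 0,"y": 0,"z": 0,"ax": 0,"ay": 0,"az": 0},{"x": 0,"y": 0,"z": 0,"ax": 0,"ay": 0,"az": 0},{"x": 0,"y": 0,"z": 0,"ax": 0,"ay": 0,"az": 0}]'

```text
clock: 32.95
position: [0.4507, -0.0554, -0.0251]
tool_rot: [-0.001, 1.0, -0.0, 0.0]
ft_force: [0.4, -0.2, -3.1]
finger_gap: 0.0661
grasp_force: 30.0
```

move_arm --commands '[{"x": 0,"y": 0,"z": 0,"ax": 0,"ay": 0,"az": 0},{"x": 0,"y": 0,"z": 0,"ax": 0,"ay": 0,"az": 0},{"x": 0,"y": 0,"z": 0,"ax": 0,"ay": 0,"az": 0},{"x": 0,"y": 0,"z": 0,"ax": 0,"ay": 0,"az": 0},{"x": 0,"y": 0,"z": -0.4,"ax": 0,"ay": 0,"az": 0},{"x": 0,"y": 0,"z": -0.8,"ax": 0,"ay": 0,"az": 0},{"x": 0,"y": 0,"z": -0.9,"ax": 0,"ay": 0,"az": 0},{"x": 0,"y": 0,"z": -0.9,"ax": 0,"ay": 0,"az": 0},{"x": 0,"y": 0,"z": -0.9,"ax": 0,"ay": 0,"az": 0},{"x": 0,"y": 0,"z": -0.9,"ax": 0,"ay": 0,"az": 0}]' --jaw 0.95

```text
clock: 33.95
position: [0.4506, -0.0554, 0.0965]
tool_rot: [-0.001, 1.0, -0.0, 0.0]
ft_force: [1.2, 0.0, 0.2]
finger_gap: 0.09
grasp_force: 0.0
```

```bash
python3 - <<'E'
from h import *
s=st();log(); 
for n in('side','top'):
    I,W=shot(n); print(n,rect(W,(.45,-.055),.055,.012,.055),rect(W,(.45,-.055),.055,.04,.055))
I,W=shot('top'); m=(abs(W[...,2])<.006)&(abs(W[...,0]-.45)<.08)&(W[...,1]<-.05); print('edge',W[m][:,1].min())
E
```

```text
t 34.0 tip [ 0.4506 -0.0554  0.1295] yawy 90.1 z [ 0.001 -0.    -1.   ] F [1.2 0.  0.2] gap 0.09 g 0.0 q [-0.24 -0.26  2.16 -0.    1.24 -1.81]
side (1572, array([ 0.4471, -0.0683,  0.0407]), (448.5, -57.7), (61.7, 67.8), 0.3, array([0.0175, 0.046 , 0.0482])) (1131, array([ 0.448 , -0.0615,  0.0464]), (449.0, -57.6), (67.3, 60.5), 89.4, array([0.0433, 0.0466, 0.0484]))
top (167, array([ 0.4594, -0.0559,  0.0456]), (450.2, -56.4), (24.9, 58.5), 87.1, array([0.0422, 0.0455, 0.0489])) (165, array([ 0.4593, -0.056 ,  0.0456]), (450.2, -56.4), (24.9, 58.5), 87.1, array([0.0423, 0.0456, 0.0489]))
edge -0.5590646226387008
```

```bash
python3 - <<'E'
from h import *
s=st(); w1=plan((.45,-.15,.2),0,20); w2=plan((.45,-.15,.2),Rt=R.from_matrix(np.array([[0,1,0],[0,0,1],[1,0,0]]).astype(float)),n=20,s=w1)
E
```

```text
t 34.1 tip [ 0.4519 -0.0557  0.1299] yawy 90.1 z [ 0.005 -0.001 -1.   ] F [ 0.3 -1.5 -0.7] gap 0.0907 g 0.0 q [-0.24 -0.26  2.16 -0.    1.24 -1.81]
n 20 xyz [-0.139 -0.157 -0.14 ] a [0.001 0.002 0.751]
n 20 xyz [ 0.104  0.    -0.004] a [0.   0.75 0.  ]
```

move_arm --commands '[{"x": -0.14,"y": -0.16,"z": -0.14,"ax": 0,"ay": 0,"az": 0.75},{"x": -0.14,"y": -0.16,"z": -0.14,"ax": 0,"ay": 0,"az": 0.75},{"x": -0.14,"y": -0.16,"z": -0.14,"ax": 0,"ay": 0,"az": 0.75},{"x": -0.14,"y": -0.16,"z": -0.14,"ax": 0,"ay": 0,"az": 0.75},{"x": -0.14,"y": -0.16,"z": -0.14,"ax": 0,"ay": 0,"az": 0.75},{"x": -0.14,"y": -0.16,"z": -0.14,"ax": 0,"ay": 0,"az": 0.75},{"x": -0.14,"y": -0.16,"z": -0.14,"ax": 0,"ay": 0,"az": 0.75},{"x": -0.14,"y": -0.16,"z": -0.14,"ax": 0,"ay": 0,"az": 0.75},{"x": -0.14,"y": -0.16,"z": -0.14,"ax": 0,"ay": 0,"az": 0.75},{"x": -0.14,"y": -0.16,"z": -0.14,"ax": 0,"ay": 0,"az": 0.75}]'

```text
clock: 35.1
position: [0.4682, -0.1036, 0.128]
tool_rot: [0.383, 0.924, -0.0, -0.001]
ft_force: [0.4, 0.3, 0.6]
finger_gap: 0.0904
grasp_force: 0.0
```

move_arm --commands '[{"x": -0.14,"y": -0.16,"z": -0.14,"ax": 0,"ay": 0,"az": 0.75},{"x": -0.14,"y": -0.16,"z": -0.14,"ax": 0,"ay": 0,"az": 0.75},{"x": -0.14,"y": -0.16,"z": -0.14,"ax": 0,"ay": 0,"az": 0.75},{"x": -0.14,"y": -0.16,"z": -0.14,"ax": 0,"ay": 0,"az": 0.75},{"x": -0.14,"y": -0.16,"z": -0.14,"ax": 0,"ay": 0,"az": 0.75},{"x": -0.14,"y": -0.16,"z": -0.14,"ax": 0,"ay": 0,"az": 0.75},{"x": -0.14,"y": -0.16,"z": -0.14,"ax": 0,"ay": 0,"az": 0.75},{"x": -0.14,"y": -0.16,"z": -0.14,"ax": 0,"ay": 0,"az": 0.75},{"x": -0.14,"y": -0.16,"z": -0.14,"ax": 0,"ay": 0,"az": 0.75},{"x": -0.14,"y": -0.16,"z": -0.14,"ax": 0,"ay": 0,"az": 0.75}]'

```text
clock: 36.1
position: [0.4471, -0.1509, 0.163]
tool_rot: [0.707, 0.707, -0.0, -0.001]
ft_force: [0.8, 0.1, -0.4]
finger_gap: 0.0904
grasp_force: 0.0
```

```bash
python3 - <<'E'
from h import *
s=st();log()
E
```

```text
t 36.1 tip [ 0.4472 -0.1509  0.196 ] yawy -0.1 z [-0.003  0.001 -1.   ] F [ 0.8  0.1 -0.4] gap 0.0904 g 0.0 q [-0.44 -0.27  2.05  0.    1.36 -0.44]
```

move_arm --commands '[{"x": 0.1,"y": 0,"z": 0,"ax": 0,"ay": 0.75,"az": 0},{"x": 0.1,"y": 0,"z": 0,"ax": 0,"ay": 0.75,"az": 0},{"x": 0.1,"y": 0,"z": 0,"ax": 0,"ay": 0.75,"az": 0},{"x": 0.1,"y": 0,"z": 0,"ax": 0,"ay": 0.75,"az": 0},{"x": 0.1,"y": 0,"z": 0,"ax": 0,"ay": 0.75,"az": 0},{"x": 0.1,"y": 0,"z": 0,"ax": 0,"ay": 0.75,"az": 0},{"x": 0.1,"y": 0,"z": 0,"ax": 0,"ay": 0.75,"az": 0},{"x": 0,"y": 0,"z": 0,"ax": 0,"ay": 0,"az": 0},{"x": 0,"y": 0,"z": 0,"ax": 0,"ay": 0,"az": 0},{"x": 0,"y": 0,"z": 0,"ax": 0,"ay": 0,"az": 0}]'

```text
clock: 37.1
position: [0.448, -0.1339, 0.1685]
tool_rot: [0.68, 0.682, 0.191, -0.192]
ft_force: [-0.3, 0.1, -1.0]
finger_gap: 0.0904
grasp_force: 0.0
```

```bash
cat > kin.py <<'E'
from h import *
from scipy.optimize import least_squares
D=[json.loads(l) for l in open('log.txt')]
D.append([[1.19938215,.124468738,1.65165373,-1.49e-5,1.36745713,-.0826124],[.1849115,.62242404,.18022261],[.143898,.989592,-.00097,-.000216]])
def ori(q): return R.from_euler('ZYZYZ',[q[0],q[1]+q[2],q[3],q[4],q[5]+np.pi/2])
def wr(q,k):
    a,o,h,L1,L2,e,d=k; b=q[1]+q[2]
    v=np.array([a+L1*np.sin(q[1])+L2*np.sin(b)+e*np.cos(b),o,h+L1*np.cos(q[1])+L2*np.cos(b)-e*np.sin(b)])
    return R.from_euler('Z',q[0]).apply(v)
def fk(q,k): T=ori(q); return wr(q,k)+k[6]*T.as_matrix()[:,2],T
def fit():
    f=lambda k:np.concatenate([fk(np.array(q),k)[0]-p for q,p,t in D]+[1e-4*(k-k0)])
    k0=np.array([0,.05,.2,.4,.4,0,.2]); r=least_squares(f,k0)
    return r.x,np.abs(r.fun[:-7]).max()
def ik(p,T,q0,k):
    lo=np.array([-2.61,-1.02,.03,-1.35,.32,-2.91]);hi=np.array([2.61,2.33,2.71,4.49,2.68,2.91])
    g=lambda q:np.concatenate([(fk(q,k)[0]-p)*5,(fk(q,k)[1].inv()*T).as_rotvec()])
    r=least_squares(g,np.clip(q0,lo+1e-3,hi-1e-3),bounds=(lo,hi)); return r.x,r.cost
E
python3 - <<'E'
from kin import *
s=st();log()
E
python3 - <<'E'
from kin import *
k,e=fit(); print(k.round(4),e); s=robot.get_state()
for q,p,t in D: print(np.degrees((ori(q).inv()*R.from_quat(t)).magnitude()).round(2),end=' ')
E
```

```text
t 37.1 tip [ 0.4481 -0.1511  0.1967] yawy 0.2 z [-0.002  0.522 -0.853] F [-0.3  0.1 -1. ] gap 0.0904 g 0.0 q [-0.69 -0.07  1.95  0.41  1.63 -0.75]Traceback (most recent call last):
  File "<stdin>", line 2, in <module>
  File "kin.py", line 13, in fit
    k0=np.array([0,.05,.2,.4,.4,0,.2]); r=least_squares(f,k0)
                                          ~~~~~~~~~~~~~^^^^^^
    return func(*args, **kwargs)
    vector_fun = VectorFunction(
        fun_wrapped,
    ...<6 lines>...
        workers=workers
    )
    self._update_fun()
    ~~~~~~~~~~~~~~~~^^
    self.f = self.fun_wrapped(xp_copy(self.x))
             ~~~~~~~~~~~~~~~~^^^^^^^^^^^^^^^^^
    return np.atleast_1d(self.fun(x))
                         ~~~~~~~~^^^
    return self.f(x, *self.args, **self.kwargs)
           ~~~~~~^^^^^^^^^^^^^^^^^^^^^^^^^^^^^^
  File "kin.py", line 12, in <lambda>
    f=lambda k:np.concatenate([fk(np.array(q),k)[0]-p for q,p,t in D]+[1e-4*(k-k0)])
                               ~~^^^^^^^^^^^^^^^
  File "kin.py", line 10, in fk
    def fk(q,k): T=ori(q); return wr(q,k)+k[6]*T.as_matrix()[:,2],T
                   ~~~^^^
  File "kin.py", line 5, in ori
    def ori(q): return R.from_euler('ZYZYZ',[q[0],q[1]+q[2],q[3],q[4],q[5]+np.pi/2])
                       ~~~~~~~~~~~~^^^^^^^^^^^^^^^^^^^^^^^^^^^^^^^^^^^^^^^^^^^^^^^^^
  File "scipy/spatial/transform/_rotation.pyx", line 1413, in scipy.spatial.transform._rotation.Rotation.from_euler
ValueError: Expected axis specification to be a non-empty string of upto 3 characters, got ZYZYZ
```

```bash
sed -i "s/^def ori.*/def ori(q): return R.from_euler('ZYZ',[q[0],q[1]+q[2],q[3]])*R.from_euler('YZ',[q[4],q[5]+np.pi\/2])/" kin.py
python3 - <<'E'
from kin import *
k,e=fit(); print(k.round(4),e); s=robot.get_state()
for q,p,t in D: print(np.degrees((ori(q).inv()*R.from_quat(t)).magnitude()).round(2),end=' ')
R0=R.from_quat(s['tool_rot'])
for n in('side','top'):
    I,W=shot(n); q=R0.inv().apply(W.reshape(-1,3)-s['position'])
    for lo in np.arange(-.13,.0,.02):
        m=(q[:,2]>lo)&(q[:,2]<lo+.02)&(abs(q[:,0])<.05)&(abs(q[:,1])<.11)
        if m.sum()>5: print(n,lo.round(3),m.sum(),q[m].min(0).round(3),q[m].max(0).round(3))
H=np.array([[0,1,0],[0,0,1],[1,0,0]]).astype(float)
H2=H@np.diag([-1,-1,1])
q=s['joints']
for nm,p,T in [('hi',(.45,-.15,.2),H),('app',(.4493,-.13,.022),H),('grip',(.4493,-.041,.022),H),('up',(.4493,-.041,.1),H),('flip',(.4493,-.041,.1),H2),('place',(.4493,-.041,.024),H2),('back',(.4493,-.13,.024),H2)]:
    p=np.array(p)+.033*T[:,2]
    cand=[]
    for q4 in(1.2,-1.2,2.5):
        for q6 in (-2,-1,0,1,2):
            g=q.copy(); g[3]=q4; g[5]=q6; cand.append(ik(p,R.from_matrix(T),g,k))
    c=[x for x,cost in cand if cost<1e-6]; u=[]
    for x in c:
        if not any(np.abs(x-y).max()<.05 for y in u): u.append(x)
    print(nm,*[x.round(2).tolist() for x in u],'wrist',[wr(x,k).round(2).tolist() for x in u[:1]])
E
```

```text
[0.     0.0536 0.2232 0.4524 0.6131 0.0424 0.3254] 3.1802913635914365e-09
0.0 0.0 0.0 0.0 0.0 0.0 side -0.13 441 [-0.035 -0.083 -0.13 ] [-0.022  0.08  -0.113]
top -0.13 513 [-0.029 -0.079 -0.13 ] [ 0.038  0.082 -0.111]
top -0.11 39 [-0.011 -0.074 -0.11 ] [ 0.032  0.075 -0.09 ]
top -0.09 108 [-0.011 -0.054 -0.09 ] [ 0.015  0.057 -0.07 ]
top -0.07 70 [ 0.007 -0.052 -0.07 ] [ 0.014  0.054 -0.05 ]
top -0.05 40 [-0.006 -0.05  -0.05 ] [ 0.015  0.052 -0.031]
hi [-0.86, 0.44, 1.84, 0.92, 2.18, -0.92] wrist [[0.45, -0.44, 0.2]]
app [-0.84, 0.75, 1.8, 0.82, 2.0, -1.15] wrist [[0.45, -0.42, 0.02]]
grip [-0.73, 0.68, 1.93, 0.91, 1.91, -1.16] wrist [[0.45, -0.33, 0.02]]
up [-0.73, 0.52, 1.98, 0.94, 1.98, -1.06] wrist [[0.45, -0.33, 0.1]]
flip [-0.73, 0.52, 1.98, 0.94, 1.98, 2.08] wrist [[0.45, -0.33, 0.1]]
place [-0.73, 0.68, 1.93, 0.91, 1.92, 1.98] wrist [[0.45, -0.33, 0.02]]
back [-0.84, 0.74, 1.8, 0.82, 2.0, 1.99] wrist [[0.45, -0.42, 0.02]]
```

```bash
python3 - <<'E'
from h import *
H=R.from_matrix(np.array([[0,1,0],[0,0,1],[1,0,0]]).astype(float))
s=st(); a=plan((.4493,-.14,.12),Rt=H,n=13); b=plan((.4493,-.14,.0225),Rt=H,n=6,s=a)
I,W=shot('top'); m=(W[...,0]>.3)&(W[...,0]<.62)&(W[...,1]<-.115)&(W[...,1]>-.22); print(np.nanmax(W[m][:,2]))
W=np.load('top0.npy'); m=(W[...,0]>.25)&(W[...,0]<.65)&(W[...,1]<-.118)&(W[...,1]>-.5); print(np.percentile(W[m][:,2],[50,99,100]))
E
```

```text
t 37.2 tip [ 0.4482 -0.1511  0.1972] yawy 0.2 z [-0.001  0.522 -0.853] F [ 0.1 -0.5  0.2] gap 0.0905 g 0.0 q [-0.69 -0.07  1.95  0.41  1.63 -0.75]
n 13 xyz [-0.089  0.003  0.156] a [-0.002  0.751  0.002]
n 6 xyz [-0.65  0.    0.  ] a [0. 0. 0.]
0.5783867823653146
[-0.8596878  -0.51667517 -0.50744071]
```

move_arm --commands '[{"x": -0.09,"y": 0,"z": 0.16,"ax": 0,"ay": 0.75,"az": 0},{"x": -0.09,"y": 0,"z": 0.16,"ax": 0,"ay": 0.75,"az": 0},{"x": -0.09,"y": 0,"z": 0.16,"ax": 0,"ay": 0.75,"az": 0},{"x": -0.09,"y": 0,"z": 0.16,"ax": 0,"ay": 0.75,"az": 0},{"x": -0.09,"y": 0,"z": 0.16,"ax": 0,"ay": 0.75,"az": 0},{"x": -0.09,"y": 0,"z": 0.16,"ax": 0,"ay": 0.75,"az": 0},{"x": -0.09,"y": 0,"z": 0.16,"ax": 0,"ay": 0.75,"az": 0},{"x": -0.09,"y": 0,"z": 0.16,"ax": 0,"ay": 0.75,"az": 0},{"x": -0.09,"y": 0,"z": 0.16,"ax": 0,"ay": 0.75,"az": 0},{"x": -0.09,"y": 0,"z": 0.16,"ax": 0,"ay": 0.75,"az": 0}]'

```text
clock: 38.25
position: [0.4484, -0.1173, 0.1276]
tool_rot: [0.554, 0.556, 0.438, -0.439]
ft_force: [-0.2, -0.6, 0.1]
finger_gap: 0.0902
grasp_force: 0.0
```

move_arm --commands '[{"x": -0.09,"y": 0,"z": 0.16,"ax": 0,"ay": 0.75,"az": 0},{"x": -0.09,"y": 0,"z": 0.16,"ax": 0,"ay": 0.75,"az": 0},{"x": -0.09,"y": 0,"z": 0.16,"ax": 0,"ay": 0.75,"az": 0},{"x": 0,"y": 0,"z": 0,"ax": 0,"ay": 0,"az": 0},{"x": -0.6,"y": 0,"z": 0,"ax": 0,"ay": 0,"az": 0},{"x": -0.7,"y": 0,"z": 0,"ax": 0,"ay": 0,"az": 0},{"x": -0.7,"y": 0,"z": 0,"ax": 0,"ay": 0,"az": 0},{"x": -0.7,"y": 0,"z": 0,"ax": 0,"ay": 0,"az": 0},{"x": -0.6,"y": 0,"z": 0,"ax": 0,"ay": 0,"az": 0},{"x": 0,"y": 0,"z": 0,"ax": 0,"ay": 0,"az": 0}]'

```text
clock: 39.25
position: [0.4478, -0.1062, 0.0352]
tool_rot: [-0.5, -0.5, -0.499, 0.501]
ft_force: [0.1, 0.2, 0.1]
finger_gap: 0.0903
grasp_force: 0.0
```

```bash
python3 - <<'E'
from h import *
H=R.from_matrix(np.array([[0,1,0],[0,0,1],[1,0,0]]).astype(float))
s=st(); a=plan((.4493,-.13,.0225),Rt=H,n=3); a=plan((.4493,-.041,.0225),Rt=H,n=7,s=a)
I,W=shot('side'); print('tin',rect(W,(.449,-.0565),.055,.042,.055))
R0=R.from_quat(s['tool_rot']);q=R0.inv().apply(W.reshape(-1,3)-s['position'])
for lo in np.arange(-.08,.0,.01):
    m=(q[:,2]>lo)&(q[:,2]<lo+.01)&(abs(q[:,0])<.03)&(abs(q[:,1])<.07)
    if m.sum()>5: print(lo.round(3),m.sum(),q[m].min(0).round(3),q[m].max(0).round(3))
E
```

```text
t 39.2 tip [ 0.4478 -0.1392  0.0352] yawy 0.2 z [-0.003  1.     0.   ] F [0.1 0.2 0.1] gap 0.0903 g 0.0 q [-0.85  0.73  1.8   0.82  2.02 -1.14]
n 3 xyz [-0.169  0.021  0.122] a [-0.008 -0.    -0.004]
n 7 xyz [0.    0.    0.509] a [0. 0. 0.]
tin (1136, array([ 0.4489, -0.0596,  0.0465]), (449.4, -56.2), (68.8, 60.1), 89.5, array([0.0443, 0.0466, 0.0483]))
-0.08 57 [-0.009  0.044 -0.08 ] [ 0.016  0.055 -0.07 ]
-0.07 46 [-0.01   0.044 -0.07 ] [ 0.015  0.052 -0.06 ]
-0.06 48 [-0.008  0.044 -0.059] [ 0.014  0.052 -0.05 ]
-0.05 33 [-0.011  0.043 -0.049] [ 0.014  0.05  -0.04 ]
-0.04 19 [-0.009  0.044 -0.04 ] [ 0.015  0.048 -0.033]
```

move_arm --commands '[{"x": -0.17,"y": 0.02,"z": 0.12,"ax": -0.01,"ay": 0,"az": 0},{"x": -0.17,"y": 0.02,"z": 0.12,"ax": -0.01,"ay": 0,"az": 0},{"x": -0.17,"y": 0.02,"z": 0.12,"ax": -0.01,"ay": 0,"az": 0},{"x": 0,"y": 0,"z": 0.5,"ax": 0,"ay": 0,"az": 0},{"x": 0,"y": 0,"z": 0.7,"ax": 0,"ay": 0,"az": 0},{"x": 0,"y": 0,"z": 0.7,"ax": 0,"ay": 0,"az": 0},{"x": 0,"y": 0,"z": 0.7,"ax": 0,"ay": 0,"az": 0},{"x": 0,"y": 0,"z": 0.6,"ax": 0,"ay": 0,"az": 0},{"x": 0,"y": 0,"z": 0.36,"ax": 0,"ay": 0,"az": 0},{"x": 0,"y": 0,"z": 0,"ax": 0,"ay": 0,"az": 0}]'

```text
clock: 40.3
position: [0.449, -0.0069, 0.0237]
tool_rot: [-0.5, -0.5, -0.5, 0.501]
ft_force: [0.3, -0.7, 0.4]
finger_gap: 0.0906
grasp_force: 0.0
```

```bash
python3 - <<'E'
from h import *
H=R.from_matrix(np.array([[0,1,0],[0,0,1],[1,0,0]]).astype(float))
s=st(); a=plan((.4493,-.041,.0225),Rt=H,n=1)
I,W=shot('side'); print('tin',rect(W,(.449,-.0565),.055,.042,.055))
E
```

```text
t 40.3 tip [ 0.449  -0.0399  0.0237] yawy 0.0 z [-0.001  1.     0.001] F [ 0.3 -0.7  0.4] gap 0.0906 g 0.0 q [-0.73  0.68  1.93  0.91  1.91 -1.16]
n 1 xyz [-0.048  0.012 -0.043] a [-0.008 -0.007 -0.008]
tin (788, array([ 0.458 , -0.0583,  0.0466]), (456.7, -57.2), (46.7, 68.2), 1.5, array([0.0446, 0.0467, 0.0484]))
```

Well placed. Close, then lift.

move_arm --commands '[{"x": -0.05,"y": 0,"z": -0.04,"ax": 0,"ay": 0,"az": 0},{"x": 0,"y": 0,"z": 0,"ax": 0,"ay": 0,"az": 0},{"x": 0,"y": 0,"z": 0,"ax": 0,"ay": 0,"az": 0},{"x": 0,"y": 0,"z": 0,"ax": 0,"ay": 0,"az": 0},{"x": 0,"y": 0,"z": 0,"ax": 0,"ay": 0,"az": 0},{"x": 0,"y": 0,"z": 0,"ax": 0,"ay": 0,"az": 0},{"x": 0,"y": 0,"z": 0,"ax": 0,"ay": 0,"az": 0},{"x": 0,"y": 0,"z": 0,"ax": 0,"ay": 0,"az": 0},{"x": 0,"y": 0,"z": 0,"ax": 0,"ay": 0,"az": 0},{"x": 0,"y": 0,"z": 0,"ax": 0,"ay": 0,"az": 0}]' --jaw 0.45

```text
clock: 41.35
position: [0.4497, -0.0095, 0.0223]
tool_rot: [0.5, 0.5, 0.5, -0.5]
ft_force: [0.7, -0.8, 0.5]
finger_gap: 0.0596
grasp_force: 29.9
```

move_arm --commands '[{"x": 0.2,"y": 0,"z": 0,"ax": 0,"ay": 0,"az": 0},{"x": 0.4,"y": 0,"z": 0,"ax": 0,"ay": 0,"az": 0},{"x": 0.5,"y": 0,"z": 0,"ax": 0,"ay": 0,"az": 0},{"x": 0.5,"y": 0,"z": 0,"ax": 0,"ay": 0,"az": 0},{"x": 0.5,"y": 0,"z": 0,"ax": 0,"ay": 0,"az": 0},{"x": 0.5,"y": 0,"z": 0,"ax": 0,"ay": 0,"az": 0},{"x": 0.4,"y": 0,"z": 0,"ax": 0,"ay": 0,"az": 0},{"x": 0,"y": 0,"z": 0,"ax": 0,"ay": 0,"az": 0},{"x": 0,"y": 0,"z": 0,"ax": 0,"ay": 0,"az": 0},{"x": 0,"y": 0,"z": 0,"ax": 0,"ay": 0,"az": 0}]'

```text
clock: 42.35
position: [0.4494, -0.0093, 0.097]
tool_rot: [0.5, 0.5, 0.5, -0.5]
ft_force: [0.1, 0.2, -2.8]
finger_gap: 0.0602
grasp_force: 29.9
```

```bash
python3 - <<'E'
from h import *
s=st()
I,W=shot('side'); print('tin',rect(W,(.449,-.0565),.055,.1,.13))
cv2.imwrite('pics/s6.png',cv2.resize(I[200:350,220:400,::-1],None,fx=4,fy=4,interpolation=cv2.INTER_CUBIC))
E
```

```text
t 42.4 tip [ 0.4494 -0.0423  0.097 ] yawy -0.0 z [0.001 1.    0.   ] F [ 0.1  0.2 -2.8] gap 0.0602 g 29.9 q [-0.74  0.52  1.98  0.94  1.98 -1.07]
tin (1525, array([ 0.4518, -0.0653,  0.1184]), (453.2, -62.4), (70.9, 79.0), 0.1, array([0.1052, 0.1213, 0.1231]))
```

View pics/s6.png

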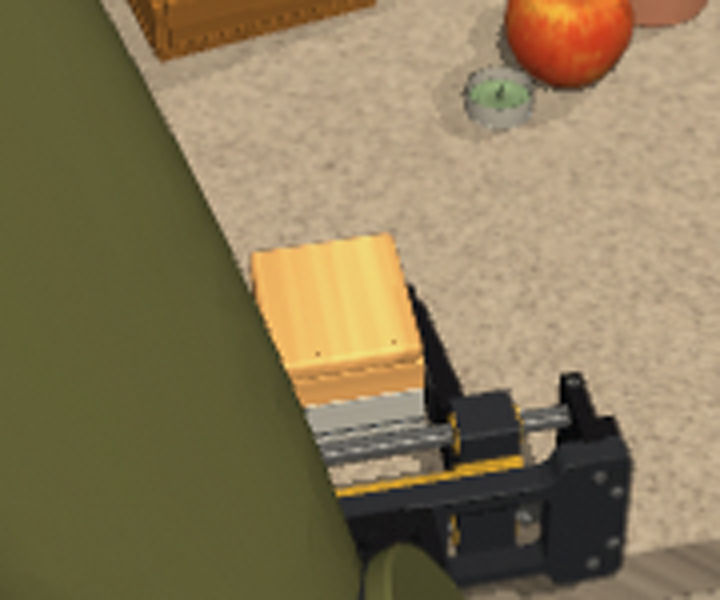

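Tin and lid are held closed over the seam. Rolling 180° about the tool axis.

move_arm --commands '[{"x": 0,"y": 0,"z": 0,"ax": 0,"ay": 0,"az": 0.4},{"x": 0,"y": 0,"z": 0,"ax": 0,"ay": 0,"az": 0.8},{"x": 0,"y": 0,"z": 0,"ax": 0,"ay": 0,"az": 0.8},{"x": 0,"y": 0,"z": 0,"ax": 0,"ay": 0,"az": 0.8},{"x": 0,"y": 0,"z": 0,"ax": 0,"ay": 0,"az": 0.8},{"x": 0,"y": 0,"z": 0,"ax": 0,"ay": 0,"az": 0.8},{"x": 0,"y": 0,"z": 0,"ax": 0,"ay": 0,"az": 0.8},{"x": 0,"y": 0,"z": 0,"ax": 0,"ay": 0,"az": 0.8},{"x": 0,"y": 0,"z": 0,"ax": 0,"ay": 0,"az": 0.8},{"x": 0,"y": 0,"z": 0,"ax": 0,"ay": 0,"az": 0.8}]'

```text
clock: 43.4
position: [0.4494, -0.0093, 0.0969]
tool_rot: [-0.655, -0.265, -0.266, 0.655]
ft_force: [0.6, 0.1, -2.7]
finger_gap: 0.06
grasp_force: 29.9
```

move_arm --commands '[{"x": 0,"y": 0,"z": 0,"ax": 0,"ay": 0,"az": 0.8},{"x": 0,"y": 0,"z": 0,"ax": 0,"ay": 0,"az": 0.8},{"x": 0,"y": 0,"z": 0,"ax": 0,"ay": 0,"az": 0.8},{"x": 0,"y": 0,"z": 0,"ax": 0,"ay": 0,"az": 0.8},{"x": 0,"y": 0,"z": 0,"ax": 0,"ay": 0,"az": 0.8},{"x": 0,"y": 0,"z": 0,"ax": 0,"ay": 0,"az": 0.8},{"x": 0,"y": 0,"z": 0,"ax": 0,"ay": 0,"az": 0.8},{"x": 0,"y": 0,"z": 0,"ax": 0,"ay": 0,"az": 0.8},{"x": 0,"y": 0,"z": 0,"ax": 0,"ay": 0,"az": 0.8},{"x": 0,"y": 0,"z": 0,"ax": 0,"ay": 0,"az": 0.8}]'

```text
clock: 44.4
position: [0.4494, -0.0093, 0.0969]
tool_rot: [-0.706, 0.024, 0.024, 0.707]
ft_force: [-0.6, 0.6, -2.2]
finger_gap: 0.0598
grasp_force: 29.9
```

move_arm --commands '[{"x": 0,"y": 0,"z": 0,"ax": 0,"ay": 0,"az": 0.8},{"x": 0,"y": 0,"z": 0,"ax": 0,"ay": 0,"az": 0.8},{"x": 0,"y": 0,"z": 0,"ax": 0,"ay": 0,"az": 0.8},{"x": 0,"y": 0,"z": 0,"ax": 0,"ay": 0,"az": 0.8},{"x": 0,"y": 0,"z": 0,"ax": 0,"ay": 0,"az": 0.8},{"x": 0,"y": 0,"z": 0,"ax": 0,"ay": 0,"az": 0.8},{"x": 0,"y": 0,"z": 0,"ax": 0,"ay": 0,"az": 0.8},{"x": 0,"y": 0,"z": 0,"ax": 0,"ay": 0,"az": 0.8},{"x": 0,"y": 0,"z": 0,"ax": 0,"ay": 0,"az": 0.8},{"x": 0,"y": 0,"z": 0,"ax": 0,"ay": 0,"az": 0.8}]'

```text
clock: 45.4
position: [0.4494, -0.0093, 0.0968]
tool_rot: [-0.636, 0.309, 0.309, 0.636]
ft_force: [0.4, 0.0, -2.5]
finger_gap: 0.0597
grasp_force: 29.9
```

move_arm --commands '[{"x": 0,"y": 0,"z": 0,"ax": 0,"ay": 0,"az": 0.8},{"x": 0,"y": 0,"z": 0,"ax": 0,"ay": 0,"az": 0.8},{"x": 0,"y": 0,"z": 0,"ax": 0,"ay": 0,"az": 0.8},{"x": 0,"y": 0,"z": 0,"ax": 0,"ay": 0,"az": 0.8},{"x": 0,"y": 0,"z": 0,"ax": 0,"ay": 0,"az": 0.8},{"x": 0,"y": 0,"z": 0,"ax": 0,"ay": 0,"az": 0.8},{"x": 0,"y": 0,"z": 0,"ax": 0,"ay": 0,"az": 0.8},{"x": 0,"y": 0,"z": 0,"ax": 0,"ay": 0,"az": 0.8},{"x": 0,"y": 0,"z": 0,"ax": 0,"ay": 0,"az": 0},{"x": 0,"y": 0,"z": 0,"ax": 0,"ay": 0,"az": 0}]'

```text
clock: 46.4
position: [0.4495, -0.0094, 0.097]
tool_rot: [-0.5, 0.5, 0.5, 0.501]
ft_force: [0.6, 0.3, -2.3]
finger_gap: 0.06
grasp_force: 29.9
```

```bash
python3 - <<'E'
from h import *
H2=R.from_matrix(np.array([[0,1,0],[0,0,1],[1,0,0]])@np.diag([-1.,-1,1]))
s=st(); a=plan((.4494,-.0423,.097),Rt=H2,n=2); plan((.4494,-.0423,.026),Rt=H2,n=8,s=a)
I,W=shot('side'); print('tin',rect(W,(.449,-.0565),.055,.1,.13))
E
```

```text
t 46.4 tip [ 0.4495 -0.0424  0.097 ] yawy 180.0 z [0.001 1.    0.001] F [ 0.6  0.3 -2.3] gap 0.06 g 29.9 q [-0.74  0.52  1.98  0.94  1.98  2.07]
n 2 xyz [0.001 0.002 0.001] a [-0.004  0.003  0.005]
n 8 xyz [0.355 0.    0.   ] a [0. 0. 0.]
tin (1533, array([ 0.4521, -0.0641,  0.1174]), (452.8, -61.4), (67.5, 82.4), 3.7, array([0.1051, 0.1198, 0.1214]))
```

move_arm --commands '[{"x": 0.4,"y": 0,"z": 0,"ax": 0,"ay": 0,"az": 0},{"x": 0.5,"y": 0,"z": 0,"ax": 0,"ay": 0,"az": 0},{"x": 0.5,"y": 0,"z": 0,"ax": 0,"ay": 0,"az": 0},{"x": 0.5,"y": 0,"z": 0,"ax": 0,"ay": 0,"az": 0},{"x": 0.4,"y": 0,"z": 0,"ax": 0,"ay": 0,"az": 0},{"x": 0.3,"y": 0,"z": 0,"ax": 0,"ay": 0,"az": 0},{"x": 0.15,"y": 0,"z": 0,"ax": 0,"ay": 0,"az": 0},{"x": 0.1,"y": 0,"z": 0,"ax": 0,"ay": 0,"az": 0},{"x": 0.06,"y": 0,"z": 0,"ax": 0,"ay": 0,"az": 0},{"x": 0,"y": 0,"z": 0,"ax": 0,"ay": 0,"az": 0}]'

```text
clock: 47.45
position: [0.4497, -0.0096, 0.0247]
tool_rot: [-0.5, 0.5, 0.5, 0.5]
ft_force: [0.3, -0.0, -2.1]
finger_gap: 0.0601
grasp_force: 29.9
```

```bash
python3 - <<'E'
from h import *
s=st()
E
```

```text
t 47.5 tip [ 0.4497 -0.0426  0.0247] yawy 180.0 z [ 0.001  1.    -0.   ] F [ 0.3 -0.  -2.1] gap 0.0601 g 29.9 q [-0.74  0.68  1.93  0.91  1.92  1.98]
```

move_arm --commands '[{"x": 0.02,"y": 0,"z": 0,"ax": 0,"ay": 0,"az": 0},{"x": 0.02,"y": 0,"z": 0,"ax": 0,"ay": 0,"az": 0},{"x": 0.02,"y": 0,"z": 0,"ax": 0,"ay": 0,"az": 0},{"x": 0,"y": 0,"z": 0,"ax": 0,"ay": 0,"az": 0},{"x": 0,"y": 0,"z": 0,"ax": 0,"ay": 0,"az": 0},{"x": 0,"y": 0,"z": 0,"ax": 0,"ay": 0,"az": 0},{"x": 0,"y": 0,"z": 0,"ax": 0,"ay": 0,"az": 0},{"x": 0,"y": 0,"z": 0,"ax": 0,"ay": 0,"az": 0},{"x": 0,"y": 0,"z": 0,"ax": 0,"ay": 0,"az": 0},{"x": 0,"y": 0,"z": 0,"ax": 0,"ay": 0,"az": 0}]'

```text
clock: 48.45
position: [0.4499, -0.0097, 0.0239]
tool_rot: [-0.5, 0.5, 0.5, 0.501]
ft_force: [1.5, -0.3, 5.1]
finger_gap: 0.0599
grasp_force: 29.9
```

```bash
python3 - <<'E'
from h import *
s=st()
E
```

```text
t 48.5 tip [ 0.4498 -0.0427  0.0238] yawy 179.9 z [0.001 1.    0.001] F [ 1.5 -0.3  5.1] gap 0.0599 g 29.9 q [-0.74  0.68  1.93  0.91  1.92  1.98]
```

move_arm --commands '[{"x": 0,"y": 0,"z": 0,"ax": 0,"ay": 0,"az": 0},{"x": 0,"y": 0,"z": 0,"ax": 0,"ay": 0,"az": 0},{"x": 0,"y": 0,"z": 0,"ax": 0,"ay": 0,"az": 0},{"x": 0,"y": 0,"z": 0,"ax": 0,"ay": 0,"az": 0},{"x": 0,"y": 0,"z": -0.4,"ax": 0,"ay": 0,"az": 0},{"x": 0,"y": 0,"z": -0.8,"ax": 0,"ay": 0,"az": 0},{"x": 0,"y": 0,"z": -0.8,"ax": 0,"ay": 0,"az": 0},{"x": 0,"y": 0,"z": -0.8,"ax": 0,"ay": 0,"az": 0},{"x": 0,"y": 0,"z": -0.8,"ax": 0,"ay": 0,"az": 0},{"x": 0,"y": 0,"z": -0.8,"ax": 0,"ay": 0,"az": 0}]' --jaw 0.95

```text
clock: 49.45
position: [0.4497, -0.1224, 0.0231]
tool_rot: [-0.5, 0.501, 0.499, 0.5]
ft_force: [0.4, -0.1, 0.2]
finger_gap: 0.0901
grasp_force: 0.0
```

```bash
python3 - <<'E'
from kin import *
s=st(); I,W=shot('side'); print('tin',rect(W,(.449,-.0565),.055,.042,.055))
I,W=shot('top'); print('tin',rect(W,(.449,-.0565),.055,.042,.055))
k,e=fit()
H2=R.from_matrix(np.array([[0,1,0],[0,0,1],[1,0,0]])@np.diag([-1.,-1,1]))
a=plan((.4493,-.15,.2),Rt=H2,n=9)
for yw in (90,-90,180):
  b=plan((.4493,-.1,.2),yw,n=20,s=a)
  for q6 in(-2,-1,0,1,2): 
    g=s['joints'].copy(); g[3]=0;g[4]=1.3; g[5]=q6; q,c=ik(b['position'],R.from_quat(b['tool_rot']),g,k)
    if c<1e-6: print(q.round(2))
E
```

```text
t 49.5 tip [ 0.4496 -0.1554  0.0231] yawy 179.9 z [ 0.002  1.    -0.001] F [ 0.4 -0.1  0.2] gap 0.0901 g 0.0 q [-0.87  0.77  1.76  0.8   2.02  2.  ]
tin (1182, array([ 0.4479, -0.0591,  0.0468]), (448.1, -56.7), (69.6, 60.4), 89.9, array([0.0446, 0.0469, 0.0486]))
tin (656, array([ 0.4502, -0.0552,  0.0458]), (450.2, -55.3), (66.7, 58.0), 88.7, array([0.0428, 0.0456, 0.0492]))
n 9 xyz [-0.786  0.004  0.028] a [-0.005 -0.003  0.003]
n 20 xyz [ 0.035 -0.007  0.072] a [0.577 0.577 0.577]
[-0.34 -0.3   2.07 -0.    1.37 -1.91]
[-0.34 -0.3   2.07 -0.    1.37 -1.91]
[-0.34 -0.3   2.07 -0.    1.37 -1.91]
n 20 xyz [0.035 0.007 0.072] a [-0.577  0.577 -0.577]
[-0.34 -0.3   2.07 -0.    1.37  1.24]
[-0.34 -0.3   2.07  0.    1.37  1.24]
[-0.34 -0.3   2.07 -0.    1.37  1.24]
[-0.34 -0.3   2.07 -0.    1.37  1.24]
[-0.34 -0.3   2.07 -0.    1.37  1.24]
n 20 xyz [ 0.028 -0.     0.077] a [0.   0.75 0.  ]
[-0.34 -0.3   2.07  0.    1.37  2.81]
[-0.34 -0.3   2.07  0.    1.37  2.81]
[-0.34 -0.3   2.07  0.    1.37  2.81]
```

```bash
python3 - <<'E'
from h import *
H2=R.from_matrix(np.array([[0,1,0],[0,0,1],[1,0,0]])@np.diag([-1.,-1,1]))
a=plan((.4495,-.155,.2),Rt=H2,n=9); b=plan((.4495,-.056,.15),-90,n=21,s=a)
for n in('side','top'):
    W=np.load(n+'0.npy'); c=np.array([.432,.3565]); ang=np.radians(12.6)
    q=(W[...,:2]-c)@np.array([[np.cos(ang),-np.sin(ang)],[np.sin(ang),np.cos(ang)]]); z=W[...,2]
    m=(abs(z-.04)<.004)&(abs(q[...,0])<.1)&(abs(q[...,1])<.1)
    for nm,k in(('side walls',m&(abs(q[...,0])<.04)),('front',m&(q[...,0]<-.04)&(abs(q[...,1])<.06))):
        print(n,nm,k.sum(),[np.percentile(q[k][:,i]*1e3,[1,5,50,95,99]).round(1).tolist() for i in(0,1)])
    f=m&(q[...,0]<-.05)&(abs(q[...,1])<.06); print('front slope deg',np.degrees(np.polyfit(q[f][:,1],q[f][:,0],1)[0]).round(2))
    t=(z>.165)&(abs(q[...,0]-.1)<.05)&(abs(q[...,1])<.1); print('lidtop',np.percentile(q[t]*1e3,[1,99],axis=0).round(1).tolist(),np.median(z[t]))
E
```

```text
n 9 xyz [-0.786  0.003  0.006] a [-0.005 -0.003  0.003]
n 21 xyz [ 0.063 -0.014  0.208] a [-0.55  0.55 -0.55]
side side walls 206 [[-39.2, -35.5, 1.4, 35.2, 38.2], [-80.3, -79.3, -71.2, 75.3, 77.9]]
side front 140 [[-67.9, -65.6, -55.0, -49.5, -49.2], [-57.9, -52.8, -5.9, 47.4, 56.0]]
front slope deg 0.29
lidtop [[70.1, -79.3], [129.5, 75.4]] 0.17845104996728203
top side walls 198 [[-39.1, -36.2, 1.3, 36.3, 39.4], [-77.6, -77.1, 0.1, 77.2, 78.3]]
top front 205 [[-66.3, -64.0, -51.6, -46.7, -46.4], [-57.1, -50.5, 0.4, 52.2, 59.3]]
front slope deg 0.36
lidtop [[73.0, -77.4], [132.0, 76.6]] 0.17777940917718182
```

move_arm --commands '[{"x": -0.5,"y": 0,"z": 0,"ax": 0,"ay": 0,"az": 0},{"x": -0.8,"y": 0,"z": 0,"ax": 0,"ay": 0,"az": 0},{"x": -0.8,"y": 0,"z": 0,"ax": 0,"ay": 0,"az": 0},{"x": -0.8,"y": 0,"z": 0,"ax": 0,"ay": 0,"az": 0},{"x": -0.8,"y": 0,"z": 0,"ax": 0,"ay": 0,"az": 0},{"x": -0.8,"y": 0,"z": 0,"ax": 0,"ay": 0,"az": 0},{"x": -0.8,"y": 0,"z": 0,"ax": 0,"ay": 0,"az": 0},{"x": -0.8,"y": 0,"z": 0,"ax": 0,"ay": 0,"az": 0},{"x": -0.8,"y": 0,"z": 0,"ax": 0,"ay": 0,"az": 0},{"x": -0.2,"y": 0,"z": 0,"ax": 0,"ay": 0,"az": 0}]'

```text
clock: 50.55
position: [0.4496, -0.1193, 0.2028]
tool_rot: [0.501, -0.5, -0.499, -0.5]
ft_force: [-1.6, 0.0, 1.3]
finger_gap: 0.0907
grasp_force: 0.0
```

move_arm --commands '[{"x": 0.06,"y": -0.01,"z": 0.21,"ax": -0.55,"ay": 0.55,"az": -0.55},{"x": 0.06,"y": -0.01,"z": 0.21,"ax": -0.55,"ay": 0.55,"az": -0.55},{"x": 0.06,"y": -0.01,"z": 0.21,"ax": -0.55,"ay": 0.55,"az": -0.55},{"x": 0.06,"y": -0.01,"z": 0.21,"ax": -0.55,"ay": 0.55,"az": -0.55},{"x": 0.06,"y": -0.01,"z": 0.21,"ax": -0.55,"ay": 0.55,"az": -0.55},{"x": 0.06,"y": -0.01,"z": 0.21,"ax": -0.55,"ay": 0.55,"az": -0.55},{"x": 0.06,"y": -0.01,"z": 0.21,"ax": -0.55,"ay": 0.55,"az": -0.55},{"x": 0.06,"y": -0.01,"z": 0.21,"ax": -0.55,"ay": 0.55,"az": -0.55},{"x": 0.06,"y": -0.01,"z": 0.21,"ax": -0.55,"ay": 0.55,"az": -0.55},{"x": 0.06,"y": -0.01,"z": 0.21,"ax": -0.55,"ay": 0.55,"az": -0.55}]'

```text
clock: 51.55
position: [0.4454, -0.0734, 0.1719]
tool_rot: [0.854, -0.3, -0.3, -0.3]
ft_force: [-0.6, -0.5, -1.0]
finger_gap: 0.0904
grasp_force: 0.0
```

```bash
python3 - <<'E'
from h import *
s=st(); plan((.4495,-.056,.13),-90,n=12)
E
```

```text
t 51.5 tip [ 0.4564 -0.0963  0.193 ] yawy -137.3 z [-0.333  0.693 -0.639] F [-0.6 -0.5 -1. ] gap 0.0904 g 0.0 q [-0.58  0.19  1.8   0.44  1.92  1.65]
n 12 xyz [0.091 0.016 0.246] a [-0.502  0.503 -0.502]
```

move_arm --commands '[{"x": 0.09,"y": 0.02,"z": 0.25,"ax": -0.5,"ay": 0.5,"az": -0.5},{"x": 0.09,"y": 0.02,"z": 0.25,"ax": -0.5,"ay": 0.5,"az": -0.5},{"x": 0.09,"y": 0.02,"z": 0.25,"ax": -0.5,"ay": 0.5,"az": -0.5},{"x": 0.09,"y": 0.02,"z": 0.25,"ax": -0.5,"ay": 0.5,"az": -0.5},{"x": 0.09,"y": 0.02,"z": 0.25,"ax": -0.5,"ay": 0.5,"az": -0.5},{"x": 0.09,"y": 0.02,"z": 0.25,"ax": -0.5,"ay": 0.5,"az": -0.5},{"x": 0.09,"y": 0.02,"z": 0.25,"ax": -0.5,"ay": 0.5,"az": -0.5},{"x": 0.09,"y": 0.02,"z": 0.25,"ax": -0.5,"ay": 0.5,"az": -0.5},{"x": 0.09,"y": 0.02,"z": 0.25,"ax": -0.5,"ay": 0.5,"az": -0.5},{"x": 0.09,"y": 0.02,"z": 0.25,"ax": -0.5,"ay": 0.5,"az": -0.5}]'

```text
clock: 52.55
position: [0.4448, -0.0563, 0.1085]
tool_rot: [0.996, -0.054, -0.054, -0.054]
ft_force: [0.5, 0.9, 0.1]
finger_gap: 0.0903
grasp_force: 0.0
```

```bash
python3 - <<'E'
from h import *
s=st(); plan((.4495,-.056,.11),-90,n=3)
E
```

```text
t 52.5 tip [ 0.4482 -0.06    0.1411] yawy -96.5 z [-0.102  0.113 -0.988] F [0.5 0.9 0.1] gap 0.0903 g 0.0 q [-0.3  -0.18  2.08  0.08  1.37  1.36]
n 3 xyz [0.093 0.021 0.414] a [-0.343  0.346 -0.342]
```

move_arm --commands '[{"x": 0.09,"y": 0.02,"z": 0.41,"ax": -0.34,"ay": 0.35,"az": -0.34},{"x": 0.09,"y": 0.02,"z": 0.41,"ax": -0.34,"ay": 0.35,"az": -0.34},{"x": 0.09,"y": 0.02,"z": 0.41,"ax": -0.34,"ay": 0.35,"az": -0.34},{"x": 0,"y": 0,"z": 0,"ax": 0,"ay": 0,"az": 0},{"x": 0,"y": 0,"z": 0.5,"ax": 0,"ay": 0,"az": 0},{"x": 0,"y": 0,"z": 0.5,"ax": 0,"ay": 0,"az": 0},{"x": 0,"y": 0,"z": 0.5,"ax": 0,"ay": 0,"az": 0},{"x": 0,"y": 0,"z": 0.3,"ax": 0,"ay": 0,"az": 0},{"x": 0,"y": 0,"z": 0,"ax": 0,"ay": 0,"az": 0},{"x": 0,"y": 0,"z": 0,"ax": 0,"ay": 0,"az": 0}]'

```text
clock: 53.55
position: [0.4499, -0.0563, 0.0329]
tool_rot: [1.0, -0.002, -0.0, -0.001]
ft_force: [0.5, -0.1, 0.7]
finger_gap: 0.0907
grasp_force: 0.0
```

```bash
python3 - <<'E'
from h import *
s=st(); I,W=shot('side'); print('tin',rect(W,(.449,-.0565),.05,.042,.05)); plan((.4493,-.056,.006),-90,n=5)
E
```

```text
t 53.5 tip [ 0.45   -0.0564  0.0659] yawy -90.2 z [-0.     0.003 -1.   ] F [ 0.5 -0.1  0.7] gap 0.0907 g 0.0 q [-0.24 -0.18  2.21  0.    1.11  1.33]
tin (407, array([ 0.4433, -0.0736,  0.0465]), (448.2, -57.8), (65.8, 60.2), 89.6, array([0.0436, 0.0467, 0.0486]))
n 5 xyz [-0.008 -0.002  0.483] a [-0.005 -0.001 -0.008]
```

move_arm --commands '[{"x": -0.04,"y": 0,"z": 0.5,"ax": -0.03,"ay": 0,"az": -0.04},{"x": 0,"y": 0,"z": 0.5,"ax": 0,"ay": 0,"az": 0},{"x": 0,"y": 0,"z": 0.5,"ax": 0,"ay": 0,"az": 0},{"x": 0,"y": 0,"z": 0.5,"ax": 0,"ay": 0,"az": 0},{"x": 0,"y": 0,"z": 0.25,"ax": 0,"ay": 0,"az": 0},{"x": 0,"y": 0,"z": 0.15,"ax": 0,"ay": 0,"az": 0},{"x": 0,"y": 0,"z": 0,"ax": 0,"ay": 0,"az": 0},{"x": 0,"y": 0,"z": 0,"ax": 0,"ay": 0,"az": 0},{"x": 0,"y": 0,"z": 0,"ax": 0,"ay": 0,"az": 0},{"x": 0,"y": 0,"z": 0,"ax": 0,"ay": 0,"az": 0}]'

```text
clock: 54.6
position: [0.4495, -0.0563, -0.0263]
tool_rot: [1.0, 0.0, 0.001, 0.0]
ft_force: [0.1, -1.0, -0.1]
finger_gap: 0.0901
grasp_force: 0.0
```

move_arm --commands '[{"x": 0,"y": 0,"z": 0,"ax": 0,"ay": 0,"az": 0},{"x": 0,"y": 0,"z": 0,"ax": 0,"ay": 0,"az": 0},{"x": 0,"y": 0,"z": 0,"ax": 0,"ay": 0,"az": 0},{"x": 0,"y": 0,"z": 0,"ax": 0,"ay": 0,"az": 0},{"x": 0,"y": 0,"z": 0,"ax": 0,"ay": 0,"az": 0},{"x": 0,"y": 0,"z": 0,"ax": 0,"ay": 0,"az": 0},{"x": 0,"y": 0,"z": 0,"ax": 0,"ay": 0,"az": 0},{"x": 0,"y": 0,"z": 0,"ax": 0,"ay": 0,"az": 0},{"x": 0,"y": 0,"z": 0,"ax": 0,"ay": 0,"az": 0},{"x": 0,"y": 0,"z": 0,"ax": 0,"ay": 0,"az": 0}]' --jaw 0.5

```text
clock: 55.6
position: [0.449, -0.0561, -0.0268]
tool_rot: [1.0, 0.0, 0.0, 0.0]
ft_force: [-0.7, 0.9, 1.5]
finger_gap: 0.066
grasp_force: 30.0
```

```bash
python3 - <<'E'
from h import *
s=st(); a=plan((.4493,-.056,.09),-90,n=5); b=plan((.436,.357,.095),-77.4,n=22,s=a)
E
```

```text
t 55.6 tip [ 0.449  -0.0561  0.0062] yawy -90.0 z [ 0. -0. -1.] F [-0.7  0.9  1.5] gap 0.066 g 30.0 q [-0.24 -0.08  2.24 -0.    0.98  1.33]
n 5 xyz [ 0.003 -0.001 -0.671] a [ 0.001 -0.     0.001]
n 22 xyz [ 0.055 -0.751 -0.009] a [ 0.     0.    -0.095]
```

move_arm --commands '[{"x": 0,"y": 0,"z": -0.2,"ax": 0,"ay": 0,"az": 0},{"x": 0,"y": 0,"z": -0.5,"ax": 0,"ay": 0,"az": 0},{"x": 0,"y": 0,"z": -0.7,"ax": 0,"ay": 0,"az": 0},{"x": 0,"y": 0,"z": -0.7,"ax": 0,"ay": 0,"az": 0},{"x": 0,"y": 0,"z": -0.7,"ax": 0,"ay": 0,"az": 0},{"x": 0,"y": 0,"z": -0.6,"ax": 0,"ay": 0,"az": 0},{"x": 0,"y": 0,"z": 0,"ax": 0,"ay": 0,"az": 0},{"x": 0,"y": 0,"z": 0,"ax": 0,"ay": 0,"az": 0},{"x": 0.02,"y": -0.37,"z": 0,"ax": 0,"ay": 0,"az": -0.05},{"x": 0.03,"y": -0.38,"z": 0,"ax": 0,"ay": 0,"az": -0.05}]'

```text
clock: 56.6
position: [0.4492, -0.0366, 0.057]
tool_rot: [1.0, 0.005, -0.001, -0.0]
ft_force: [-0.9, -0.4, -3.4]
finger_gap: 0.066
grasp_force: 30.0
```

move_arm --commands '[{"x": 0.06,"y": -0.75,"z": -0.01,"ax": 0,"ay": 0,"az": -0.1},{"x": 0.06,"y": -0.75,"z": -0.01,"ax": 0,"ay": 0,"az": -0.1},{"x": 0.06,"y": -0.75,"z": -0.01,"ax": 0,"ay": 0,"az": -0.1},{"x": 0.06,"y": -0.75,"z": -0.01,"ax": 0,"ay": 0,"az": -0.1},{"x": 0.06,"y": -0.75,"z": -0.01,"ax": 0,"ay": 0,"az": -0.1},{"x": 0.06,"y": -0.75,"z": -0.01,"ax": 0,"ay": 0,"az": -0.1},{"x": 0.06,"y": -0.75,"z": -0.01,"ax": 0,"ay": 0,"az": -0.1},{"x": 0.06,"y": -0.75,"z": -0.01,"ax": 0,"ay": 0,"az": -0.1},{"x": 0.06,"y": -0.75,"z": -0.01,"ax": 0,"ay": 0,"az": -0.1},{"x": 0.06,"y": -0.75,"z": -0.01,"ax": 0,"ay": 0,"az": -0.1}]'

```text
clock: 57.6
position: [0.4532, 0.152, 0.0596]
tool_rot: [0.998, 0.058, -0.001, 0.0]
ft_force: [0.4, 0.4, -2.3]
finger_gap: 0.0657
grasp_force: 30.0
```

```bash
python3 - <<'E'
from h import *
s=st(); b=plan((.436,.357,.095),-77.4,n=11)
E
```

```text
t 57.6 tip [0.4533 0.1521 0.0926] yawy -83.3 z [-0.001 -0.001 -1.   ] F [ 0.4  0.4 -2.3] gap 0.0657 g 30.0 q [ 0.21 -0.15  2.14 -0.    1.16  1.67]
n 11 xyz [ 0.06  -0.746 -0.009] a [ 0.     0.001 -0.089]
```

move_arm --commands '[{"x": 0.06,"y": -0.75,"z": -0.01,"ax": 0,"ay": 0,"az": -0.09},{"x": 0.06,"y": -0.75,"z": -0.01,"ax": 0,"ay": 0,"az": -0.09},{"x": 0.06,"y": -0.75,"z": -0.01,"ax": 0,"ay": 0,"az": -0.09},{"x": 0.06,"y": -0.75,"z": -0.01,"ax": 0,"ay": 0,"az": -0.09},{"x": 0.06,"y": -0.75,"z": -0.01,"ax": 0,"ay": 0,"az": -0.09},{"x": 0.06,"y": -0.75,"z": -0.01,"ax": 0,"ay": 0,"az": -0.09},{"x": 0.06,"y": -0.75,"z": -0.01,"ax": 0,"ay": 0,"az": -0.09},{"x": 0.06,"y": -0.75,"z": -0.01,"ax": 0,"ay": 0,"az": -0.09},{"x": 0.06,"y": -0.75,"z": -0.01,"ax": 0,"ay": 0,"az": -0.09},{"x": 0.06,"y": -0.75,"z": -0.01,"ax": 0,"ay": 0,"az": -0.09}]'

```text
clock: 58.6
position: [0.4382, 0.3392, 0.0617]
tool_rot: [0.994, 0.105, -0.001, 0.001]
ft_force: [-0.5, 0.5, -2.8]
finger_gap: 0.0657
grasp_force: 30.0
```

```bash
python3 - <<'E'
from h import *
s=st(); a=plan((.436,.357,.095),-77.4,n=2);plan((.436,.357,.0145),-77.4,n=8,s=a)
I,W=shot('top'); cv2.imwrite('pics/t7.png',cv2.resize(I[150:290,170:330,::-1],None,fx=4,fy=4,interpolation=cv2.INTER_CUBIC))
E
```

```text
t 58.6 tip [0.4382 0.3393 0.0947] yawy -77.9 z [-0.002 -0.001 -1.   ] F [-0.5  0.5 -2.8] gap 0.0657 g 30.0 q [ 0.56  0.02  1.97 -0.    1.15  1.92]
n 2 xyz [ 0.033 -0.357 -0.006] a [ 0.005  0.009 -0.042]
n 8 xyz [0.    0.    0.402] a [0. 0. 0.]
```

View pics/t7.png

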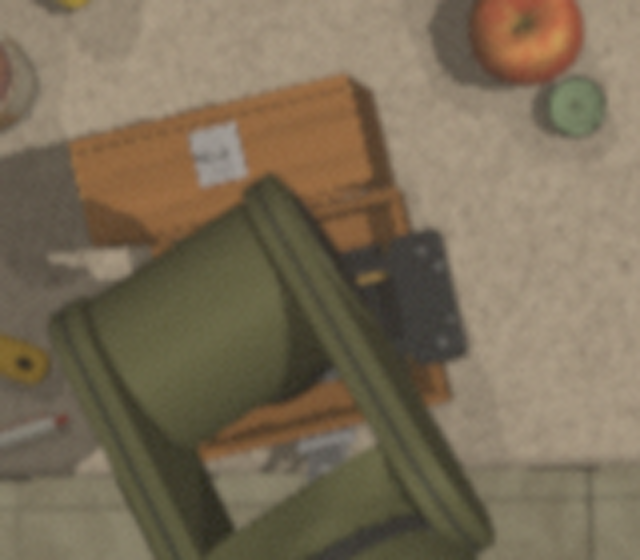

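The hand (top crop (425,295)) is over the chest, in front of the open lid, hasp at (330,450) clear. Lowering.

move_arm --commands '[{"x": 0.03,"y": -0.36,"z": 0,"ax": 0,"ay": 0,"az": -0.04},{"x": 0.03,"y": -0.36,"z": 0,"ax": 0,"ay": 0,"az": -0.04},{"x": 0,"y": 0,"z": 0.4,"ax": 0,"ay": 0,"az": 0},{"x": 0,"y": 0,"z": 0.6,"ax": 0,"ay": 0,"az": 0},{"x": 0,"y": 0,"z": 0.6,"ax": 0,"ay": 0,"az": 0},{"x": 0,"y": 0,"z": 0.6,"ax": 0,"ay": 0,"az": 0},{"x": 0,"y": 0,"z": 0.5,"ax": 0,"ay": 0,"az": 0},{"x": 0,"y": 0,"z": 0.25,"ax": 0,"ay": 0,"az": 0},{"x": 0,"y": 0,"z": 0.1,"ax": 0,"ay": 0,"az": 0},{"x": 0,"y": 0,"z": 0,"ax": 0,"ay": 0,"az": 0}]'

```text
clock: 59.65
position: [0.4373, 0.3559, -0.0135]
tool_rot: [0.994, 0.109, 0.0, 0.0]
ft_force: [-0.8, 0.8, -2.6]
finger_gap: 0.0662
grasp_force: 30.0
```

```bash
python3 - <<'E'
from h import *
s=st(); 
E
```

```text
t 59.6 tip [0.4373 0.3559 0.0195] yawy -77.5 z [ 0.    -0.001 -1.   ] F [-0.8  0.8 -2.6] gap 0.0662 g 30.0 q [ 0.59  0.14  1.99 -0.    1.02  1.94]
```

move_arm --commands '[{"x": 0,"y": 0,"z": 0.08,"ax": 0,"ay": 0,"az": 0},{"x": 0,"y": 0,"z": 0.06,"ax": 0,"ay": 0,"az": 0},{"x": 0,"y": 0,"z": 0.04,"ax": 0,"ay": 0,"az": 0},{"x": 0,"y": 0,"z": 0.03,"ax": 0,"ay": 0,"az": 0},{"x": 0,"y": 0,"z": 0,"ax": 0,"ay": 0,"az": 0},{"x": 0,"y": 0,"z": 0,"ax": 0,"ay": 0,"az": 0},{"x": 0,"y": 0,"z": 0,"ax": 0,"ay": 0,"az": 0},{"x": 0,"y": 0,"z": 0,"ax": 0,"ay": 0,"az": 0},{"x": 0,"y": 0,"z": 0,"ax": 0,"ay": 0,"az": 0},{"x": 0,"y": 0,"z": 0,"ax": 0,"ay": 0,"az": 0}]'

```text
clock: 60.65
position: [0.4373, 0.3559, -0.0186]
tool_rot: [0.994, 0.109, 0.0, 0.0]
ft_force: [0.1, 0.2, -1.7]
finger_gap: 0.0657
grasp_force: 30.0
```

```bash
python3 - <<'E'
from h import *
s=st(); 
E
```

```text
t 60.6 tip [0.4373 0.3559 0.0144] yawy -77.5 z [ 0. -0. -1.] F [ 0.1  0.2 -1.7] gap 0.0657 g 30.0 q [ 0.59  0.15  1.99 -0.    1.01  1.94]
```

move_arm --commands '[{"x": 0,"y": 0,"z": 0.02,"ax": 0,"ay": 0,"az": 0},{"x": 0,"y": 0,"z": 0,"ax": 0,"ay": 0,"az": 0},{"x": 0,"y": 0,"z": 0,"ax": 0,"ay": 0,"az": 0},{"x": 0,"y": 0,"z": 0,"ax": 0,"ay": 0,"az": 0},{"x": 0,"y": 0,"z": -0.4,"ax": 0,"ay": 0,"az": 0},{"x": 0,"y": 0,"z": -0.8,"ax": 0,"ay": 0,"az": 0},{"x": 0,"y": 0,"z": -0.9,"ax": 0,"ay": 0,"az": 0},{"x": 0,"y": 0,"z": -0.9,"ax": 0,"ay": 0,"az": 0},{"x": 0,"y": 0,"z": -0.9,"ax": 0,"ay": 0,"az": 0},{"x": 0,"y": 0,"z": -0.9,"ax": 0,"ay": 0,"az": 0}]' --jaw 0.85

```text
clock: 61.65
position: [0.4374, 0.3561, 0.1028]
tool_rot: [0.994, 0.109, 0.001, 0.0]
ft_force: [0.4, 0.5, -0.3]
finger_gap: 0.0807
grasp_force: 0.0
```

```bash
python3 - <<'E'
from h import *
s=st(); I,W=shot('side'); print('tin in chest',rect(W,(.437,.356),.05,.047,.062))
m=(np.hypot(W[...,0]-.437,W[...,1]-.356)<.03)&(W[...,2]<.08); p=W[m]; print(len(p),np.percentile(p[:,2],[5,50,95]))
E
```

```text
t 61.6 tip [0.4373 0.3561 0.1358] yawy -77.5 z [ 0.001  0.    -1.   ] F [ 0.4  0.5 -0.3] gap 0.0807 g 0.0 q [ 0.59 -0.    1.92 -0.    1.22  1.94]
tin in chest (456, array([0.4361, 0.3497, 0.0543]), (436.5, 354.7), (60.8, 70.5), 12.7, array([0.0488, 0.0549, 0.0567]))
260 [0.05326661 0.05509755 0.05682066]
```

Tin stands in the chest (top at 54.5 mm = 8 + 46). Now go up and over behind the lid with jaws shut.

move_arm --commands '[{"x": 0,"y": 0,"z": -0.8,"ax": 0,"ay": 0,"az": 0},{"x": 0,"y": 0,"z": -0.8,"ax": 0,"ay": 0,"az": 0},{"x": 0,"y": 0,"z": -0.8,"ax": 0,"ay": 0,"az": 0},{"x": 0,"y": 0,"z": -0.8,"ax": 0,"ay": 0,"az": 0},{"x": 0,"y": 0,"z": -0.4,"ax": 0,"ay": 0,"az": 0},{"x": 0.7,"y": 0,"z": 0,"ax": 0,"ay": 0,"az": 0},{"x": 0.8,"y": 0,"z": 0,"ax": 0,"ay": 0,"az": 0},{"x": 0.8,"y": 0,"z": 0,"ax": 0,"ay": 0,"az": 0},{"x": 0.8,"y": 0,"z": 0,"ax": 0,"ay": 0,"az": 0},{"x": 0.8,"y": 0,"z": 0,"ax": 0,"ay": 0,"az": 0}]' --jaw 0

```text
clock: 62.7
position: [0.5329, 0.3771, 0.1901]
tool_rot: [0.994, 0.109, -0.0, 0.0]
ft_force: [0.1, 0.5, 0.4]
finger_gap: 0.0064
grasp_force: 0.0
```

move_arm --commands '[{"x": 0.8,"y": 0,"z": 0,"ax": 0,"ay": 0,"az": 0},{"x": 0.8,"y": 0,"z": 0,"ax": 0,"ay": 0,"az": 0},{"x": 0.8,"y": 0,"z": 0,"ax": 0,"ay": 0,"az": 0},{"x": 0,"y": 0,"z": 0,"ax": 0,"ay": 0,"az": 0},{"x": 0,"y": 0,"z": 0,"ax": 0,"ay": 0,"az": 0},{"x": 0,"y": 0,"z": 0,"ax": 0,"ay": 0,"az": 0},{"x": 0,"y": 0,"z": 0,"ax": 0,"ay": 0,"az": 0},{"x": 0,"y": 0,"z": 0,"ax": 0,"ay": 0,"az": 0},{"x": 0,"y": 0,"z": 0,"ax": 0,"ay": 0,"az": 0},{"x": 0,"y": 0,"z": 0,"ax": 0,"ay": 0,"az": 0}]'

```text
clock: 63.7
position: [0.5908, 0.3901, 0.1912]
tool_rot: [0.994, 0.109, 0.0, 0.0]
ft_force: [0.5, -0.1, -0.1]
finger_gap: 0.0007
grasp_force: 0.0
```

```bash
cat >> h.py <<'E'
C=np.array([.439,.358]); CA=np.radians(12.6); CM=np.array([[np.cos(CA),-np.sin(CA)],[np.sin(CA),np.cos(CA)]])
def ch(p): return np.r_[(np.array(p[:2])-C)@CM,p[2]]
def wo(x,y,z): return (*(C+CM@np.array([x,y])),z)
def lidang(W):
    q=(W[...,:2]-C)@CM; z=W[...,2]; m=(z>.06)&(abs(q[...,0])<.16)&(abs(q[...,1])<.075)&(z<.22)
    return q[m],z[m]
E
python3 - <<'E'
from h import *
s=st(); r=R.from_quat(s['tool_rot']); tip=s['position']-OFF*r.as_matrix()[:,2]; print('chest frame',ch(tip).round(4))
I,W=shot('side'); q,z=lidang(W); t=z>.165; print('lid x',np.percentile(q[t][:,0],[2,98]).round(3),np.percentile(q[t][:,1],[2,98]).round(3),np.median(z[t]))
E
```

```text
t 63.7 tip [0.5908 0.3902 0.2242] yawy -77.5 z [ 0.001 -0.    -1.   ] F [ 0.5 -0.1 -0.1] gap 0.0007 g 0.0 q [ 0.51  0.24  1.5  -0.    1.4   1.86]
chest frame [ 0.1551 -0.0017  0.2242]
lid x [0.063 0.121] [-0.073  0.072] 0.17876202887659975
```

```bash
python3 - <<'E'
import numpy as np
th=np.radians(np.r_[88:-.1:-5.5]); u=110
x=68-u*np.cos(th)+60*np.sin(th)+13; z=40+u*np.sin(th)+60*np.cos(th)
print(x.round(0),z.round(0)); print(np.c_[np.diff(x)/25,-np.diff(z)/25].round(2).tolist())
E
```

```text
[137. 126. 115. 103.  91.  79.  67.  55.  44.  32.  21.  11.   1.  -7.
 -16. -23. -29.] [152. 157. 161. 163. 165. 165. 165. 163. 160. 155. 150. 144. 137. 129.
 120. 110. 100.]
[[-0.44, -0.19], [-0.46, -0.15], [-0.47, -0.11], [-0.48, -0.06], [-0.48, -0.02], [-0.48, 0.03], [-0.47, 0.08], [-0.47, 0.12], [-0.45, 0.17], [-0.43, 0.21], [-0.41, 0.25], [-0.39, 0.29], [-0.36, 0.32], [-0.32, 0.36], [-0.29, 0.38], [-0.25, 0.41]]
```

move_arm --commands '[{"x": 0,"y": 0,"z": 0.7,"ax": 0,"ay": 0,"az": 0},{"x": 0,"y": 0,"z": 0.8,"ax": 0,"ay": 0,"az": 0},{"x": 0,"y": 0,"z": 0.8,"ax": 0,"ay": 0,"az": 0},{"x": 0,"y": 0,"z": 0.6,"ax": 0,"ay": 0,"az": 0},{"x": 0,"y": 0,"z": 0,"ax": 0,"ay": 0,"az": 0},{"x": -0.2,"y": 0,"z": 0,"ax": 0,"ay": 0,"az": 0},{"x": -0.2,"y": 0,"z": 0,"ax": 0,"ay": 0,"az": 0},{"x": -0.2,"y": 0,"z": 0,"ax": 0,"ay": 0,"az": 0},{"x": -0.12,"y": 0,"z": 0,"ax": 0,"ay": 0,"az": 0},{"x": 0,"y": 0,"z": 0,"ax": 0,"ay": 0,"az": 0}]'

```text
clock: 64.75
position: [0.574, 0.3866, 0.12]
tool_rot: [0.994, 0.109, 0.002, -0.0]
ft_force: [1.6, 0.7, 0.7]
finger_gap: 0.0007
grasp_force: 0.8
```

move_arm --commands '[{"x": -0.44,"y": 0,"z": -0.19,"ax": 0,"ay": 0,"az": 0},{"x": -0.46,"y": 0,"z": -0.15,"ax": 0,"ay": 0,"az": 0},{"x": -0.47,"y": 0,"z": -0.11,"ax": 0,"ay": 0,"az": 0},{"x": -0.48,"y": 0,"z": -0.06,"ax": 0,"ay": 0,"az": 0},{"x": -0.48,"y": 0,"z": -0.02,"ax": 0,"ay": 0,"az": 0},{"x": -0.48,"y": 0,"z": 0.03,"ax": 0,"ay": 0,"az": 0},{"x": -0.47,"y": 0,"z": 0.08,"ax": 0,"ay": 0,"az": 0},{"x": -0.47,"y": 0,"z": 0.12,"ax": 0,"ay": 0,"az": 0},{"x": -0.45,"y": 0,"z": 0.17,"ax": 0,"ay": 0,"az": 0},{"x": -0.43,"y": 0,"z": 0.21,"ax": 0,"ay": 0,"az": 0}]'

```text
clock: 65.75
position: [0.4593, 0.3609, 0.116]
tool_rot: [0.994, 0.109, -0.0, 0.0]
ft_force: [1.4, 0.1, 0.8]
finger_gap: 0.0005
grasp_force: 0.6
```

```bash
python3 - <<'E'
from h import *
s=st(); r=R.from_quat(s['tool_rot']); tip=s['position']-OFF*r.as_matrix()[:,2]; print('chest frame',ch(tip).round(4))
I,W=shot('side'); q,z=lidang(W)
m=abs(q[:,1])>.03; print(np.c_[q[m][:,0],z[m]][::60].round(3).tolist())
E
```

```text
t 65.8 tip [0.4593 0.3609 0.149 ] yawy -77.5 z [ 0.    -0.001 -1.   ] F [1.4 0.1 0.8] gap 0.0005 g 0.6 q [ 0.57  0.03  1.86 -0.    1.25  1.93]
chest frame [ 0.0205 -0.0016  0.149 ]
[[-0.016, 0.162], [-0.006, 0.158], [-0.004, 0.157], [0.065, 0.116], [0.06, 0.12], [-0.034, 0.13], [-0.037, 0.122], [0.008, 0.148], [0.036, 0.134], [0.024, 0.142], [0.033, 0.136], [0.044, 0.129], [0.051, 0.125], [0.06, 0.118], [0.09, 0.101], [-0.035, 0.127], [-0.041, 0.116]]
```

move_arm --commands '[{"x": -0.41,"y": 0,"z": 0.25,"ax": 0,"ay": 0,"az": 0},{"x": -0.39,"y": 0,"z": 0.29,"ax": 0,"ay": 0,"az": 0},{"x": -0.36,"y": 0,"z": 0.32,"ax": 0,"ay": 0,"az": 0},{"x": -0.32,"y": 0,"z": 0.36,"ax": 0,"ay": 0,"az": 0},{"x": -0.29,"y": 0,"z": 0.38,"ax": 0,"ay": 0,"az": 0},{"x": -0.2,"y": 0,"z": 0.25,"ax": 0,"ay": 0,"az": 0},{"x": 0,"y": 0,"z": 0.08,"ax": 0,"ay": 0,"az": 0},{"x": 0,"y": 0,"z": 0,"ax": 0,"ay": 0,"az": 0},{"x": 0,"y": 0,"z": 0,"ax": 0,"ay": 0,"az": 0},{"x": 0,"y": 0,"z": 0,"ax": 0,"ay": 0,"az": 0}]'

```text
clock: 66.8
position: [0.4129, 0.3506, 0.0684]
tool_rot: [0.994, 0.109, 0.0, 0.0]
ft_force: [0.5, -0.1, 0.5]
finger_gap: 0.0009
grasp_force: 0.0
```

```bash
python3 - <<'E'
from h import *
s=st(); r=R.from_quat(s['tool_rot']); tip=s['position']-OFF*r.as_matrix()[:,2]; print('chest frame',ch(tip).round(4))
I,W=shot('side'); q,z=lidang(W); m=(abs(q[:,1])>.025)&(abs(q[:,0])<.06)&(z>.085); print(np.polyfit(q[m][:,0],z[m],1),m.sum())
E
```

```text
t 66.8 tip [0.4128 0.3506 0.1014] yawy -77.5 z [ 0.001 -0.    -1.   ] F [ 0.5 -0.1  0.5] gap 0.0009 g 0.0 q [ 0.61 -0.02  1.99 -0.    1.16  1.96]
chest frame [-0.0272 -0.0015  0.1014]
[-0.34685655  0.11121686] 1060
```

```bash
python3 - <<'E'
from h import *
I,W=shot('top'); q,z=lidang(W)
for x in(-.06,-.04,-.02,0,.02,.04,.06):
    m=(abs(q[:,1])>.045)&(abs(q[:,0]-x)<.006)&(z<.15); print(x,m.sum(),np.percentile(z[m],[10,50,90]).round(4) if m.any() else '')
I,W=shot('side'); q,z=lidang(W)
for x in(-.06,-.04,-.02,0,.02,.04,.06):
    m=(abs(q[:,1])>.03)&(abs(q[:,0]-x)<.006)&(z<.15); print(x,m.sum(),np.percentile(z[m],[10,50,90]).round(4) if m.any() else '')
E
```

```text
-0.06 4 [0.0991 0.1007 0.1016]
-0.04 4 [0.0983 0.1006 0.1042]
-0.02 5 [0.0969 0.0996 0.1035]
0 0 
0.02 64 [0.0971 0.0996 0.1028]
0.04 90 [0.0969 0.1002 0.1032]
0.06 131 [0.0982 0.1005 0.1022]
-0.06 213 [0.0668 0.0924 0.1018]
-0.04 108 [0.0995 0.101  0.1024]
-0.02 58 [0.0999 0.1011 0.1021]
0 74 [0.1001 0.101  0.1022]
0.02 84 [0.0998 0.1012 0.1023]
0.04 85 [0.0995 0.1009 0.1023]
0.06 93 [0.0998 0.1011 0.1025]
```

Lid is shut (top face at 100–101 mm all over). Press lightly, then back off to the front and look at the hasp.

move_arm --commands '[{"x": 0,"y": 0,"z": 0.06,"ax": 0,"ay": 0,"az": 0},{"x": 0,"y": 0,"z": 0.06,"ax": 0,"ay": 0,"az": 0},{"x": 0,"y": 0,"z": 0,"ax": 0,"ay": 0,"az": 0},{"x": 0,"y": 0,"z": -0.6,"ax": 0,"ay": 0,"az": 0},{"x": 0,"y": 0,"z": -0.8,"ax": 0,"ay": 0,"az": 0},{"x": -0.6,"y": 0,"z": -0.6,"ax": 0,"ay": 0,"az": 0},{"x": -0.9,"y": 0,"z": 0,"ax": 0,"ay": 0,"az": 0},{"x": -0.9,"y": 0,"z": 0,"ax": 0,"ay": 0,"az": 0},{"x": -0.9,"y": 0,"z": 0,"ax": 0,"ay": 0,"az": 0},{"x": -0.9,"y": 0,"z": 0,"ax": 0,"ay": 0,"az": 0}]' --jaw 0.15

```text
clock: 67.95
position: [0.3091, 0.3274, 0.1158]
tool_rot: [0.994, 0.109, 0.0, 0.0]
ft_force: [-0.6, -0.4, -0.1]
finger_gap: 0.0147
grasp_force: 0.0
```

```bash
python3 - <<'E'
from h import *
s=st(); r=R.from_quat(s['tool_rot']); tip=s['position']-OFF*r.as_matrix()[:,2]; print('chest frame',ch(tip).round(4))
for n in('side','top'):
    I,W=shot(n); q=(W[...,:2]-C)@CM; z=W[...,2]
    m=(q[...,0]<-.072)&(q[...,0]>-.125)&(abs(q[...,1])<.03)&(z>.03)&(z<.11)
    print(n,m.sum(),np.percentile(q[m],[2,50,98],axis=0).round(4).tolist(),np.percentile(z[m],[2,50,98]).round(4), np.polyfit(z[m],q[m][:,0],1) if m.sum()>5 else '')
    if n=='side': cv2.imwrite('pics/s8.png',cv2.resize(I[130:230,200:330,::-1],None,fx=6,fy=6,interpolation=cv2.INTER_CUBIC))
E
```

```text
t 68.0 tip [0.3091 0.3274 0.1488] yawy -77.5 z [ 0.001 -0.    -1.   ] F [-0.6 -0.4 -0.1] gap 0.0147 g 0.0 q [ 0.7  -0.29  2.15 -0.    1.28  2.05]
chest frame [-0.1334 -0.0015  0.1488]
side 97 [[-0.1078, -0.0161], [-0.0897, -0.0062], [-0.0727, 0.0116]] [0.0375 0.0616 0.0811] [-0.72706263 -0.04491126]
top 135 [[-0.1051, -0.0128], [-0.0886, -0.0006], [-0.0729, 0.0125]] [0.0435 0.0629 0.0817] [-0.79692669 -0.03898123]
```

View pics/s8.png

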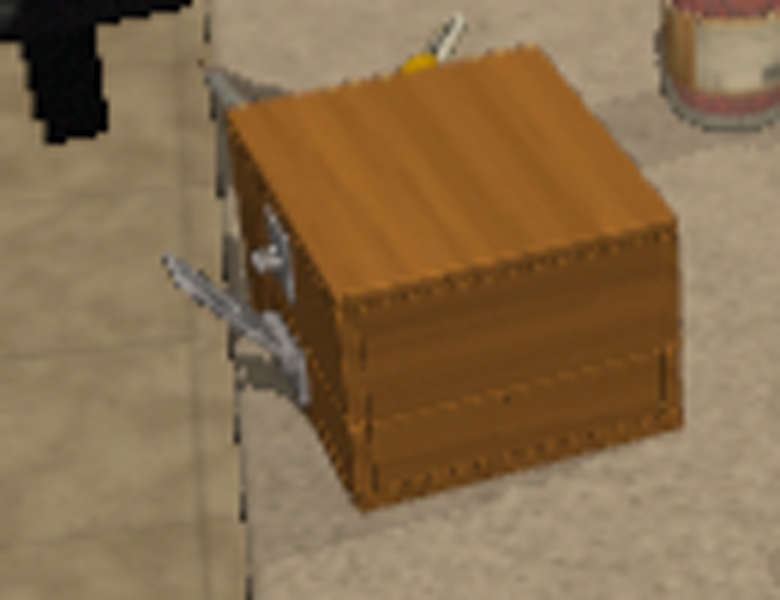

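Hasp leans out (crop tip (175,262)), staple knob at (270,262). I'll push it with two slightly opened fingers straddling the staple.

move_arm --commands '[{"x": 0,"y": 0,"z": 0.7,"ax": 0,"ay": 0,"az": 0},{"x": 0,"y": 0,"z": 0.8,"ax": 0,"ay": 0,"az": 0},{"x": 0,"y": 0,"z": 0.8,"ax": 0,"ay": 0,"az": 0},{"x": 0,"y": 0,"z": 0.8,"ax": 0,"ay": 0,"az": 0},{"x": 0,"y": 0,"z": 0.45,"ax": 0,"ay": 0,"az": 0},{"x": 0,"y": 0,"z": 0,"ax": 0,"ay": 0,"az": 0},{"x": 0.4,"y": 0,"z": 0,"ax": 0,"ay": 0,"az": 0},{"x": 0.4,"y": 0,"z": 0,"ax": 0,"ay": 0,"az": 0},{"x": 0.4,"y": 0,"z": 0,"ax": 0,"ay": 0,"az": 0},{"x": 0.3,"y": 0,"z": 0,"ax": 0,"ay": 0,"az": 0}]'

```text
clock: 69.05
position: [0.3483, 0.3365, 0.0274]
tool_rot: [0.994, 0.109, 0.001, -0.0]
ft_force: [-0.9, -0.5, 0.9]
finger_gap: 0.0144
grasp_force: 0.4
```

```bash
python3 - <<'E'
from h import *
s=st(); r=R.from_quat(s['tool_rot']); tip=s['position']-OFF*r.as_matrix()[:,2]; print('chest frame',ch(tip).round(4))
E
```

```text
t 69.0 tip [0.3482 0.3365 0.0604] yawy -77.5 z [ 0.002  0.001 -1.   ] F [-0.9 -0.5  0.9] gap 0.0144 g 0.4 q [ 0.66 -0.1   2.15 -0.    1.09  2.01]
chest frame [-0.0933 -0.0012  0.0604]
```

Nudge further with small steps until it bears on the front.

move_arm --commands '[{"x": 0.05,"y": 0,"z": 0,"ax": 0,"ay": 0,"az": 0},{"x": 0.05,"y": 0,"z": 0,"ax": 0,"ay": 0,"az": 0},{"x": 0.03,"y": 0,"z": 0,"ax": 0,"ay": 0,"az": 0},{"x": 0.03,"y": 0,"z": 0,"ax": 0,"ay": 0,"az": 0},{"x": 0,"y": 0,"z": 0,"ax": 0,"ay": 0,"az": 0},{"x": 0,"y": 0,"z": 0,"ax": 0,"ay": 0,"az": 0},{"x": 0,"y": 0,"z": 0,"ax": 0,"ay": 0,"az": 0},{"x": 0,"y": 0,"z": 0,"ax": 0,"ay": 0,"az": 0},{"x": 0,"y": 0,"z": 0,"ax": 0,"ay": 0,"az": 0},{"x": 0,"y": 0,"z": 0,"ax": 0,"ay": 0,"az": 0}]'

```text
clock: 70.05
position: [0.3503, 0.3366, 0.0264]
tool_rot: [0.994, 0.109, 0.0, 0.0]
ft_force: [-1.3, -0.9, 0.0]
finger_gap: 0.0143
grasp_force: 0.3
```

```bash
python3 - <<'E'
from h import *
s=st(); r=R.from_quat(s['tool_rot']); tip=s['position']-OFF*r.as_matrix()[:,2]; print('chest frame',ch(tip).round(4))
E
```

```text
t 70.0 tip [0.3503 0.3366 0.0594] yawy -77.5 z [ 0.    -0.001 -1.   ] F [-1.3 -0.9  0. ] gap 0.0143 g 0.3 q [ 0.66 -0.09  2.14 -0.    1.09  2.01]
chest frame [-0.0912 -0.0015  0.0594]
```

move_arm --commands '[{"x": 0.03,"y": 0,"z": 0,"ax": 0,"ay": 0,"az": 0},{"x": 0.03,"y": 0,"z": 0,"ax": 0,"ay": 0,"az": 0},{"x": 0.03,"y": 0,"z": 0,"ax": 0,"ay": 0,"az": 0},{"x": 0.02,"y": 0,"z": 0,"ax": 0,"ay": 0,"az": 0},{"x": 0,"y": 0,"z": 0,"ax": 0,"ay": 0,"az": 0},{"x": 0,"y": 0,"z": 0,"ax": 0,"ay": 0,"az": 0},{"x": 0,"y": 0,"z": 0,"ax": 0,"ay": 0,"az": 0},{"x": 0,"y": 0,"z": 0,"ax": 0,"ay": 0,"az": 0},{"x": 0,"y": 0,"z": 0,"ax": 0,"ay": 0,"az": 0},{"x": 0,"y": 0,"z": 0,"ax": 0,"ay": 0,"az": 0}]'

```text
clock: 71.05
position: [0.3531, 0.3372, 0.0264]
tool_rot: [0.994, 0.109, 0.0, 0.0]
ft_force: [-0.5, -0.5, 0.1]
finger_gap: 0.014
grasp_force: 0.0
```

```bash
python3 - <<'E'
from h import *
s=st(); r=R.from_quat(s['tool_rot']); tip=s['position']-OFF*r.as_matrix()[:,2]; print('chest frame',ch(tip).round(4))
I,W=shot('top'); q=(W[...,:2]-C)@CM; z=W[...,2]; m=(q[...,0]<-.064)&(q[...,0]>-.125)&(abs(q[...,1])<.03)&(z>.03)&(z<.096); print(m.sum(),q[m].min(0) if m.any() else '')
E
```

```text
t 71.0 tip [0.3531 0.3373 0.0594] yawy -77.5 z [ 0. -0. -1.] F [-0.5 -0.5  0.1] gap 0.014 g 0.0 q [ 0.65 -0.08  2.14 -0.    1.09  2.01]
chest frame [-0.0884 -0.0015  0.0594]
0
```

move_arm --commands '[{"x": 0.02,"y": 0,"z": 0,"ax": 0,"ay": 0,"az": 0},{"x": 0.02,"y": 0,"z": 0,"ax": 0,"ay": 0,"az": 0},{"x": 0.02,"y": 0,"z": 0,"ax": 0,"ay": 0,"az": 0},{"x": 0.02,"y": 0,"z": 0,"ax": 0,"ay": 0,"az": 0},{"x": 0,"y": 0,"z": 0,"ax": 0,"ay": 0,"az": 0},{"x": 0,"y": 0,"z": 0,"ax": 0,"ay": 0,"az": 0},{"x": 0,"y": 0,"z": 0,"ax": 0,"ay": 0,"az": 0},{"x": 0,"y": 0,"z": 0,"ax": 0,"ay": 0,"az": 0},{"x": 0,"y": 0,"z": 0,"ax": 0,"ay": 0,"az": 0},{"x": 0,"y": 0,"z": 0,"ax": 0,"ay": 0,"az": 0}]'

```text
clock: 72.1
position: [0.355, 0.3377, 0.0264]
tool_rot: [0.994, 0.109, 0.0, 0.0]
ft_force: [-0.6, 1.0, -0.4]
finger_gap: 0.0142
grasp_force: 0.0
```

```bash
python3 - <<'E'
from h import *
s=st(); r=R.from_quat(s['tool_rot']); tip=s['position']-OFF*r.as_matrix()[:,2]; print('chest frame',ch(tip).round(4))
E
```

```text
t 72.1 tip [0.355  0.3377 0.0594] yawy -77.5 z [ 0. -0. -1.] F [-0.6  1.  -0.4] gap 0.0142 g 0.0 q [ 0.65 -0.08  2.13 -0.    1.09  2.  ]
chest frame [-0.0864 -0.0015  0.0594]
```

move_arm --commands '[{"x": 0.02,"y": 0,"z": 0,"ax": 0,"ay": 0,"az": 0},{"x": 0.02,"y": 0,"z": 0,"ax": 0,"ay": 0,"az": 0},{"x": 0.02,"y": 0,"z": 0,"ax": 0,"ay": 0,"az": 0},{"x": 0.02,"y": 0,"z": 0,"ax": 0,"ay": 0,"az": 0},{"x": 0.02,"y": 0,"z": 0,"ax": 0,"ay": 0,"az": 0},{"x": 0,"y": 0,"z": 0,"ax": 0,"ay": 0,"az": 0},{"x": 0,"y": 0,"z": 0,"ax": 0,"ay": 0,"az": 0},{"x": 0,"y": 0,"z": 0,"ax": 0,"ay": 0,"az": 0},{"x": 0,"y": 0,"z": 0,"ax": 0,"ay": 0,"az": 0},{"x": 0,"y": 0,"z": 0,"ax": 0,"ay": 0,"az": 0}]'

```text
clock: 73.1
position: [0.3575, 0.3382, 0.0264]
tool_rot: [0.994, 0.109, 0.0, 0.0]
ft_force: [0.1, 0.2, -0.4]
finger_gap: 0.0143
grasp_force: 0.0
```

```bash
python3 - <<'E'
from h import *
s=st(); I,W=shot('side'); cv2.imwrite('pics/s9.png',cv2.resize(I[130:230,200:330,::-1],None,fx=6,fy=6,interpolation=cv2.INTER_CUBIC))
E
```

```text
t 73.1 tip [0.3574 0.3383 0.0594] yawy -77.5 z [ 0. -0. -1.] F [ 0.1  0.2 -0.4] gap 0.0143 g 0.0 q [ 0.65 -0.07  2.13 -0.    1.09  2.  ]
```

View pics/s9.png

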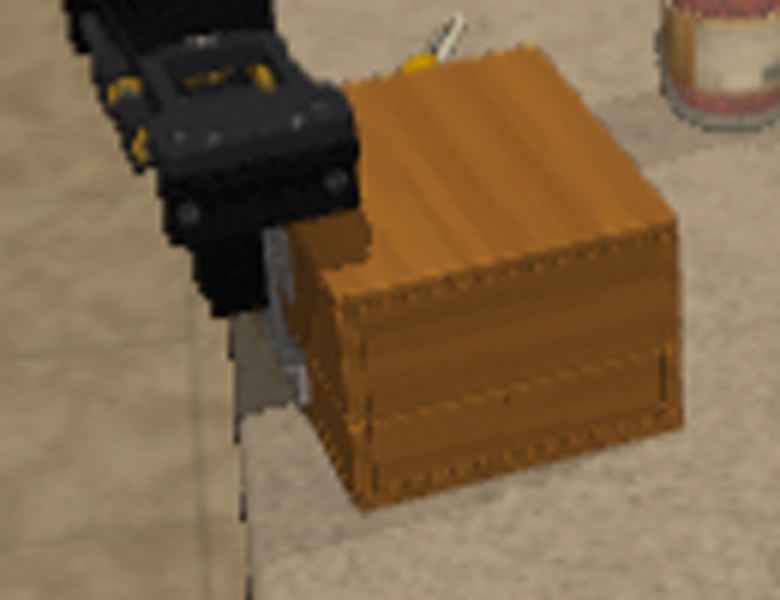

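The strap is almost upright between fingers and lid front. Continue to firm contact.

move_arm --commands '[{"x": 0.02,"y": 0,"z": 0,"ax": 0,"ay": 0,"az": 0},{"x": 0.02,"y": 0,"z": 0,"ax": 0,"ay": 0,"az": 0},{"x": 0.02,"y": 0,"z": 0,"ax": 0,"ay": 0,"az": 0},{"x": 0.02,"y": 0,"z": 0,"ax": 0,"ay": 0,"az": 0},{"x": 0,"y": 0,"z": 0,"ax": 0,"ay": 0,"az": 0},{"x": 0,"y": 0,"z": 0,"ax": 0,"ay": 0,"az": 0},{"x": 0,"y": 0,"z": 0,"ax": 0,"ay": 0,"az": 0},{"x": 0,"y": 0,"z": 0,"ax": 0,"ay": 0,"az": 0},{"x": 0,"y": 0,"z": 0,"ax": 0,"ay": 0,"az": 0},{"x": 0,"y": 0,"z": 0,"ax": 0,"ay": 0,"az": 0}]'

```text
clock: 74.15
position: [0.3594, 0.3387, 0.0264]
tool_rot: [0.994, 0.109, 0.0, 0.0]
ft_force: [-1.4, 0.2, 0.8]
finger_gap: 0.0144
grasp_force: 0.2
```

```bash
python3 - <<'E'
from h import *
s=st()
E
```

```text
t 74.2 tip [0.3594 0.3387 0.0594] yawy -77.5 z [ 0. -0. -1.] F [-1.4  0.2  0.8] gap 0.0144 g 0.2 q [ 0.65 -0.07  2.13 -0.    1.09  2.  ]
```

move_arm --commands '[{"x": 0.02,"y": 0,"z": 0,"ax": 0,"ay": 0,"az": 0},{"x": 0.02,"y": 0,"z": 0,"ax": 0,"ay": 0,"az": 0},{"x": 0.02,"y": 0,"z": 0,"ax": 0,"ay": 0,"az": 0},{"x": 0.02,"y": 0,"z": 0,"ax": 0,"ay": 0,"az": 0},{"x": 0,"y": 0,"z": 0,"ax": 0,"ay": 0,"az": 0},{"x": 0,"y": 0,"z": 0,"ax": 0,"ay": 0,"az": 0},{"x": 0,"y": 0,"z": 0,"ax": 0,"ay": 0,"az": 0},{"x": 0,"y": 0,"z": 0,"ax": 0,"ay": 0,"az": 0},{"x": 0,"y": 0,"z": 0,"ax": 0,"ay": 0,"az": 0},{"x": 0,"y": 0,"z": 0,"ax": 0,"ay": 0,"az": 0}]'

```text
clock: 75.15
position: [0.3595, 0.3387, 0.0263]
tool_rot: [0.994, 0.109, -0.002, 0.001]
ft_force: [-7.8, -2.0, 6.3]
finger_gap: 0.0146
grasp_force: 4.1
```

```bash
python3 - <<'E'
from h import *
s=st()
E
```

```text
t 75.2 tip [0.3596 0.3387 0.0593] yawy -77.5 z [-0.004 -0.002 -1.   ] F [-7.8 -2.   6.3] gap 0.0146 g 4.1 q [ 0.65 -0.07  2.12  0.    1.09  2.  ]
```

Firm contact (8 N). Back away and verify.

move_arm --commands '[{"x": -0.2,"y": 0,"z": 0,"ax": 0,"ay": 0,"az": 0},{"x": -0.4,"y": 0,"z": 0,"ax": 0,"ay": 0,"az": 0},{"x": -0.6,"y": 0,"z": 0,"ax": 0,"ay": 0,"az": 0},{"x": -0.6,"y": 0,"z": 0,"ax": 0,"ay": 0,"az": 0},{"x": 0,"y": 0,"z": -0.7,"ax": 0,"ay": 0,"az": 0},{"x": 0,"y": 0,"z": -0.8,"ax": 0,"ay": 0,"az": 0},{"x": 0,"y": 0,"z": -0.8,"ax": 0,"ay": 0,"az": 0},{"x": 0,"y": 0,"z": -0.8,"ax": 0,"ay": 0,"az": 0},{"x": 0,"y": 0,"z": -0.8,"ax": 0,"ay": 0,"az": 0},{"x": 0,"y": 0,"z": -0.8,"ax": 0,"ay": 0,"az": 0}]'

```text
clock: 76.15
position: [0.3171, 0.3292, 0.1446]
tool_rot: [0.994, 0.109, 0.001, 0.0]
ft_force: [0.1, -0.4, 0.1]
finger_gap: 0.0141
grasp_force: 0.0
```

move_arm --commands '[{"x": 0,"y": -0.9,"z": -0.5,"ax": 0,"ay": 0,"az": 0},{"x": 0,"y": -0.9,"z": -0.5,"ax": 0,"ay": 0,"az": 0},{"x": 0,"y": -0.9,"z": -0.5,"ax": 0,"ay": 0,"az": 0},{"x": 0,"y": -0.9,"z": 0,"ax": 0,"ay": 0,"az": 0},{"x": 0,"y": -0.9,"z": 0,"ax": 0,"ay": 0,"az": 0},{"x": 0,"y": -0.9,"z": 0,"ax": 0,"ay": 0,"az": 0},{"x": 0,"y": -0.9,"z": 0,"ax": 0,"ay": 0,"az": 0},{"x": 0,"y": -0.9,"z": 0,"ax": 0,"ay": 0,"az": 0},{"x": 0,"y": 0,"z": 0,"ax": 0,"ay": 0,"az": 0},{"x": 0,"y": 0,"z": 0,"ax": 0,"ay": 0,"az": 0}]'

```text
clock: 77.15
position: [0.2781, 0.5048, 0.1809]
tool_rot: [0.994, 0.109, 0.0, 0.001]
ft_force: [0.1, -0.4, -0.5]
finger_gap: 0.0141
grasp_force: 0.0
```

```bash
python3 - <<'E'
from h import *
s=st()
for n in('side','top'):
    I,W=shot(n); q=(W[...,:2]-C)@CM; z=W[...,2]
    m=(q[...,0]<-.066)&(q[...,0]>-.125)&(abs(q[...,1])<.03)&(z>.036)&(z<.098)
    print(n,m.sum(),np.percentile(q[m][:,0],[1,50,99]).round(4) if m.any() else '')
    k=(abs(q[...,0])<.06)&(abs(q[...,1])<.07)&(z<.2); print('lid top',np.percentile(z[k],[2,50,98]).round(4),np.polyfit(q[k][:,0],z[k],1).round(4))
    print('apple',rect(W,(.6225,.215),.045,.03,.1)[1:3],'tea',rect(W,(.58,.188),.028,.006,.03)[1:3])
    if n=='side': cv2.imwrite('pics/s10.png',cv2.resize(I[130:230,200:330,::-1],None,fx=6,fy=6,interpolation=cv2.INTER_CUBIC))
E
```

```text
t 77.2 tip [0.2781 0.5048 0.2139] yawy -77.5 z [ 0.    -0.001 -1.   ] F [ 0.1 -0.4 -0.5] gap 0.0141 g 0.0 q [ 0.97 -0.04  1.82 -0.    1.36  2.33]
side 98 [-0.0747 -0.0716 -0.0668]
lid top [-0.7392  0.101   0.103 ] [0.7706 0.0828]
apple (array([0.6184, 0.2027, 0.0497]), (622.3, 211.9)) tea (array([0.5806, 0.1899, 0.013 ]), (579.5, 189.4))
top 34 [-0.0728 -0.0683 -0.066 ]
lid top [0.0957 0.1    0.1045] [0.0018 0.1001]
apple (array([0.6213, 0.2172, 0.0528]), (623.4, 218.0)) tea (array([0.5784, 0.1887, 0.0095]), (578.8, 187.2))
```

View pics/s10.png

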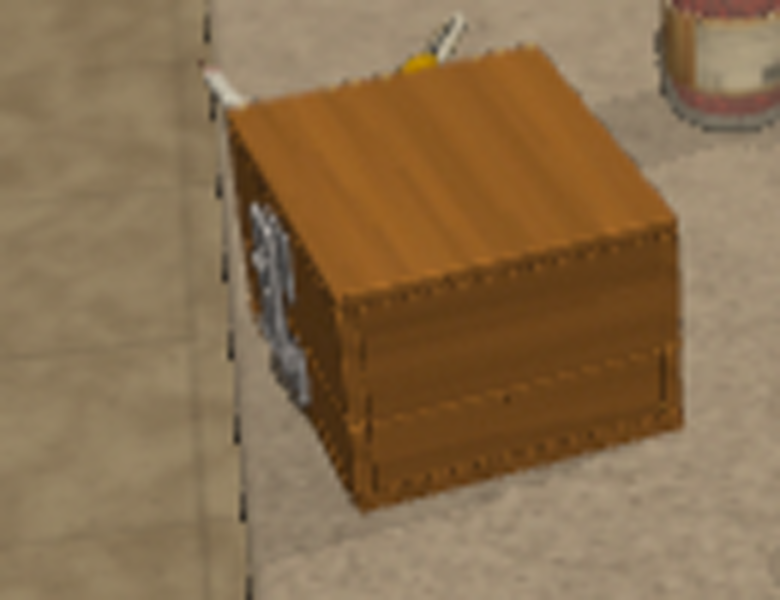

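The hasp stands flat over the staple (crop (275,300)), the lid is shut, and apple and tea light haven't moved. Handing in.

```bash
python3 -c "
from station import robot
print(robot.hand_in())"
```

```text
the job is handed in; nothing more can be done
None
```

The job is handed in, but the hand-in call returned no verdict: both batteries are in the lidded tin, which stands upside down on its lid in the closed chest with the hasp flat over the catch, and the apple and tea light have not moved.

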